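Clear down the jar packing table

ROBOT

A 6-joint arm with a two-finger parallel gripper is mounted at the origin on the work surface. World frame = base frame: x ahead of the robot, y to its left, z up, the work surface at z = 0. Lengths are in m, angles in rad, forces in N, time in s.
With the tool pointing down it reaches from about 0.375 to 0.825 m from the base axis. Payload 5.5 kg.
Tool frame: the origin (TCP) lies on the centre line of the jaws, within the pads' length; the fingertips stand 19 mm ahead of it and the grasp point (between the pads) is the TCP (bot.tip_reach is the distance from the TCP to the fingertips, in m); z points along the fingers, y is the direction in which the jaws open and shut (so a half turn about z gives the same grasp; the last joint's range is limited). The gripper opens to 85 mm and grips with 20 to 120 N. Pads are 22 mm wide; open, the fingers measure 114 mm over their backs; the gripper's body (76 mm by 85 mm) begins 54 mm behind the grasp point. The pads swing forward as they close: fully open they stand 13 mm farther back than shut.
Start: joints at [-1.178, 0.314, -0.047, 1.21, 0, 1.571], TCP at [0.23, -0.554, 0.25] pointing down, gripper open.
Joint ranges: [-2.67, 2.67], [-0.69, 1.73], [-1.03, 1.25], [-2.08, 2.16], [-1.42, 1.45], [-3.14, 3.14]. Speed limits (rad/s): [2.39, 2.39, 3.01, 3.14, 3.14, 3.14].

INTERFACE

Orientations are given as a 3x3 rotation matrix whose columns are the frame's x, y, z axes.
In Python, from cell import bot, optics, order gives the robot as it stands. The module is installed in compiled form; this text tells all that it offers.
- The arm moves only by the shell command python3 -m creep 'ROWS' [FORCE]. ROWS is JSON, a list of rows, each an object of numbers: "rx", "ry", "rz": the turn, a rotation vector about the tool's x, y, z in degrees; "tx", "ty", "tz": the shift along the tool's x, y, z in mm; "claw": the closure, from 0 (fully open) to 1 (shut). A call has 1 to 12 rows; each row shifts and turns the pose as measured when the row begins, along the tool's axes as they then stand; what a row does not reach is not made up. A row lasts 1/12 s, in which the tool goes at most 41.7 mm and 7.16 degrees, less where a joint would pass 70% of its speed; a pose out of reach is approached as far as the arm can. A call with a gripper value outside its range is refused whole. The fingers move at their own pace and stop on an object; FORCE is the grip in N (left out, the last holds). Time passes only in rows, so rows that do not move let the fingers close. It gives the time, the measured TCP pose, the force and the opening at its end, in the units of the state.
- bot.observe(): the state, without advancing time (a new reading comes with each control period).
- optics.read_camera(name): name is "scene" or "top" or "wrist"; returns the picture (480x640x3 uint8, red, green, blue); there is no depth.
- optics.camera_params(name): a dict with "camera_matrix" (3x3 intrinsics, pixels), "rvec" (rotation vector, rad) and "tvec" (3), from world to camera coordinates, as OpenCV has them; the wrist camera has in their place "mount" (4x4, takes a point from camera to tool coordinates, whose origin is the TCP and whose axes are the flange's). Camera axes: x right, y down, z forward; pixel columns grow to the right and rows downward; lengths in m; the calibration is good to about 2 mm. A picture is of the moment at which its call begins: read the wrist's pose just before it. camera_params takes no time and is no camera call.
- order.job_done(): hands the job in, once; it reports no verdict.
Trained networks look in the newest picture that a camera, given by its name, has taken for a name from the list of things; names that differ only in an ending like _2 or _b are one class to them, and where a whole thing is asked for, a point or a joint stands for the part that bears it (a point fixed in the world has none). Each returns a list of dicts, best first, with "confidence" (0 to 1); they miss things now and then, are a little off and sometimes report something else, mostly with a low value. They report only what shows in the picture. A call takes as long as a camera call. They do not tell look-alikes from the thing itself.
- optics.search_frame(camera, target): "bbox" ([centre column, centre row, width, height] in pixels, round what is visible of it).
The state is a dict: "time": time; "qpos": joint angles; "qd": joint speeds; "effort": joint torques, N m; "tcp_pos": TCP position; "ee_rot": TCP orientation; "force": force on the tool from outside, world axes, zero at the start; "wrist_torque": the same for the moment, N m; "opening": finger opening in m.
Only numpy, scipy, OpenCV 4.12 (cv2) and the standard library are available. Lean on these libraries where they do the work, as an engineer would, in place of code of your own. Each camera call takes 0.05 s, during which the arm holds its last target.

TASK

Clear down the packing table: stand every loose jar upright in the divided crate, one jar to a cell, leaving the jar that is already in it in the crate, and nest the white tubs upright inside one another in order of size, all in the largest one, which stays on the table, each fully down. Leave the roll of tape where it is.

Things in the scene. Friction and masses are not known exactly. Their poses are not given: they have to be found in the camera images.
- crate: Fixed grey plastic crate, open on top, 262 mm (its own x) by 178 mm (its own y), 40 mm high, walls, dividers and floor 5 mm thick; 3 cells along x by 2 along y. Origin at the centre of its underside, z up. Cell centres lie at x = -86, 0, +86 mm and y = -43, +43 mm; each cell is about 81 mm square inside. It may stand on the robot's left or right.
- tub_a_c (a point): Largest and shallowest of the round white plastic ingredient tubs, open on top: 164 mm outside diameter at the rim, 136 mm at the foot, 55 mm high, wall 8 mm, floor 6 mm. The point is on its axis half-way up (27.5 mm above its foot), z up. Stands on the table, loose, left or right of the robot; the others go into it.
- tub_b_c (a point): Second of the round white plastic ingredient tubs, open on top: 124 mm outside diameter at the rim, 104 mm at the foot, 72 mm high, wall 8 mm, floor 6 mm. The point is on its axis half-way up (36 mm above its foot), z up. Loose; any one of the three smaller tubs may be absent (None). Its rim stands about 22 mm above the rim of the next larger tub when nested.
- tub_c_c (a point): Third of the round white plastic ingredient tubs, open on top: 88 mm outside diameter at the rim, 72 mm at the foot, 88 mm high, wall 8 mm, floor 6 mm. The point is on its axis half-way up (44 mm above its foot), z up. Loose, weighted in the floor; any one of the three smaller tubs may be absent (None). Its rim stands about 22 mm above the rim of the next larger tub when nested.
- tub_d_c (a point): Smallest, narrowest and tallest of the round white plastic ingredient tubs, open on top: 54 mm outside diameter at the rim, 48 mm at the foot, 104 mm high, wall 8 mm, floor 6 mm. The point is on its axis half-way up (52 mm above its foot), z up. Loose, weighted in the floor; any one of the three smaller tubs may be absent (None). Its rim stands about 22 mm above the rim of the next larger tub when nested.
- jar_1_c (a point): Filled, closed round jar with a blue lid, 62 mm diameter, straight-sided, 78 mm high, heavy-based, about 220 g, standing on the table. The point is its centre, 39 mm above its foot, z up. Some jars may be absent (None).
- jar_2_c (a point): Filled, closed round jar with a blue lid, 62 mm diameter, straight-sided, 78 mm high, heavy-based, about 220 g, standing on the table. The point is its centre, 39 mm above its foot, z up. Some jars may be absent (None).
- jar_3_c (a point): Filled, closed round jar with a blue lid, 62 mm diameter, straight-sided, 78 mm high, heavy-based, about 220 g, standing on the table. The point is its centre, 39 mm above its foot, z up. Some jars may be absent (None).
- jar_4_c (a point): Filled, closed round jar with a blue lid, 62 mm diameter, straight-sided, 78 mm high, heavy-based, about 220 g, standing on the table. The point is its centre, 39 mm above its foot, z up. Some jars may be absent (None).
- jar_5_c (a point): Filled, closed round jar with a blue lid, 62 mm diameter, straight-sided, 78 mm high, heavy-based, about 220 g, standing on the table. The point is its centre, 39 mm above its foot, z up. Some jars may be absent (None).
- packed_1_c (a point): A jar of the same kind that already stands in one cell of the crate at the start (or absent, None). The point is its centre, 39 mm above its foot.
- packed_2_c (a point): A jar of the same kind that already stands in one cell of the crate at the start (or absent, None). The point is its centre, 39 mm above its foot.
- packed_3_c (a point): A jar of the same kind that already stands in one cell of the crate at the start (or absent, None). The point is its centre, 39 mm above its foot.
- tape: Loose roll of tape lying flat among the jars, 76 mm outside diameter, 24 mm high; origin at the centre of its underside. Not to be disturbed.
Things that resemble listed ones, but are neither listed nor needed, are in the scene too. What is shaped like the part that bears jar_1_c but pink, red or yellow is not meant.

How it is judged:
At the end, for the whole second after the job is handed in: Every jar upright (0.12 rad) on the crate floor, one to a cell (centre 37 to 53 mm over its underside); every tub upright (0.1 rad) in the next larger one present, fully down (within 6 mm of seated), the largest on the table; all at rest (z of jar_1_c in the frame of crate between 0.037 and 0.053 m and angle between each of jar_1_c, jar_2_c, jar_3_c, jar_4_c, jar_5_c, packed_1_c, packed_2_c, packed_3_c's own z axis and vertical below 0.12 rad and x of jar_1_c in the frame of crate between -0.131 and 0.131 m and y of jar_1_c in the frame of crate between -0.089 and 0.089 m and linear speed of each of jar_1, jar_2, jar_3, jar_4, jar_5, packed_1, packed_2, packed_3, tub_a, tub_b, tub_c, tub_d below 0.03 m/s and z of jar_2_c in the frame of crate between 0.037 and 0.053 m and x of jar_2_c in the frame of crate between -0.131 and 0.131 m and y of jar_2_c in the frame of crate between -0.089 and 0.089 m and z of jar_3_c in the frame of crate between 0.037 and 0.053 m and x of jar_3_c in the frame of crate between -0.131 and 0.131 m and y of jar_3_c in the frame of crate between -0.089 and 0.089 m and z of jar_4_c in the frame of crate between 0.037 and 0.053 m and x of jar_4_c in the frame of crate between -0.131 and 0.131 m and y of jar_4_c in the frame of crate between -0.089 and 0.089 m and z of jar_5_c in the frame of crate between 0.037 and 0.053 m and x of jar_5_c in the frame of crate between -0.131 and 0.131 m and y of jar_5_c in the frame of crate between -0.089 and 0.089 m and z of packed_1_c in the frame of crate between 0.037 and 0.053 m and x of packed_1_c in the frame of crate between -0.131 and 0.131 m and y of packed_1_c in the frame of crate between -0.089 and 0.089 m and z of packed_2_c in the frame of crate between 0.037 and 0.053 m and x of packed_2_c in the frame of crate between -0.131 and 0.131 m and y of packed_2_c in the frame of crate between -0.089 and 0.089 m and z of packed_3_c in the frame of crate between 0.037 and 0.053 m and x of packed_3_c in the frame of crate between -0.131 and 0.131 m and y of packed_3_c in the frame of crate between -0.089 and 0.089 m and angle between each of tub_a_c, tub_b_c, tub_c_c, tub_d_c's own z axis and vertical below 0.1 rad and z of tub_b_c in the frame of tub_a_c below 0.0205 m and z of tub_c_c in the frame of tub_a_c below 0.0345 m and z of tub_d_c in the frame of tub_a_c below 0.0485 m and horizontal distance between tub_b_c and tub_a_c below 0.02 m and horizontal distance between tub_c_c and tub_a_c below 0.045 m and horizontal distance between tub_d_c and tub_a_c below 0.055 m and horizontal distance between tub_c_c and tub_b_c below 0.02 m and horizontal distance between tub_d_c and tub_c_c below 0.02 m and horizontal distance between tub_d_c and tub_b_c below 0.045 m and height (world z) of tub_a_c below 0.034 m); the robot touches nothing.
It fails at once if the tape roll was pushed more than 60 mm (distance of tape from where it was at the start of the episode above 0.06 m).
Of jar_1, jar_2, jar_3, jar_4, jar_5 only 4 to 5 are there at a start; the rules pass over those that are not, and their reading is None.
Of tub_b, tub_c, tub_d only 2 to 3 are there at a start; the rules pass over those that are not, and their reading is None.
Of packed_1, packed_2, packed_3 only 1 to 1 are there at a start; the rules pass over those that are not, and their reading is None.
At some moment in a run one of jar_1, jar_2, jar_3, jar_4, jar_5, tub_a, tub_b, tub_c may be knocked a few centimetres aside while the robot is not near it.
It also fails if it takes over 210 s, if anything falls off the work surface, if the arm or the gripper's body presses on something with over 40 N, if the wrist force passes 120 N, or if a joint passes its speed limit or range.

## Working session

There is one attempt and no reset: what is moved stays moved. The work goes in short steps, Python scripts to look and compute and a shell command to move; the robot and the scene stay as the last step left them, time stands still between calls to the robot, and variables do not carry over. Pictures are saved under pics/ and viewed, and the job is handed in when it is done.

```bash
mkdir -p pics; ls
python3 - <<'E'
from cell import bot, optics, order
import cv2, numpy as np
s=bot.observe()
print({k:np.round(v,3).tolist() for k,v in s.items()}, bot.tip_reach)
for n in ("scene","top"):
    im=optics.read_camera(n); cv2.imwrite(f"pics/{n}0.png",im[:,:,::-1])
    print(n,optics.camera_params(n))
print(optics.camera_params("wrist"))
E
```

```text
pics
{'time': 0.0, 'qpos': [-1.178, 0.314, -0.048, 1.21, 0.0, 1.571], 'qd': [0.001, 0.001, -0.001, -0.001, -0.002, -0.001], 'effort': [-0.0, -53.959, 33.975, 0.019, 0.0, 0.0], 'tcp_pos': [0.229, -0.554, 0.249], 'ee_rot': [[0.924, 0.383, -0.001], [0.383, -0.924, 0.002], [0.0, -0.002, -1.0]], 'force': [-0.517, -1.046, -0.083], 'wrist_torque': [-0.04, 0.035, -0.03], 'opening': 0.086} 0.019
scene {'camera_matrix': array([[530.65168022,   0.        , 318.30739088],
       [  0.        , 530.65168022, 241.89570718],
       [  0.        ,   0.        ,   1.        ]]), 'rvec': array([ 1.84282162,  1.90902638, -0.60211724]), 'tvec': array([ 0.01379901, -0.3622416 ,  1.62353353])}
top {'camera_matrix': array([[474.8403869 ,   0.        , 320.11263292],
       [  0.        , 474.8403869 , 241.32673038],
       [  0.        ,   0.        ,   1.        ]]), 'rvec': array([ 2.18443676, -2.1680073 ,  0.11547488]), 'tvec': array([-0.01266298,  0.49566857,  1.19339763])}
{'camera_matrix': array([[392.30725085,   0.        , 316.43897372],
       [  0.        , 392.30725085, 243.24268799],
       [  0.        ,   0.        ,   1.        ]]), 'mount': array([[ 9.44706445e-04, -9.58269590e-01, -2.85864481e-01,
         7.33714934e-02],
       [ 9.99999501e-01,  9.97967857e-04, -4.06356001e-05,
        -1.01602971e-03],
       [ 3.24223423e-04, -2.85864300e-01,  9.58270054e-01,
        -1.22718906e-01],
       [ 0.00000000e+00,  0.00000000e+00,  0.00000000e+00,
         1.00000000e+00]])}
```

View pics/scene0.png

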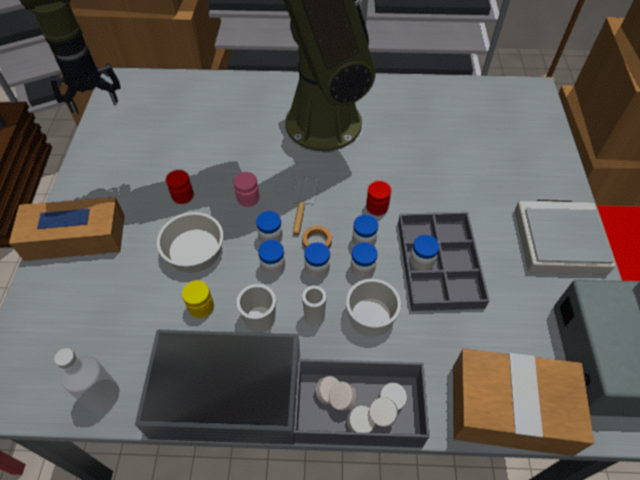

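View pics/top0.png

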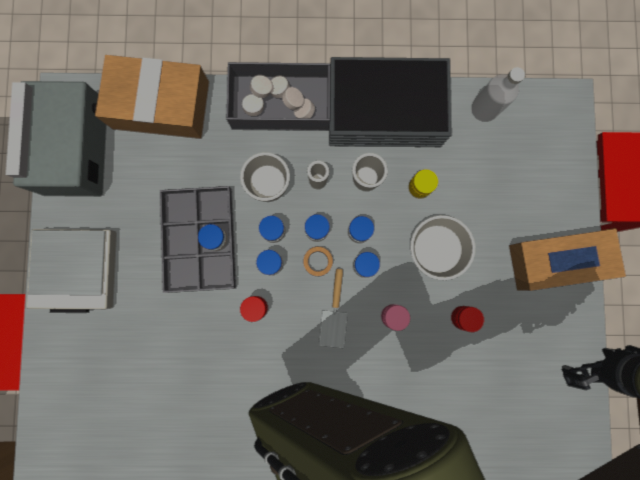

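```bash
cat > h.py <<'E'
from cell import bot, optics, order
import cv2, numpy as np
from scipy.optimize import least_squares
from scipy.spatial.transform import Rotation as R
def cam(name, s=None):
    p=optics.camera_params(name); K=p["camera_matrix"]
    if name!="wrist":
        return K, cv2.Rodrigues(p["rvec"])[0], p["tvec"].reshape(3)
    T=np.eye(4); T[:3,:3]=s["ee_rot"]; T[:3,3]=s["tcp_pos"]
    W=np.linalg.inv(T@p["mount"]); return K,W[:3,:3],W[:3,3]
def proj(C,P):
    K,Rm,t=C; q=(np.atleast_2d(P)@Rm.T+t)@K.T; return q[:,:2]/q[:,2:]
def back(C,uv,z):
    K,Rm,t=C; d=np.linalg.solve(K,np.array([uv[0],uv[1],1.]))
    d=Rm.T@d; o=-Rm.T@t; return (o+d*(z-o[2])/d[2])[:2]
a=np.linspace(0,2*np.pi,48,endpoint=False)
def ring(x,y,z,r): return np.c_[x+r*np.cos(a),y+r*np.sin(a),np.full(48,z)]
def cyl_bbox(C,x,y,z0,z1,r0,r1):
    u=proj(C,np.r_[ring(x,y,z0,r0),ring(x,y,z1,r1)]); lo,hi=u.min(0),u.max(0)
    return np.r_[(lo+hi)/2,hi-lo]
def fit_bbox(C,b,z0,z1,r0,r1):
    x0=back(C,b[:2],(z0+z1)/2)
    f=lambda p: cyl_bbox(C,p[0],p[1],z0,z1,r0,r1)[:2]-b[:2]
    r=least_squares(f,x0); e=cyl_bbox(C,*r.x,z0,z1,r0,r1)
    return r.x, e[2:]-np.array(b[2:])
def shot(name,fn=None):
    s=bot.observe(); im=optics.read_camera(name)[:,:,::-1].copy()
    if fn: cv2.imwrite("pics/"+fn,im)
    return im,cam(name,s),s
def blue(im): 
    h=cv2.cvtColor(im,cv2.COLOR_BGR2HSV)
    return cv2.inRange(h,(105,120,60),(125,255,255))
def blobs(m,amin=80):
    n,l,st,c=cv2.connectedComponentsWithStats(m)
    return [(st[i],c[i]) for i in range(1,n) if st[i][4]>amin]
E
python3 - <<'E'
from h import *
dims={'tub_a_c':(0,.055,.068,.082),'tub_b_c':(0,.072,.052,.062),'tub_c_c':(0,.088,.036,.044),'tub_d_c':(0,.104,.024,.027),'jar_1_c':(0,.078,.031,.031)}
for n in ("top","scene"):
    im,C,s=shot(n)
    for t in ('tub_a_c','jar_1_c','tape','crate'):
        for d in optics.search_frame(n,t):
            if d['confidence']<.3: continue
            print(n,t,round(d['confidence'],2),np.round(d['bbox'],1),end=' ')
            if t[0]=='t' and t!='tape':
                for k in dims:
                    if k[0]=='t':
                        p,e=fit_bbox(C,d['bbox'],*dims[k])
                        if np.abs(e).max()<12: print(k,np.round(p,3),np.round(e,1),end=' ')
            elif t[0]=='j':
                p,e=fit_bbox(C,d['bbox'],*dims[t]); print(np.round(p,3),np.round(e,1),end='')
            print()
    for st,c in blobs(blue(im),60):
        b=[st[0]+st[2]/2-.5,st[1]+st[3]/2-.5,st[2],st[3]]
        p,e=fit_bbox(C,b,.060,.078,.031,.031); print('blue',n,b,np.round(p,3),np.round(e,1))
E
```

```text
top tub_a_c 0.76 [443.4 249.6  61.9  60.2] tub_a_c [ 0.475 -0.317] [3.5 5.2] tub_b_c [ 0.473 -0.315] [ -9.5 -10. ] 
top jar_1_c 0.98 [396.4 318.5  30.9  27. ] [ 0.303 -0.199] [-0.8  0.1]
top jar_1_c 0.83 [469.9 320.8  31.2  29.2] [ 0.299 -0.383] [ 3.6 -1.9]
top jar_1_c 0.74 [253.1 307.1  30.4  26.8] [0.329 0.156] [-1.4 -0.4]
top jar_1_c 0.73 [425.7 183.6  35.2  33.4] [ 0.644 -0.278] [-4.1 -3. ]
top jar_1_c 0.69 [317.6 227.7  24.9  28.4] [ 0.528 -0.002] [ 0.3 -0.3]
top tape 0.77 [319.9 263.9  33.9  28.6] 
top tape 0.7 [317.9 226.6  28.   28.5] 
top crate 0.84 [199.2 241.1  76.5 111.3] 
blue top [np.float64(316.5), np.float64(226.0), np.int32(24), np.int32(25)] [0.529 0.001] [1.2 0.8]
blue top [np.float64(271.0), np.float64(227.5), np.int32(25), np.int32(24)] [0.525 0.113] [0.8 1.8]
blue top [np.float64(361.0), np.float64(228.0), np.int32(25), np.int32(25)] [ 0.525 -0.109] [0.7 0.7]
blue top [np.float64(210.5), np.float64(236.0), np.int32(26), np.int32(25)] [0.502 0.262] [0.8 0.8]
blue top [np.float64(573.5), np.float64(259.0), np.int32(48), np.int32(23)] [ 0.452 -0.635] [-19.1   2.5]

[... 682 characters left out ...]
(62.5), np.float64(218.5), np.int32(50), np.int32(18)] [ 0.442 -0.638] [-21.5   6.1]
blue scene [np.float64(268.0), np.float64(221.5), np.int32(25), np.int32(22)] [ 0.433 -0.124] [0.5 2.2]
blue scene [np.float64(365.5), np.float64(225.0), np.int32(24), np.int32(23)] [0.435 0.118] [1.6 1.4]
blue scene [np.float64(425.5), np.float64(246.5), np.int32(26), np.int32(24)] [0.495 0.262] [1.1 1.4]
blue scene [np.float64(270.5), np.float64(251.5), np.int32(26), np.int32(24)] [ 0.522 -0.11 ] [0.5 1.7]
blue scene [np.float64(317.0), np.float64(253.5), np.int32(25), np.int32(24)] [0.524 0.002] [1.1 1.8]
blue scene [np.float64(364.0), np.float64(253.5), np.int32(25), np.int32(24)] [0.52  0.114] [1.5 1.8]
```

Run:
```python
from h import *
dims={'tub_a_c':(0,.055,.068,.082),'tub_b_c':(0,.072,.052,.062),'tub_c_c':(0,.088,.036,.044),'tub_d_c':(0,.104,.024,.027)}
for n in ("top","scene"):
    im,C,s=shot(n)
    for t in ('tub_b_c','tub_c_c','tub_d_c'):
        for d in optics.search_frame(n,t):
            if d['confidence']<.25: continue
            print(n,t,round(d['confidence'],2),np.round(d['bbox'],1),end=' ')
            for k in [t]:
                        p,e=fit_bbox(C,d['bbox'],*dims[k])
                        print(k,np.round(p,3),np.round(e,1),end=' ')
            print()
    if n=="top": 
        cv2.imwrite("pics/crate0.png",cv2.resize(im[170:310,140:260],None,fx=4.2,fy=4.2,interpolation=cv2.INTER_CUBIC))
        cv2.imwrite("pics/tubs0.png",cv2.resize(im[140:290,230:490],None,fx=3,fy=3,interpolation=cv2.INTER_CUBIC))
```

```text
top tub_b_c 0.93 [266.1 178.2  45.9  48.6] tub_b_c [0.65  0.127] [3.9 1.4] 
top tub_c_c 0.83 [371.4 174.4  37.9  40.9] tub_c_c [ 0.661 -0.134] [-2.2 -2.1] 
top tub_d_c 0.7 [317.6 174.2  22.2  29.3] tub_d_c [ 0.661 -0.001] [0.  0.1] 
scene tub_b_c 0.77 [375.8 305.9  56.3  54.5] tub_b_c [0.648 0.138] [-0.9  4.3] 
scene tub_c_c 0.96 [255.3 306.4  40.7  46.7] tub_c_c [ 0.663 -0.13 ] [-0.9  2.7] 
scene tub_c_c 0.67 [270.1 224.5  28.3  33.4] tub_c_c [ 0.428 -0.118] [ 7.4 12.6] 
scene tub_d_c 0.7 [314.1 306.1  22.9  40.1] tub_d_c [0.66 0.  ] [1.8 1.6]
```

View pics/crate0.png

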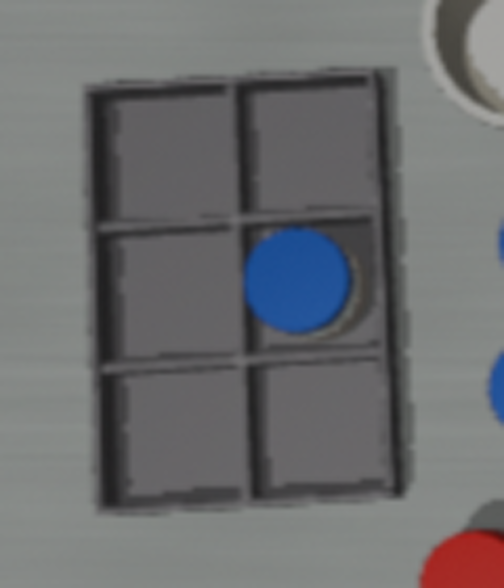

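View pics/tubs0.png

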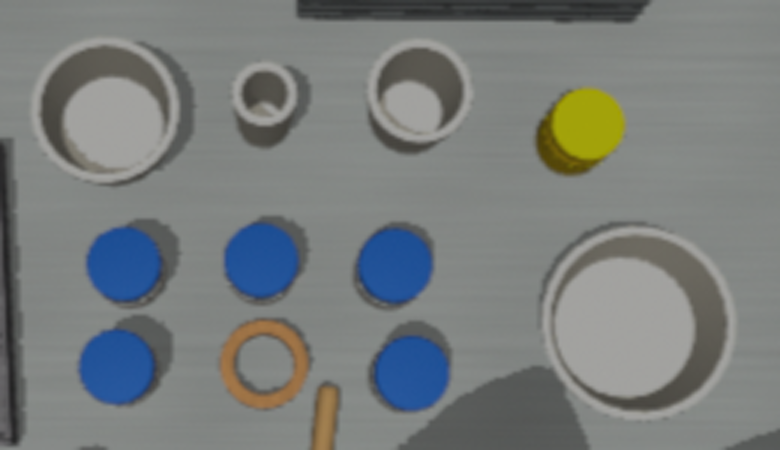

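Run:
```python
from h import *
C=cam("top")
for n,(x,y),z in [("cx+",(198.6,221.7),.04),("cx-",(199.5,255.7),.04),("cornerTL",(160.5,190.7),.04),("cornerBL",(163.8,291.9),.04),("TR",(230.5,186.7),.04),("BR",(235.5,287.5),.04),
 ("B",(265.5,177),.072),("C",(369.8,170.7),.088),("D",(318.3,171),.104),("A",(443,247.2),.055),("tape",(318,261),.024)]:
    print(n,np.round(back(C,(x,y),z),4))
```

```text
cx+ [0.5417 0.2995]
cx- [0.4554 0.2945]
cornerTL [0.6205 0.3989]
cornerBL [0.3642 0.3805]
TR [0.6325 0.2211]
BR [0.3764 0.2021]
B [0.6511 0.1288]
C [ 0.6655 -0.1297]
D [ 0.6596 -0.0026]
A [ 0.4804 -0.3162]
tape [ 0.4452 -0.0039]
```

```bash
cat > plan.py <<'E'
import sys
from h import *
# usage: plan.py x y z [yawdeg]   -> tool-axis deltas and per-row suggestion
s=bot.observe(); Rm=np.array(s['ee_rot']); p=np.array(s['tcp_pos'])
x,y,z=map(float,sys.argv[1:4])
yaw0=np.degrees(np.arctan2(Rm[1,0],Rm[0,0])); 
yaw=float(sys.argv[4]) if len(sys.argv)>4 else yaw0
dy=(yaw-yaw0+180)%360-180
d=np.array([x,y,z])-p
Y=np.radians(yaw); Rt=np.array([[np.cos(Y),np.sin(Y),0],[np.sin(Y),-np.cos(Y),0],[0,0,-1]])
tilt=R.from_matrix(Rm.T@Rt).as_rotvec(degrees=True)
print('t %.2f'%s['time'],'tcp',np.round(p,4),'yaw %.1f'%yaw0,'open %.4f'%s['opening'],'F',np.round(s['force'],1),'q',np.round(s['qpos'],2))
print('world d mm',np.round(d*1e3,1),'rotvec to target (tool deg)',np.round(tilt,2))
dt=Rm.T@d*1e3
print('tool d (no turn)',np.round(dt,1),'rows>=%d'%np.ceil(np.linalg.norm(d)*1e3/41.7))
n=max(int(np.ceil(np.linalg.norm(d)*1e3/40)),int(np.ceil(np.linalg.norm(tilt)/7)))
if np.linalg.norm(tilt)>1.5:
    print('turn+move n=',n,'rz/row %.2f'%(tilt[2]/n))
    for i in range(n):
        Yi=np.radians(yaw0+dy*i/n); Ri=np.array([[np.cos(Yi),np.sin(Yi),0],[np.sin(Yi),-np.cos(Yi),0],[0,0,-1]])
        print(np.round(Ri.T@d*1e3/n,1).tolist(),end=' ')
    print()
E
python3 plan.py 0.523 -0.110 0.2 49
```

```text
t 1.00 tcp [ 0.2296 -0.5543  0.2503] yaw 22.5 open 0.0851 F [ 0.6 -0.5  0.5] q [-1.18  0.31 -0.05  1.21 -0.    1.57]
world d mm [293.4 444.3 -50.3] rotvec to target (tool deg) [ -0.   -0.  -26.5]
tool d (no turn) [ 441.1 -298.2   50.3] rows>=13
turn+move n= 14 rz/row -1.89
[31.5, -21.3, 3.6] [32.2, -20.2, 3.6] [32.8, -19.2, 3.6] [33.5, -18.1, 3.6] [34.0, -17.0, 3.6] [34.6, -15.8, 3.6] [35.1, -14.7, 3.6] [35.5, -13.5, 3.6] [36.0, -12.3, 3.6] [36.4, -11.1, 3.6] [36.7, -9.9, 3.6] [37.0, -8.7, 3.6] [37.3, -7.5, 3.6] [37.5, -6.2, 3.6]
```

```bash
python3 -m creep '[{"tx":32,"ty":-21,"tz":3.6,"rz":-2},{"tx":32,"ty":-20,"tz":3.6,"rz":-2},{"tx":33,"ty":-19,"tz":3.6,"rz":-2},{"tx":33.5,"ty":-18,"tz":3.6,"rz":-2},{"tx":34,"ty":-17,"tz":3.6,"rz":-2},{"tx":34.6,"ty":-16,"tz":3.6,"rz":-2},{"tx":35,"ty":-14.7,"tz":3.6,"rz":-2},{"tx":35.5,"ty":-13.5,"tz":3.6,"rz":-2},{"tx":36,"ty":-12,"tz":3.6,"rz":-2},{"tx":36.4,"ty":-11,"tz":3.6,"rz":-2},{"tx":36.7,"ty":-10,"tz":3.6,"rz":-2},{"tx":37,"ty":-8.7,"tz":3.6,"rz":-2}]' 60; python3 plan.py 0.523 -0.110 0.2 49
```

```text
t 1.00 tcp [ 0.2296 -0.5543  0.2503] yaw 22.5 open 0.0851 F [ 0.6 -0.5  0.5] q [-1.18  0.31 -0.05  1.21 -0.    1.57]
world d mm [293.4 444.3 -50.3] rotvec to target (tool deg) [ -0.   -0.  -26.5]
tool d (no turn) [ 441.1 -298.2   50.3] rows>=13
turn+move n= 14 rz/row -1.89
[31.5, -21.3, 3.6] [32.2, -20.2, 3.6] [32.8, -19.2, 3.6] [33.5, -18.1, 3.6] [34.0, -17.0, 3.6] [34.6, -15.8, 3.6] [35.1, -14.7, 3.6] [35.5, -13.5, 3.6] [36.0, -12.3, 3.6] [36.4, -11.1, 3.6] [36.7, -9.9, 3.6] [37.0, -8.7, 3.6] [37.3, -7.5, 3.6] [37.5, -6.2, 3.6] schema error: expected keys rx, ry, rz, tx, ty, tz, claw
```

```bash
python3 -m creep '[{"rx":0,"ry":0,"claw":0,"tx":32,"ty":-21,"tz":3.6,"rz":-2},{"rx":0,"ry":0,"claw":0,"tx":32,"ty":-20,"tz":3.6,"rz":-2},{"rx":0,"ry":0,"claw":0,"tx":33,"ty":-19,"tz":3.6,"rz":-2},{"rx":0,"ry":0,"claw":0,"tx":33.5,"ty":-18,"tz":3.6,"rz":-2},{"rx":0,"ry":0,"claw":0,"tx":34,"ty":-17,"tz":3.6,"rz":-2},{"rx":0,"ry":0,"claw":0,"tx":34.6,"ty":-16,"tz":3.6,"rz":-2},{"rx":0,"ry":0,"claw":0,"tx":35,"ty":-14.7,"tz":3.6,"rz":-2},{"rx":0,"ry":0,"claw":0,"tx":35.5,"ty":-13.5,"tz":3.6,"rz":-2},{"rx":0,"ry":0,"claw":0,"tx":36,"ty":-12,"tz":3.6,"rz":-2},{"rx":0,"ry":0,"claw":0,"tx":36.4,"ty":-11,"tz":3.6,"rz":-2},{"rx":0,"ry":0,"claw":0,"tx":36.7,"ty":-10,"tz":3.6,"rz":-2},{"rx":0,"ry":0,"claw":0,"tx":37,"ty":-8.7,"tz":3.6,"rz":-2}]' 60; python3 plan.py 0.523 -0.110 0.2 49
```

```text
time: 2.0
tcp_pos: [0.4834, -0.1627, 0.2055]
ee_rot: [[0.685, 0.729, 0.005], [0.729, -0.685, -0.008], [-0.003, 0.009, -1.0]]
force: [1.0, 0.1, 0.5]
opening: 0.0853
t 2.00 tcp [ 0.4834 -0.1627  0.2055] yaw 46.8 open 0.0853 F [1.  0.1 0.5] q [-0.32  0.16 -0.34  1.06 -0.01  2.  ]
world d mm [39.6 52.7 -5.5] rotvec to target (tool deg) [ 0.52  0.16 -2.22]
tool d (no turn) [65.5 -7.3  5.2] rows>=2
turn+move n= 2 rz/row -1.11
[32.8, -3.6, 2.7] [32.8, -3.0, 2.7]
```

```bash
python3 -m creep '[{"rx":0,"ry":0,"claw":0,"tx":33,"ty":-3.6,"tz":2.7,"rz":-1},{"rx":0,"ry":0,"claw":0,"tx":33,"ty":-3,"tz":2.7,"rz":-1},{"rx":0,"ry":0,"claw":0,"tx":0,"ty":0,"tz":0,"rz":0}]' 60
python3 - <<'E'
from h import *
im,C,s=shot("wrist","w1.png")
for n,p in [("J3",(.523,-.11)),("J1",(.437,-.123)),("J4",(.526,.001))]: print(n,np.round(cyl_bbox(C,*p,.06,.078,.031,.031),1))
for st,c in blobs(blue(im)): 
    b=[st[0]+st[2]/2-.5,st[1]+st[3]/2-.5,st[2],st[3]]; print(b,np.round(fit_bbox(C,b,.060,.078,.031,.031)[0],4))
E
python3 plan.py 0.523 -0.110 0.06 49
```

```text
time: 2.25
tcp_pos: [0.5277, -0.101, 0.1995]
ee_rot: [[0.651, 0.759, 0.007], [0.759, -0.651, -0.006], [0.0, 0.01, -1.0]]
force: [-0.3, -0.7, -0.4]
opening: 0.0855
J3 [319.2 254.8  94.3  94.8]
J1 [239.  341.1  90.1  88.6]
J4 [203.5 119.7 109.2 109.4]
[np.float64(64.0), np.float64(14.0), np.int32(103), np.int32(29)] [0.5059 0.0923]
[np.float64(10.5), np.float64(73.0), np.int32(22), np.int32(85)] [0.4576 0.093 ]
[np.float64(205.0), np.float64(118.5), np.int32(105), np.int32(106)] [0.5272 0.0009]
[np.float64(318.5), np.float64(253.0), np.int32(92), np.int32(91)] [ 0.5235 -0.1087]
[np.float64(240.5), np.float64(342.0), np.int32(82), np.int32(85)] [ 0.4373 -0.1242]
t 2.30 tcp [ 0.5263 -0.1027  0.1996] yaw 49.3 open 0.0852 F [0.2 0.5 0.2] q [-0.19  0.21 -0.29  1.05 -0.01  2.09]
world d mm [  -3.3   -7.3 -139.6] rotvec to target (tool deg) [0.54 0.09 0.3 ]
tool d (no turn) [ -7.5   1.  139.6] rows>=4
```

View pics/w1.png

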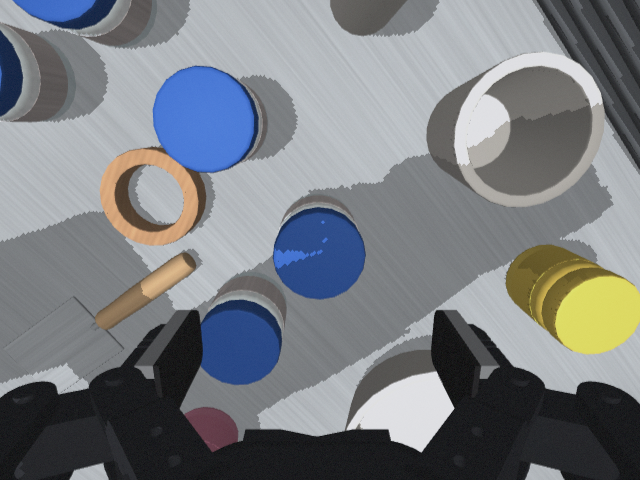

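```bash
python3 -m creep '[{"rx":0.5,"ry":0,"claw":0,"tx":-6,"ty":1,"tz":35,"rz":0},{"rx":0,"ry":0,"claw":0,"tx":-1.5,"ty":0,"tz":35,"rz":0},{"rx":0,"ry":0,"claw":0,"tx":0,"ty":0,"tz":35,"rz":0},{"rx":0,"ry":0,"claw":0,"tx":0,"ty":0,"tz":28,"rz":0},{"rx":0,"ry":0,"claw":0,"tx":0,"ty":0,"tz":4,"rz":0},{"rx":0,"ry":0,"claw":0,"tx":0,"ty":0,"tz":0,"rz":0}]' 60; python3 plan.py 0.523 -0.110 0.06 49
```

```text
time: 2.8
tcp_pos: [0.5238, -0.1133, 0.0618]
ee_rot: [[0.653, 0.757, 0.006], [0.757, -0.653, -0.005], [-0.0, 0.008, -1.0]]
force: [-0.2, -0.1, 0.6]
opening: 0.0856
t 2.80 tcp [ 0.5238 -0.1133  0.0618] yaw 49.2 open 0.0856 F [-0.2 -0.1  0.6] q [-0.21  0.34 -0.47  0.75 -0.    2.07]
world d mm [-0.8  3.3 -1.8] rotvec to target (tool deg) [0.45 0.02 0.21]
tool d (no turn) [ 2.  -2.7  1.8] rows>=1
```

```bash
python3 -m creep '[{"rx":0.4,"ry":0,"claw":0,"tx":2,"ty":-2.7,"tz":1.5,"rz":0},{"rx":0,"ry":0,"claw":1,"tx":0,"ty":0,"tz":0,"rz":0},{"rx":0,"ry":0,"claw":1,"tx":0,"ty":0,"tz":0,"rz":0},{"rx":0,"ry":0,"claw":1,"tx":0,"ty":0,"tz":0,"rz":0},{"rx":0,"ry":0,"claw":1,"tx":0,"ty":0,"tz":0,"rz":0},{"rx":0,"ry":0,"claw":1,"tx":0,"ty":0,"tz":0,"rz":0},{"rx":0,"ry":0,"claw":1,"tx":0,"ty":0,"tz":0,"rz":0}]' 60; python3 plan.py 0.523 -0.110 0.19 49
```

```text
time: 3.38
tcp_pos: [0.527, -0.1122, 0.0681]
ee_rot: [[0.655, 0.756, 0.009], [0.756, -0.655, -0.003], [0.004, 0.009, -1.0]]
force: [0.2, 0.5, -1.6]
opening: 0.0608
t 3.38 tcp [ 0.527  -0.1122  0.0681] yaw 49.1 open 0.0608 F [ 0.2  0.5 -1.6] q [-0.21  0.34 -0.46  0.76 -0.    2.08]
world d mm [ -4.    2.2 121.9] rotvec to target (tool deg) [ 0.5  -0.23  0.08]
tool d (no turn) [  -0.5   -3.4 -122. ] rows>=3
```

```bash
python3 -m creep '[{"rx":0.5,"ry":0,"claw":1,"tx":0,"ty":0,"tz":-30,"rz":0},{"rx":0,"ry":0,"claw":1,"tx":0,"ty":0,"tz":-40,"rz":0},{"rx":0,"ry":0,"claw":1,"tx":0,"ty":0,"tz":-40,"rz":0}]' 60; python3 plan.py 0.5813 0.3474 0.18 49
```

```text
time: 3.63
tcp_pos: [0.5195, -0.1106, 0.1723]
ee_rot: [[0.655, 0.756, -0.015], [0.756, -0.655, 0.007], [-0.005, -0.016, -1.0]]
force: [1.5, -0.3, -1.7]
opening: 0.061
t 3.63 tcp [ 0.5195 -0.1106  0.1723] yaw 49.1 open 0.0610 F [ 1.5 -0.3 -1.7] q [-0.21  0.24 -0.32  1.02  0.    2.07]
world d mm [ 61.8 458.    7.7] rotvec to target (tool deg) [-0.91  0.27  0.11]
tool d (no turn) [ 386.7 -253.3   -5.5] rows>=12
```

```bash
python3 -m creep '[{"rx":0,"ry":0,"claw":1,"tx":32,"ty":-21,"tz":-1,"rz":0},{"rx":0,"ry":0,"claw":1,"tx":32,"ty":-21,"tz":-1,"rz":0},{"rx":0,"ry":0,"claw":1,"tx":32,"ty":-21,"tz":0,"rz":0},{"rx":0,"ry":0,"claw":1,"tx":32,"ty":-21,"tz":0,"rz":0},{"rx":0,"ry":0,"claw":1,"tx":32,"ty":-21,"tz":0,"rz":0},{"rx":0,"ry":0,"claw":1,"tx":32,"ty":-21,"tz":0,"rz":0},{"rx":0,"ry":0,"claw":1,"tx":32,"ty":-21,"tz":0,"rz":0},{"rx":0,"ry":0,"claw":1,"tx":32,"ty":-21,"tz":0,"rz":0},{"rx":0,"ry":0,"claw":1,"tx":32,"ty":-21,"tz":0,"rz":0},{"rx":0,"ry":0,"claw":1,"tx":32,"ty":-21,"tz":0,"rz":0},{"rx":0,"ry":0,"claw":1,"tx":32,"ty":-21,"tz":0,"rz":0}]' 60; python3 plan.py 0.5813 0.3474 0.18 49
python3 - <<'E'
from h import *
im,C,s=shot("wrist","w2.png")
def cell(lx,ly,z,cx=.4985,cy=.2985,y=4):
    y=np.radians(y); return [cx+lx*np.cos(y)-ly*np.sin(y),cy+lx*np.sin(y)+ly*np.cos(y),z]
for p in [(.131,.089),(.131,-.089),(-.131,-.089),(-.131,.089),(.043,0),(-.043,0)]:
    u=proj(C,cell(*p,.04))[0]; print(p,np.round(u)); 
    if abs(u).max()<2000: cv2.circle(im,tuple(int(v) for v in u),3,(0,255,0),-1)
cv2.imwrite("pics/w2.png",im)
E
```

```text
time: 4.55
tcp_pos: [0.5864, 0.3157, 0.1887]
ee_rot: [[0.666, 0.746, 0.006], [0.746, -0.666, 0.001], [0.005, 0.004, -1.0]]
force: [1.5, -0.1, -1.6]
opening: 0.0609
t 4.55 tcp [0.5864 0.3157 0.1887] yaw 48.3 open 0.0609 F [ 1.5 -0.1 -1.6] q [ 0.49  0.46  0.02  1.13 -0.    2.79]
world d mm [-5.1 31.7 -8.7] rotvec to target (tool deg) [ 0.24 -0.28 -0.74]
tool d (no turn) [ 20.2 -25.    8.7] rows>=1
(0.131, 0.089) [276. 110.]
(0.131, -0.089) [452. 286.]
(-0.131, -0.089) [223. 484.]
(-0.131, 0.089) [ 51. 361.]
(0.043, 0) [284. 287.]
(-0.043, 0) [210. 360.]
```

View pics/w2.png

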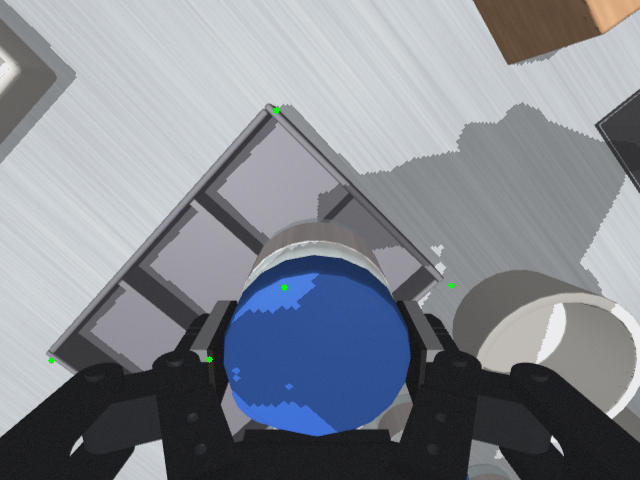

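```bash
cat >> h.py <<'E'
def cellpt(q,lx,ly,z):
    c,s_=np.cos(q[2]),np.sin(q[2]); return [q[0]+lx*c-ly*s_,q[1]+lx*s_+ly*c,z]
def fit_crate(C,obs):
    f=lambda q: np.concatenate([proj(C,cellpt(q,lx,ly,z))[0]-np.array(uv) for lx,ly,z,uv in obs])
    r=least_squares(f,[.4985,.3,.07]); return r.x,np.round(r.fun,1)
E
python3 - <<'E'
from h import *
s=bot.observe();C=cam("wrist",s)
q,e=fit_crate(C,[(.131,.089,.04,(268,105)),(.131,-.089,.04,(443,273)),(-.131,.089,.04,(48,352))])
print(q,np.degrees(q[2]),e)
E
python3 plan.py 0.5813 0.3510 0.15 49
```

```text
[0.49998708 0.31415686 0.08521406] 4.882406158076116 [-0.9 -5.   3.9  3.9 -3.1  4. ]
t 4.60 tcp [0.5869 0.3235 0.1883] yaw 48.6 open 0.0609 F [ 3.2  5.7 -0.2] q [0.5  0.47 0.03 1.13 0.   2.8 ]
world d mm [ -5.6  27.5 -38.3] rotvec to target (tool deg) [ 0.02 -0.59 -0.43]
tool d (no turn) [ 16.5 -22.4  38.5] rows>=2
```

```bash
python3 -m creep '[{"rx":0,"ry":-0.5,"claw":1,"tx":16,"ty":-22,"tz":10,"rz":0},{"rx":0,"ry":0,"claw":1,"tx":0,"ty":0,"tz":0,"rz":0},{"rx":0,"ry":0,"claw":1,"tx":0,"ty":0,"tz":0,"rz":0}]' 60
python3 - <<'E'
from h import *
im,C,s=shot("wrist","w3.png")
s2=bot.observe(); print(s['tcp_pos'],s2['tcp_pos'])
np.save("C3.npy",np.array([*C[0].ravel(),*C[1].ravel(),*C[2]]))
E
```

```text
time: 4.85
tcp_pos: [0.5804, 0.3561, 0.1768]
ee_rot: [[0.657, 0.754, 0.001], [0.754, -0.657, 0.001], [0.001, 0.0, -1.0]]
force: [0.5, -0.4, -1.8]
opening: 0.0604
[0.58039908 0.35613929 0.17682926] [0.57983396 0.35627397 0.17641963]
```

View pics/w3.png

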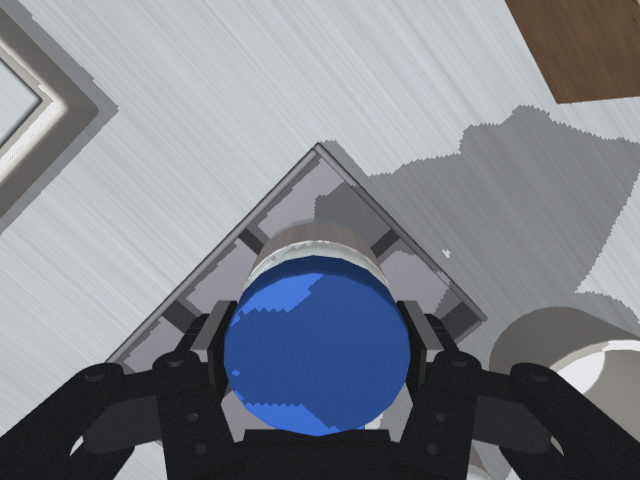

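Run:
```python
from h import *
v=np.load("C3.npy"); C=(v[:9].reshape(3,3),v[9:18].reshape(3,3),v[18:])
q,e=fit_crate(C,[(.131,.089,.04,(320,143)),(.131,-.089,.04,(488,319))])
print(q,np.degrees(q[2]),e)
im=cv2.imread("pics/w3.png")
for q,c in ((q,(0,255,0)),([.4985,.3,.07],(0,0,255))):
  for p in [(.131,.089),(.131,-.089),(-.131,-.089),(-.131,.089),(.126,0),(.043,.084),(-.043,.084),(.043,-.084)]:
    u=proj(C,cellpt(q,*p,.04))[0]; cv2.circle(im,tuple(int(x) for x in np.round(u)),2,c,-1)
cv2.imwrite("pics/w3b.png",im[100:400,50:550])
Ct=cam("top")
import sys
for uv in ((198.6,221.7),(199.5,255.7)): print(back(Ct,uv,.04))
```

```text
[0.49818453 0.30694495 0.06261987] 3.5878544699571906 [-1.  -1.   1.1  1.4]
[0.54169669 0.29948889]
[0.45542752 0.29449205]
```

View pics/w3b.png

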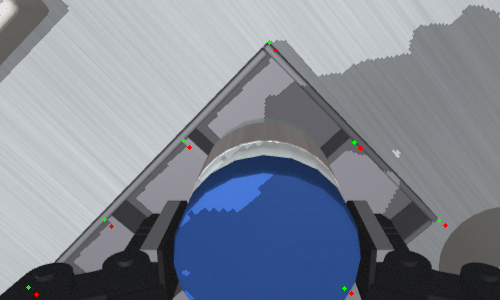

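Run:
```python
import cv2
im=cv2.imread("pics/scene0.png")
cv2.imwrite("pics/sc.png",cv2.resize(im[200:320,390:500],None,fx=5,fy=5,interpolation=cv2.INTER_CUBIC))
```

```text
(no output)
```

View pics/sc.png

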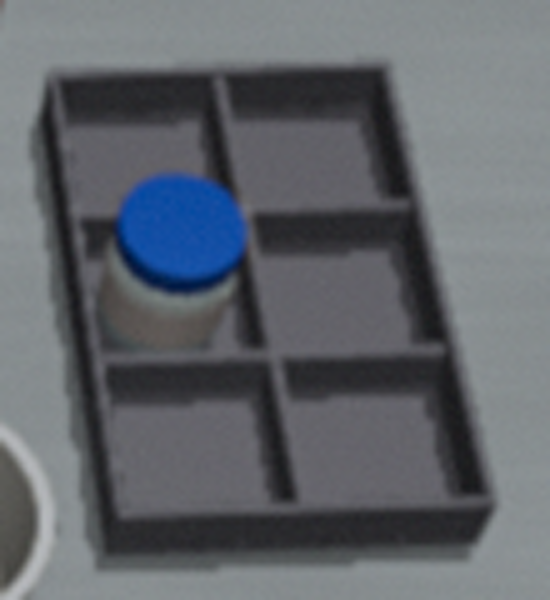

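```bash
python3 - <<'E'
from h import *
f=lambda x,y:(390+x/5-.4,200+y/5-.4)
q,e=fit_crate(cam("scene"),[(-.131,-.089,.04,f(47,70)),(-.131,.089,.04,f(390,65)),(.131,-.089,.04,f(108,515)),(.131,.089,.04,f(495,503)),(.043,0,.04,f(277,357)),(-.043,0,.04,f(243,213))])
print(q,np.degrees(q[2]),e)
f=lambda x,y:(140+x/4.2-.4,170+y/4.2-.4)
q,e=fit_crate(cam("top"),[(.131,.089,.04,f(86,86)),(-.131,.089,.04,f(100,512)),(.131,-.089,.04,f(381,70)),(-.131,-.089,.04,f(403,495)),(.043,0,.04,f(246,217)),(-.043,0,.04,f(250,360))])
print(q,np.degrees(q[2]),e)
E
python3 plan.py 0.5813 0.354 0.075 49
```

```text
[0.49945049 0.30487766 0.06010023] 3.443489389678687 [-0.   0.1 -0.1 -0.3  0.5  0.8  0.1  1.5 -0.9 -0.9  0.4 -1.4]
[0.49951149 0.30019573 0.07044651] 4.036287517008553 [ 0.7 -0.7  0.7  1.1  0.4 -1.1 -0.1  0.6 -1.   0.1 -0.7 -0.1]
t 4.90 tcp [0.5798 0.3563 0.1764] yaw 48.9 open 0.0605 F [-0.4  1.2 -2.5] q [0.55 0.5  0.06 1.13 0.   2.84]
world d mm [   1.5   -2.3 -101.4] rotvec to target (tool deg) [-0.07 -0.07 -0.07]
tool d (no turn) [ -0.9   2.7 101.4] rows>=3
```

```bash
python3 -m creep '[{"rx":0,"ry":0,"claw":1,"tx":-1.7,"ty":4,"tz":25,"rz":0},{"rx":0,"ry":0,"claw":1,"tx":0,"ty":0,"tz":25,"rz":0},{"rx":0,"ry":0,"claw":1,"tx":0,"ty":0,"tz":25,"rz":0},{"rx":0,"ry":0,"claw":1,"tx":0,"ty":0,"tz":15,"rz":0},{"rx":0,"ry":0,"claw":1,"tx":0,"ty":0,"tz":1,"rz":0}]' 60; python3 plan.py 0.582 0.3524 0.075 49
```

```text
time: 5.32
tcp_pos: [0.5837, 0.3491, 0.0853]
ee_rot: [[0.659, 0.752, 0.004], [0.752, -0.659, 0.004], [0.006, 0.0, -1.0]]
force: [-0.4, -0.1, -1.9]
opening: 0.0606
t 5.32 tcp [0.5837 0.3491 0.0853] yaw 48.8 open 0.0606 F [-0.4 -0.1 -1.9] q [ 0.54  0.56 -0.07  0.94  0.    2.83]
world d mm [ -1.7   3.3 -10.3] rotvec to target (tool deg) [ 0.02 -0.32 -0.25]
tool d (no turn) [ 1.3 -3.4 10.3] rows>=1
```

```bash
python3 -m creep '[{"rx":0,"ry":-0.3,"claw":1,"tx":1.3,"ty":-3,"tz":7,"rz":0},{"rx":0,"ry":0,"claw":1,"tx":0,"ty":0,"tz":2,"rz":0}]' 60; python3 plan.py 0.582 0.3524 0.073 49;python3 -c "
from h import *
im,C,s=shot('scene','s1.png'); cv2.imwrite('pics/s1.png',cv2.resize(im[150:350,330:550],None,fx=3,fy=3))"
```

```text
time: 5.48
tcp_pos: [0.5822, 0.3502, 0.0763]
ee_rot: [[0.661, 0.75, -0.001], [0.75, -0.661, -0.001], [-0.001, -0.0, -1.0]]
force: [-1.6, -0.6, -2.6]
opening: 0.0607
t 5.48 tcp [0.5822 0.3502 0.0763] yaw 48.6 open 0.0607 F [-1.6 -0.6 -2.6] q [ 0.54  0.57 -0.07  0.93 -0.    2.83]
world d mm [-0.2  2.2 -3.3] rotvec to target (tool deg) [-0.01  0.08 -0.39]
tool d (no turn) [ 1.6 -1.6  3.3] rows>=1
```

View pics/s1.png

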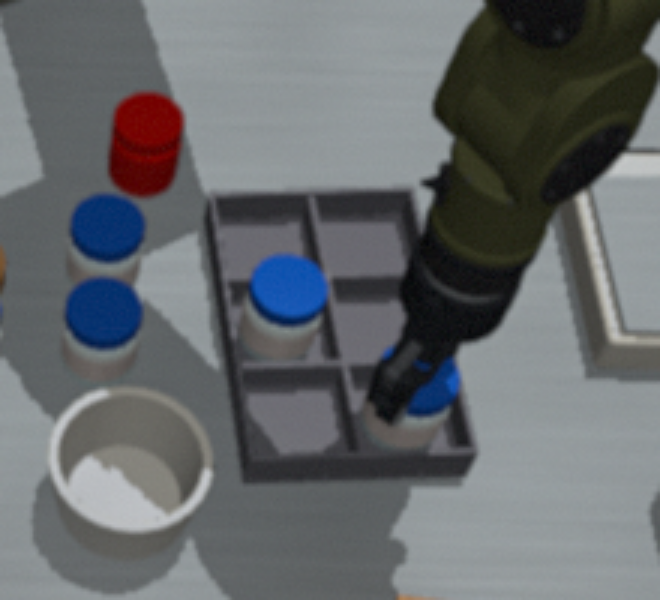

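```bash
python3 -m creep '[{"rx":0,"ry":0,"claw":1,"tx":1,"ty":-1,"tz":3,"rz":0},{"rx":0,"ry":0,"claw":1,"tx":0,"ty":0,"tz":2,"rz":0}]' 60; python3 plan.py 0.582 0.3524 0.073 49
```

```text
time: 5.7
tcp_pos: [0.5842, 0.3521, 0.074]
ee_rot: [[0.662, 0.75, 0.003], [0.75, -0.662, 0.001], [0.003, 0.002, -1.0]]
force: [-0.1, 0.2, -2.8]
opening: 0.0607
t 5.70 tcp [0.5842 0.3521 0.074 ] yaw 48.6 open 0.0607 F [-0.1  0.2 -2.8] q [ 0.54  0.57 -0.07  0.93 -0.    2.84]
world d mm [-2.2  0.3 -1. ] rotvec to target (tool deg) [ 0.1  -0.17 -0.42]
tool d (no turn) [-1.2 -1.8  0.9] rows>=1
```

```bash
python3 -m creep '[{"rx":0,"ry":0,"claw":1,"tx":-1,"ty":-1,"tz":5,"rz":0},{"rx":0,"ry":0,"claw":1,"tx":0,"ty":0,"tz":3,"rz":0}]' 60; python3 plan.py 0.582 0.3524 0.073 49
```

```text
time: 5.87
tcp_pos: [0.5841, 0.3531, 0.0692]
ee_rot: [[0.661, 0.75, 0.007], [0.75, -0.661, 0.003], [0.007, 0.003, -1.0]]
force: [-10.8, -5.6, 26.2]
opening: 0.0607
t 5.87 tcp [0.5841 0.3531 0.0692] yaw 48.6 open 0.0607 F [-10.8  -5.6  26.2] q [ 0.54  0.57 -0.08  0.91 -0.    2.84]
world d mm [-2.1 -0.7  3.8] rotvec to target (tool deg) [ 0.16 -0.41 -0.41]
tool d (no turn) [-1.9 -1.1 -3.8] rows>=1
```

```bash
python3 -m creep '[{"rx":0,"ry":0,"claw":1,"tx":0,"ty":0,"tz":-2,"rz":0},{"rx":0,"ry":0,"claw":0.1,"tx":0,"ty":0,"tz":0,"rz":0},{"rx":0,"ry":0,"claw":0.1,"tx":0,"ty":0,"tz":0,"rz":0},{"rx":0,"ry":0,"claw":0.1,"tx":0,"ty":0,"tz":0,"rz":0},{"rx":0,"ry":0,"claw":0.1,"tx":0,"ty":0,"tz":0,"rz":0}]' 60; python3 plan.py 0.523 0.113 0.2 49
```

```text
time: 6.28
tcp_pos: [0.5854, 0.3545, 0.0739]
ee_rot: [[0.661, 0.75, 0.011], [0.75, -0.661, 0.006], [0.012, 0.004, -1.0]]
force: [-0.0, -0.7, -0.6]
opening: 0.0766
t 6.28 tcp [0.5854 0.3545 0.0739] yaw 48.6 open 0.0766 F [-0.  -0.7 -0.6] q [ 0.54  0.57 -0.08  0.91 -0.    2.84]
world d mm [ -62.4 -241.5  126.1] rotvec to target (tool deg) [ 0.24 -0.69 -0.37]
tool d (no turn) [-220.9  113.3 -128.3] rows>=7
```

```bash
python3 -m creep '[{"rx":0,"ry":-0.6,"claw":0,"tx":0,"ty":0,"tz":-40,"rz":0},{"rx":0,"ry":0,"claw":0,"tx":0,"ty":0,"tz":-40,"rz":0},{"rx":0,"ry":0,"claw":0,"tx":-37,"ty":19,"tz":-20,"rz":0},{"rx":0,"ry":0,"claw":0,"tx":-37,"ty":19,"tz":0,"rz":0},{"rx":0,"ry":0,"claw":0,"tx":-37,"ty":19,"tz":0,"rz":0},{"rx":0,"ry":0,"claw":0,"tx":-37,"ty":19,"tz":0,"rz":0},{"rx":0,"ry":0,"claw":0,"tx":-37,"ty":19,"tz":0,"rz":0},{"rx":0,"ry":0,"claw":0,"tx":-36,"ty":18,"tz":0,"rz":0},{"rx":0,"ry":0,"claw":0,"tx":0,"ty":0,"tz":0,"rz":0},{"rx":0,"ry":0,"claw":0,"tx":0,"ty":0,"tz":0,"rz":0}]' 60
cat > look.py <<'E'
from h import *
import sys
fn=sys.argv[1] if len(sys.argv)>1 else None
im,C,s=shot("wrist",fn)
for st,c in blobs(blue(im),800):
    b=[st[0]+st[2]/2-.5,st[1]+st[3]/2-.5,st[2],st[3]]; p,e=fit_bbox(C,b,.060,.078,.031,.031); print('wrist',b[:2],np.round(p,4),np.round(e,1))
im,C,s=shot("top")
for st,c in blobs(blue(im),80):
    b=[st[0]+st[2]/2-.5,st[1]+st[3]/2-.5,st[2],st[3]]; p,e=fit_bbox(C,b,.060,.078,.031,.031); print('top',b[:2],np.round(p,4),np.round(e,1))
E
python3 look.py w4.png; python3 plan.py .523 .113 .06 49
```

```text
time: 7.12
tcp_pos: [0.5239, 0.1115, 0.1753]
ee_rot: [[0.658, 0.753, 0.009], [0.753, -0.658, -0.003], [0.004, 0.008, -1.0]]
force: [-0.3, 0.6, 0.5]
opening: 0.0857
wrist [np.float64(93.5), np.float64(78.5)] [0.4979 0.2623] [2.3 0.4]
wrist [np.float64(312.5), np.float64(250.0)] [0.5233 0.114 ] [3.1 4.2]
wrist [np.float64(209.0), np.float64(327.0)] [0.4393 0.1182] [4.2 4.3]
wrist [np.float64(416.0), np.float64(366.0)] [0.5209 0.0075] [26.   4.7]
top [np.float64(173.0), np.float64(201.5)] [0.5876 0.357 ] [2.2 2. ]
top [np.float64(316.5), np.float64(226.5)] [0.528  0.0007] [1.2 1.8]
top [np.float64(573.5), np.float64(259.0)] [ 0.4523 -0.6351] [-19.1   2.5]
top [np.float64(366.5), np.float64(264.0)] [ 0.4361 -0.1228] [2.  0.6]
t 7.22 tcp [0.5242 0.1128 0.1751] yaw 49.0 open 0.0856 F [0.2 0.8 0.6] q [ 0.21  0.23 -0.33  1.   -0.    2.5 ]
world d mm [  -1.2    0.2 -115.1] rotvec to target (tool deg) [ 0.47 -0.19 -0.02]
tool d (no turn) [ -1.   -2.  115.1] rows>=3
```

View pics/w4.png

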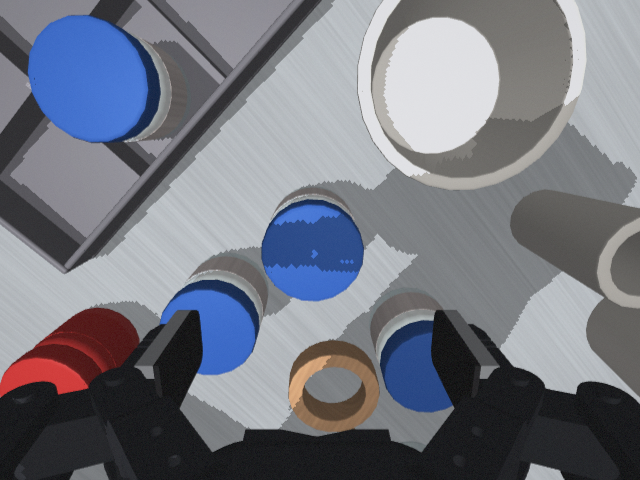

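```bash
python3 -m creep '[{"rx":0.5,"ry":-0.2,"claw":0,"tx":0,"ty":-1,"tz":30,"rz":0},{"rx":0,"ry":0,"claw":0,"tx":0,"ty":0,"tz":35,"rz":0},{"rx":0,"ry":0,"claw":0,"tx":0,"ty":0,"tz":35,"rz":0},{"rx":0,"ry":0,"claw":0,"tx":0,"ty":0,"tz":14,"rz":0},{"rx":0,"ry":0,"claw":0,"tx":0,"ty":0,"tz":2,"rz":0}]' 60; python3 plan.py .5233 .114 .06 49
```

```text
time: 7.63
tcp_pos: [0.5306, 0.1211, 0.0579]
ee_rot: [[0.65, 0.759, 0.01], [0.759, -0.651, 0.004], [0.01, 0.005, -1.0]]
force: [0.4, -0.4, 0.4]
opening: 0.0856
t 7.63 tcp [0.5306 0.1211 0.0579] yaw 49.4 open 0.0856 F [ 0.4 -0.4  0.4] q [ 0.22  0.36 -0.46  0.74  0.    2.5 ]
world d mm [-7.3 -7.1  2.1] rotvec to target (tool deg) [ 0.26 -0.56  0.42]
tool d (no turn) [-10.1  -1.   -2.2] rows>=1
```

```bash
python3 -m creep '[{"rx":0,"ry":-0.6,"claw":0,"tx":-10,"ty":-1,"tz":-1,"rz":0},{"rx":0,"ry":0,"claw":0,"tx":0,"ty":0,"tz":0,"rz":0}]' 60; python3 plan.py .5233 .114 .06 49
```

```text
time: 7.8
tcp_pos: [0.5222, 0.1157, 0.0576]
ee_rot: [[0.648, 0.762, -0.001], [0.762, -0.648, -0.005], [-0.004, 0.002, -1.0]]
force: [0.2, -0.3, 0.1]
opening: 0.085
t 7.80 tcp [0.5222 0.1157 0.0576] yaw 49.6 open 0.0850 F [ 0.2 -0.3  0.1] q [ 0.22  0.35 -0.47  0.75 -0.    2.5 ]
world d mm [ 1.1 -1.7  2.4] rotvec to target (tool deg) [0.14 0.24 0.63]
tool d (no turn) [-0.6  1.9 -2.4] rows>=1
```

```bash
python3 -m creep '[{"rx":0,"ry":0,"claw":1,"tx":0,"ty":1.5,"tz":-2,"rz":0.5},{"rx":0,"ry":0,"claw":1,"tx":0,"ty":0,"tz":0,"rz":0},{"rx":0,"ry":0,"claw":1,"tx":0,"ty":0,"tz":0,"rz":0},{"rx":0,"ry":0,"claw":1,"tx":0,"ty":0,"tz":0,"rz":0},{"rx":0,"ry":0,"claw":1,"tx":0,"ty":0,"tz":0,"rz":0},{"rx":0,"ry":0,"claw":1,"tx":0,"ty":0,"tz":-30,"rz":0},{"rx":0,"ry":0,"claw":1,"tx":0,"ty":0,"tz":-40,"rz":0},{"rx":0,"ry":0,"claw":1,"tx":0,"ty":0,"tz":-40,"rz":0}]' 60; python3 plan.py 0.4962 .3469 .17 49
```

```text
time: 8.47
tcp_pos: [0.5196, 0.1149, 0.1695]
ee_rot: [[0.655, 0.756, -0.01], [0.756, -0.655, -0.006], [-0.011, -0.003, -1.0]]
force: [0.8, 0.4, -1.5]
opening: 0.0605
t 8.47 tcp [0.5196 0.1149 0.1695] yaw 49.1 open 0.0605 F [ 0.8  0.4 -1.5] q [ 0.22  0.24 -0.33  1.01 -0.    2.5 ]
world d mm [-23.4 232.    0.5] rotvec to target (tool deg) [-0.18  0.64  0.11]
tool d (no turn) [ 160.  -169.6   -1.7] rows>=6
```

```bash
python3 -m creep '[{"rx":0,"ry":0.6,"claw":1,"tx":26.7,"ty":-28.3,"tz":0,"rz":0},{"rx":0,"ry":0,"claw":1,"tx":26.7,"ty":-28.3,"tz":0,"rz":0},{"rx":0,"ry":0,"claw":1,"tx":26.7,"ty":-28.3,"tz":0,"rz":0},{"rx":0,"ry":0,"claw":1,"tx":26.7,"ty":-28.3,"tz":0,"rz":0},{"rx":0,"ry":0,"claw":1,"tx":26.7,"ty":-28.3,"tz":0,"rz":0},{"rx":0,"ry":0,"claw":1,"tx":26.7,"ty":-28.3,"tz":0,"rz":0},{"rx":0,"ry":0,"claw":1,"tx":0,"ty":0,"tz":0,"rz":0},{"rx":0,"ry":0,"claw":1,"tx":0,"ty":0,"tz":0,"rz":0}]' 60; python3 plan.py 0.4962 .3469 .08 49
```

```text
time: 9.13
tcp_pos: [0.5036, 0.3576, 0.1837]
ee_rot: [[0.661, 0.751, 0.018], [0.751, -0.661, 0.01], [0.019, 0.007, -1.0]]
force: [0.1, -0.5, -2.0]
opening: 0.0607
t 9.13 tcp [0.5036 0.3576 0.1837] yaw 48.7 open 0.0607 F [ 0.1 -0.5 -2. ] q [ 0.62  0.36 -0.13  1.06 -0.    2.91]
world d mm [  -7.4  -10.7 -103.7] rotvec to target (tool deg) [ 0.42 -1.1  -0.35]
tool d (no turn) [-14.9   0.8 103.5] rows>=3
```

```bash
python3 -m creep '[{"rx":0.4,"ry":-1.1,"claw":1,"tx":-13,"ty":0.8,"tz":5,"rz":0},{"rx":0,"ry":0,"claw":1,"tx":0,"ty":0,"tz":25,"rz":0},{"rx":0,"ry":0,"claw":1,"tx":0,"ty":0,"tz":25,"rz":0},{"rx":0,"ry":0,"claw":1,"tx":0,"ty":0,"tz":25,"rz":0},{"rx":0,"ry":0,"claw":1,"tx":0,"ty":0,"tz":4,"rz":0},{"rx":0,"ry":0,"claw":1,"tx":0,"ty":0,"tz":0,"rz":0}]' 60; python3 plan.py 0.4962 .3469 .07 49
```

```text
time: 9.63
tcp_pos: [0.494, 0.3392, 0.0972]
ee_rot: [[0.664, 0.748, -0.004], [0.748, -0.664, -0.004], [-0.006, -0.0, -1.0]]
force: [0.6, 0.2, -0.9]
opening: 0.0607
t 9.63 tcp [0.494  0.3392 0.0972] yaw 48.4 open 0.0607 F [ 0.6  0.2 -0.9] q [ 0.6   0.42 -0.26  0.9  -0.    2.9 ]
world d mm [  2.2   7.7 -27.2] rotvec to target (tool deg) [-0.01  0.32 -0.62]
tool d (no turn) [ 7.3 -3.4 27.1] rows>=1
```

```bash
python3 -m creep '[{"rx":0,"ry":0.3,"claw":1,"tx":7,"ty":-3.4,"tz":0,"rz":0},{"rx":0,"ry":0,"claw":1,"tx":0,"ty":0,"tz":15,"rz":0},{"rx":0,"ry":0,"claw":1,"tx":0,"ty":0,"tz":4,"rz":0}]' 60; python3 plan.py 0.4962 .3469 .07 49
```

```text
time: 9.88
tcp_pos: [0.4978, 0.3454, 0.0812]
ee_rot: [[0.667, 0.745, 0.001], [0.745, -0.667, 0.001], [0.002, 0.0, -1.0]]
force: [-0.3, -0.0, -1.8]
opening: 0.0608
t 9.88 tcp [0.4978 0.3454 0.0812] yaw 48.2 open 0.0608 F [-0.3 -0.  -1.8] q [ 0.61  0.44 -0.27  0.86  0.    2.91]
world d mm [ -1.6   1.5 -11.2] rotvec to target (tool deg) [ 0.02 -0.1  -0.84]
tool d (no turn) [ 0.  -2.3 11.2] rows>=1
```

```bash
python3 -m creep '[{"rx":0,"ry":0,"claw":1,"tx":0,"ty":-2,"tz":8,"rz":0},{"rx":0,"ry":0,"claw":1,"tx":0,"ty":0,"tz":5,"rz":0},{"rx":0,"ry":0,"claw":1,"tx":0,"ty":0,"tz":3,"rz":0}]' 60; python3 plan.py 0.4962 .3469 .07 49
```

```text
time: 10.13
tcp_pos: [0.4988, 0.3484, 0.0679]
ee_rot: [[0.668, 0.745, 0.006], [0.745, -0.668, 0.005], [0.007, 0.001, -1.0]]
force: [0.8, 0.6, -1.8]
opening: 0.0607
t 10.13 tcp [0.4988 0.3484 0.0679] yaw 48.1 open 0.0607 F [ 0.8  0.6 -1.8] q [ 0.61  0.45 -0.29  0.83  0.    2.91]
world d mm [-2.6 -1.5  2.1] rotvec to target (tool deg) [ 0.07 -0.42 -0.88]
tool d (no turn) [-2.8 -0.9 -2.1] rows>=1
```

```bash
python3 -m creep '[{"rx":0,"ry":-0.4,"claw":1,"tx":-2,"ty":-1,"tz":4,"rz":0},{"rx":0,"ry":0,"claw":1,"tx":0,"ty":0,"tz":2,"rz":0}]' 60; python3 plan.py 0.4962 .3469 .07 49
```

```text
time: 10.3
tcp_pos: [0.4999, 0.3495, 0.0674]
ee_rot: [[0.668, 0.745, 0.008], [0.745, -0.668, 0.003], [0.008, 0.004, -1.0]]
force: [-3.2, -2.2, 5.8]
opening: 0.0603
t 10.30 tcp [0.4999 0.3495 0.0674] yaw 48.1 open 0.0603 F [-3.2 -2.2  5.8] q [ 0.61  0.45 -0.28  0.83 -0.    2.91]
world d mm [-3.7 -2.6  2.6] rotvec to target (tool deg) [ 0.21 -0.43 -0.88]
tool d (no turn) [-4.4 -1.  -2.7] rows>=1
```

Contact, seated. Release, rise, and go over the next jar (J4).

```bash
python3 -m creep '[{"rx":0,"ry":0,"claw":0.1,"tx":0,"ty":0,"tz":-1,"rz":0},{"rx":0,"ry":0,"claw":0.1,"tx":0,"ty":0,"tz":0,"rz":0},{"rx":0,"ry":0,"claw":0.1,"tx":0,"ty":0,"tz":0,"rz":0},{"rx":0,"ry":0,"claw":0.1,"tx":0,"ty":0,"tz":0,"rz":0},{"rx":0,"ry":0,"claw":0,"tx":0,"ty":0,"tz":-40,"rz":0},{"rx":0,"ry":-0.4,"claw":0,"tx":0,"ty":0,"tz":-40,"rz":0},{"rx":0,"ry":0,"claw":0,"tx":0,"ty":0,"tz":-20,"rz":0}]' 60; python3 plan.py 0.527 0.001 0.17 49
```

```text
time: 10.88
tcp_pos: [0.4961, 0.3476, 0.167]
ee_rot: [[0.667, 0.745, -0.005], [0.745, -0.667, -0.007], [-0.009, 0.002, -1.0]]
force: [0.8, 0.9, -0.5]
opening: 0.0853
t 10.88 tcp [0.4961 0.3476 0.167 ] yaw 48.2 open 0.0853 F [ 0.8  0.9 -0.5] q [ 0.61  0.37 -0.16  1.05 -0.    2.91]
world d mm [  30.9 -346.6    3. ] rotvec to target (tool deg) [ 0.08  0.49 -0.85]
tool d (no turn) [-237.6  254.3   -0.6] rows>=9
```

```bash
python3 -m creep '[{"rx":0,"ry":0.5,"claw":0,"tx":-26,"ty":28,"tz":0,"rz":-1},{"rx":0,"ry":0,"claw":0,"tx":-26,"ty":28,"tz":0,"rz":0},{"rx":0,"ry":0,"claw":0,"tx":-26,"ty":28,"tz":0,"rz":0},{"rx":0,"ry":0,"claw":0,"tx":-26,"ty":28,"tz":0,"rz":0},{"rx":0,"ry":0,"claw":0,"tx":-26,"ty":28,"tz":0,"rz":0},{"rx":0,"ry":0,"claw":0,"tx":-26,"ty":28,"tz":0,"rz":0},{"rx":0,"ry":0,"claw":0,"tx":-26,"ty":28,"tz":0,"rz":0},{"rx":0,"ry":0,"claw":0,"tx":-26,"ty":28,"tz":0,"rz":0},{"rx":0,"ry":0,"claw":0,"tx":-26,"ty":26,"tz":0,"rz":0},{"rx":0,"ry":0,"claw":0,"tx":0,"ty":0,"tz":0,"rz":0},{"rx":0,"ry":0,"claw":0,"tx":0,"ty":0,"tz":0,"rz":0}]' 60; python3 look.py w5.png; python3 plan.py .527 .001 .06 49
```

```text
time: 11.8
tcp_pos: [0.5393, -0.0024, 0.173]
ee_rot: [[0.649, 0.761, 0.016], [0.761, -0.649, 0.007], [0.016, 0.008, -1.0]]
force: [0.7, -0.2, -0.1]
opening: 0.085
wrist [np.float64(55.5), np.float64(212.5)] [0.4415 0.1162] [15.2  3.7]
wrist [np.float64(296.5), np.float64(263.5)] [0.5272 0.0013] [3.2 3.4]
top [np.float64(173.0), np.float64(201.5)] [0.5876 0.357 ] [2.2 2. ]
top [np.float64(174.5), np.float64(236.0)] [0.5015 0.3501] [1.4 0.8]
top [np.float64(210.5), np.float64(236.0)] [0.5023 0.2616] [0.8 0.8]
top [np.float64(573.5), np.float64(259.0)] [ 0.4523 -0.6351] [-19.1   2.5]
top [np.float64(266.0), np.float64(262.0)] [0.4392 0.1238] [7.  0.6]
top [np.float64(371.5), np.float64(263.5)] [ 0.4374 -0.1351] [12.   1.6]
t 11.90 tcp [ 0.5392 -0.001   0.1729] yaw 49.7 open 0.0856 F [ 0.3 -0.2  0.3] q [-0.01  0.23 -0.34  0.99  0.01  2.27]
world d mm [ -12.2    2.  -112.9] rotvec to target (tool deg) [ 0.45 -0.89  0.68]
tool d (no turn) [ -8.1 -11.4 112.7] rows>=3
```

View pics/w5.png

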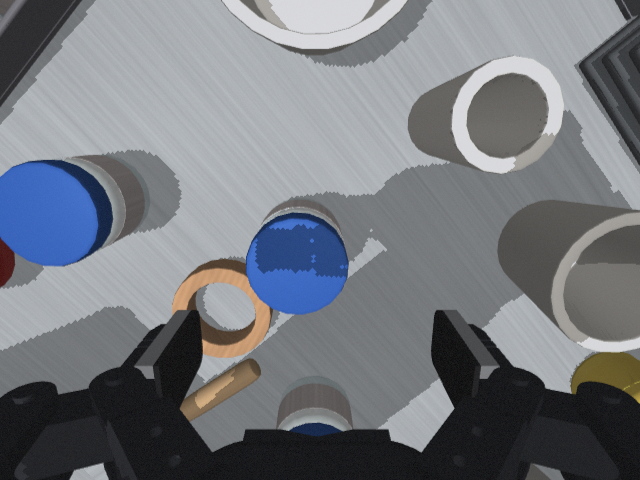

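```bash
python3 -m creep '[{"rx":0.4,"ry":-0.9,"claw":0,"tx":-6.5,"ty":-11,"tz":20,"rz":0.5},{"rx":0,"ry":0,"claw":0,"tx":0,"ty":0,"tz":32,"rz":0},{"rx":0,"ry":0,"claw":0,"tx":0,"ty":0,"tz":32,"rz":0},{"rx":0,"ry":0,"claw":0,"tx":0,"ty":0,"tz":22,"rz":0},{"rx":0,"ry":0,"claw":0,"tx":0,"ty":0,"tz":3,"rz":0}]' 60; python3 plan.py .527 .001 .06 49
```

```text
time: 12.32
tcp_pos: [0.5302, 0.0088, 0.0634]
ee_rot: [[0.647, 0.763, 0.009], [0.763, -0.647, 0.001], [0.006, 0.006, -1.0]]
force: [-1.9, -0.4, 0.2]
opening: 0.0857
t 12.32 tcp [0.5302 0.0088 0.0634] yaw 49.7 open 0.0857 F [-1.9 -0.4  0.2] q [ 0.02  0.33 -0.49  0.75  0.    2.29]
world d mm [-3.2 -7.8 -3.4] rotvec to target (tool deg) [ 0.33 -0.37  0.71]
tool d (no turn) [-8.   2.6  3.4] rows>=1
```

```bash
python3 -m creep '[{"rx":0.3,"ry":-0.3,"claw":0,"tx":-8,"ty":2.6,"tz":4,"rz":0.5},{"rx":0,"ry":0,"claw":0,"tx":0,"ty":0,"tz":0,"rz":0}]' 60; python3 plan.py .527 .001 .06 49
```

```text
time: 12.48
tcp_pos: [0.5254, 0.0033, 0.0584]
ee_rot: [[0.65, 0.76, -0.003], [0.76, -0.65, 0.001], [-0.001, -0.003, -1.0]]
force: [-0.2, 0.0, 0.4]
opening: 0.0855
t 12.48 tcp [0.5254 0.0033 0.0584] yaw 49.5 open 0.0855 F [-0.2  0.   0.4] q [ 0.01  0.34 -0.49  0.75  0.    2.28]
world d mm [ 1.6 -2.3  1.6] rotvec to target (tool deg) [-0.15  0.07  0.45]
tool d (no turn) [-0.7  2.7 -1.6] rows>=1
```

```bash
python3 -m creep '[{"rx":0,"ry":0,"claw":1,"tx":-1,"ty":2.5,"tz":-1.5,"rz":0.4},{"rx":0,"ry":0,"claw":1,"tx":0,"ty":0,"tz":0,"rz":0},{"rx":0,"ry":0,"claw":1,"tx":0,"ty":0,"tz":0,"rz":0},{"rx":0,"ry":0,"claw":1,"tx":0,"ty":0,"tz":0,"rz":0},{"rx":0,"ry":0,"claw":1,"tx":0,"ty":0,"tz":0,"rz":0},{"rx":0,"ry":0,"claw":1,"tx":0,"ty":0,"tz":-30,"rz":0},{"rx":0,"ry":0,"claw":1,"tx":0,"ty":0,"tz":-40,"rz":0},{"rx":0,"ry":0,"claw":1,"tx":0,"ty":0,"tz":-40,"rz":0}]' 60; python3 plan.py 0.4104 .3414 .18 49
```

```text
time: 13.15
tcp_pos: [0.5227, 0.001, 0.1696]
ee_rot: [[0.656, 0.755, -0.014], [0.755, -0.656, 0.001], [-0.008, -0.011, -1.0]]
force: [1.4, 0.8, -2.5]
opening: 0.0605
t 13.15 tcp [0.5227 0.001  0.1696] yaw 49.0 open 0.0605 F [ 1.4  0.8 -2.5] q [ 0.    0.23 -0.35  1.01  0.    2.29]
world d mm [-112.3  340.4   10.4] rotvec to target (tool deg) [-0.63  0.46  0.02]
tool d (no turn) [ 183.2 -308.2   -8.5] rows>=9
```

```bash
python3 -m creep '[{"rx":-0.6,"ry":0.4,"claw":1,"tx":20,"ty":-34,"tz":-1,"rz":0},{"rx":0,"ry":0,"claw":1,"tx":20,"ty":-34,"tz":-1,"rz":0},{"rx":0,"ry":0,"claw":1,"tx":20,"ty":-34,"tz":0,"rz":0},{"rx":0,"ry":0,"claw":1,"tx":20,"ty":-34,"tz":0,"rz":0},{"rx":0,"ry":0,"claw":1,"tx":20,"ty":-34,"tz":0,"rz":0},{"rx":0,"ry":0,"claw":1,"tx":20,"ty":-34,"tz":0,"rz":0},{"rx":0,"ry":0,"claw":1,"tx":20,"ty":-34,"tz":0,"rz":0},{"rx":0,"ry":0,"claw":1,"tx":20,"ty":-34,"tz":0,"rz":0},{"rx":0,"ry":0,"claw":1,"tx":20,"ty":-34,"tz":0,"rz":0},{"rx":0,"ry":0,"claw":1,"tx":0,"ty":0,"tz":0,"rz":0},{"rx":0,"ry":0,"claw":1,"tx":0,"ty":0,"tz":0,"rz":0}]' 60; python3 plan.py 0.4104 .3414 .10 49
```

```text
time: 14.07
tcp_pos: [0.4151, 0.3518, 0.1842]
ee_rot: [[0.663, 0.749, 0.024], [0.749, -0.663, 0.005], [0.019, 0.015, -1.0]]
force: [1.0, -1.1, -3.2]
opening: 0.0604
t 14.07 tcp [0.4151 0.3518 0.1842] yaw 48.5 open 0.0604 F [ 1.  -1.1 -3.2] q [ 0.71  0.23 -0.31  1.01 -0.01  3.01]
world d mm [ -4.7 -10.4 -84.2] rotvec to target (tool deg) [ 0.86 -1.11 -0.51]
tool d (no turn) [-12.6   2.1  84. ] rows>=3
```

```bash
python3 -m creep '[{"rx":0.9,"ry":-1.1,"claw":1,"tx":-11,"ty":2,"tz":5,"rz":0},{"rx":0,"ry":0,"claw":1,"tx":0,"ty":0,"tz":0,"rz":0},{"rx":0,"ry":0,"claw":1,"tx":0,"ty":0,"tz":30,"rz":0},{"rx":0,"ry":0,"claw":1,"tx":0,"ty":0,"tz":30,"rz":0},{"rx":0,"ry":0,"claw":1,"tx":0,"ty":0,"tz":14,"rz":0},{"rx":0,"ry":0,"claw":1,"tx":0,"ty":0,"tz":0,"rz":0}]' 60; python3 plan.py 0.4104 .3414 .10 49
```

```text
time: 14.57
tcp_pos: [0.4115, 0.3361, 0.1037]
ee_rot: [[0.668, 0.744, -0.001], [0.744, -0.668, 0.001], [0.0, -0.001, -1.0]]
force: [-0.1, -1.1, -2.7]
opening: 0.0606
t 14.57 tcp [0.4115 0.3361 0.1037] yaw 48.1 open 0.0606 F [-0.1 -1.1 -2.7] q [ 0.68  0.29 -0.43  0.85  0.    2.99]
world d mm [-1.1  5.3 -3.7] rotvec to target (tool deg) [-0.07 -0.02 -0.94]
tool d (no turn) [ 3.2 -4.3  3.7] rows>=1
```

```bash
python3 -m creep '[{"rx":0,"ry":0,"claw":1,"tx":3,"ty":-4,"tz":0,"rz":0},{"rx":0,"ry":0,"claw":1,"tx":0,"ty":0,"tz":15,"rz":0},{"rx":0,"ry":0,"claw":1,"tx":0,"ty":0,"tz":14,"rz":0},{"rx":0,"ry":0,"claw":1,"tx":0,"ty":0,"tz":3,"rz":0}]' 60; python3 plan.py 0.4104 .3414 .068 49
```

```text
time: 14.9
tcp_pos: [0.4137, 0.3389, 0.0743]
ee_rot: [[0.674, 0.739, 0.001], [0.739, -0.674, 0.003], [0.003, -0.001, -1.0]]
force: [-0.1, -0.7, -3.1]
opening: 0.0608
t 14.90 tcp [0.4137 0.3389 0.0743] yaw 47.6 open 0.0608 F [-0.1 -0.7 -3.1] q [ 0.69  0.33 -0.46  0.78  0.    3.  ]
world d mm [-3.3  2.5 -6.3] rotvec to target (tool deg) [-0.05 -0.16 -1.39]
tool d (no turn) [-0.4 -4.2  6.3] rows>=1
```

```bash
python3 -m creep '[{"rx":0,"ry":0,"claw":1,"tx":0,"ty":-4,"tz":6,"rz":0},{"rx":0,"ry":0,"claw":1,"tx":0,"ty":0,"tz":4,"rz":0},{"rx":0,"ry":0,"claw":1,"tx":0,"ty":0,"tz":2,"rz":0}]' 60; python3 plan.py 0.4104 .3414 .068 49
```

```text
time: 15.15
tcp_pos: [0.4118, 0.3425, 0.0675]
ee_rot: [[0.676, 0.737, 0.003], [0.737, -0.676, 0.006], [0.006, -0.002, -1.0]]
force: [-5.2, -6.3, 15.9]
opening: 0.0607
t 15.15 tcp [0.4118 0.3425 0.0675] yaw 47.5 open 0.0607 F [-5.2 -6.3 15.9] q [ 0.69  0.34 -0.47  0.76  0.    3.  ]
world d mm [-1.4 -1.1  0.5] rotvec to target (tool deg) [-0.11 -0.34 -1.51]
tool d (no turn) [-1.7 -0.3 -0.5] rows>=1
turn+move n= 1 rz/row -1.51
[-1.7, -0.3, -0.5]
```

Seated (16 N). Release, rise.

```bash
python3 -m creep '[{"rx":0,"ry":0,"claw":0.1,"tx":0,"ty":0,"tz":-1,"rz":0},{"rx":0,"ry":0,"claw":0.1,"tx":0,"ty":0,"tz":0,"rz":0},{"rx":0,"ry":0,"claw":0.1,"tx":0,"ty":0,"tz":0,"rz":0},{"rx":0,"ry":0,"claw":0.1,"tx":0,"ty":0,"tz":0,"rz":0},{"rx":0,"ry":0,"claw":0,"tx":0,"ty":0,"tz":-40,"rz":0},{"rx":0,"ry":-0.4,"claw":0,"tx":0,"ty":0,"tz":-40,"rz":0},{"rx":0,"ry":0,"claw":0,"tx":0,"ty":0,"tz":-20,"rz":-1.5}]' 60; python3 plan.py 0.439 0.117 0.17 49
```

```text
time: 15.73
tcp_pos: [0.4103, 0.3415, 0.1711]
ee_rot: [[0.656, 0.755, -0.005], [0.755, -0.656, -0.001], [-0.004, -0.003, -1.0]]
force: [1.3, 0.2, -0.3]
opening: 0.0854
t 15.73 tcp [0.4103 0.3415 0.1711] yaw 49.0 open 0.0854 F [ 1.3  0.2 -0.3] q [ 0.69  0.24 -0.33  1.    0.    2.98]
world d mm [  28.7 -224.5   -1.1] rotvec to target (tool deg) [-0.17  0.24 -0.  ]
tool d (no turn) [-150.6  168.9    1.2] rows>=6
```

```bash
python3 -m creep '[{"rx":0,"ry":0.2,"claw":0,"tx":-25,"ty":28,"tz":0,"rz":0},{"rx":0,"ry":0,"claw":0,"tx":-25,"ty":28,"tz":0,"rz":0},{"rx":0,"ry":0,"claw":0,"tx":-25,"ty":28,"tz":0,"rz":0},{"rx":0,"ry":0,"claw":0,"tx":-25,"ty":28,"tz":0,"rz":0},{"rx":0,"ry":0,"claw":0,"tx":-25,"ty":27,"tz":0,"rz":0},{"rx":0,"ry":0,"claw":0,"tx":-20,"ty":22,"tz":0,"rz":0},{"rx":0,"ry":0,"claw":0,"tx":0,"ty":0,"tz":0,"rz":0},{"rx":0,"ry":0,"claw":0,"tx":0,"ty":0,"tz":0,"rz":0}]' 60; python3 look.py w6.png; python3 plan.py .439 .117 .06 49
```

```text
time: 16.4
tcp_pos: [0.4454, 0.1241, 0.1796]
ee_rot: [[0.651, 0.759, 0.016], [0.759, -0.651, 0.013], [0.02, 0.004, -1.0]]
force: [-0.6, 0.7, -0.5]
opening: 0.0856
wrist [np.float64(30.0), np.float64(28.5)] [0.4098 0.3175] [79.7 78.1]
wrist [np.float64(222.5), np.float64(32.0)] [0.4872 0.2492] [ 0.3 70. ]
wrist [np.float64(314.0), np.float64(266.0)] [0.4386 0.1188] [2.9 5.3]
top [np.float64(173.0), np.float64(201.5)] [0.5876 0.357 ] [2.2 2. ]
top [np.float64(169.5), np.float64(236.0)] [0.5014 0.3624] [11.5  0.8]
top [np.float64(573.5), np.float64(259.0)] [ 0.4523 -0.6351] [-19.1   2.5]
top [np.float64(276.0), np.float64(262.0)] [0.4393 0.0992] [14.9  2.6]
top [np.float64(366.5), np.float64(264.0)] [ 0.4361 -0.1228] [2.  0.6]
top [np.float64(172.5), np.float64(272.0)] [0.413  0.3517] [7.6 0.6]
t 16.50 tcp [0.4452 0.1253 0.1794] yaw 49.5 open 0.0851 F [-0.5  0.6 -0.1] q [ 0.27  0.09 -0.5   0.97  0.01  2.55]
world d mm [  -6.2   -8.3 -119.4] rotvec to target (tool deg) [ 0.23 -1.14  0.49]
tool d (no turn) [-12.7   0.2 119.2] rows>=3
```

```bash
python3 -m creep '[{"rx":0.2,"ry":-1.1,"claw":0,"tx":-10,"ty":0,"tz":5,"rz":0.5},{"rx":0,"ry":0,"claw":0,"tx":0,"ty":0,"tz":0,"rz":0},{"rx":0,"ry":0,"claw":0,"tx":0,"ty":0,"tz":38,"rz":0},{"rx":0,"ry":0,"claw":0,"tx":0,"ty":0,"tz":38,"rz":0},{"rx":0,"ry":0,"claw":0,"tx":0,"ty":0,"tz":34,"rz":0},{"rx":0,"ry":0,"claw":0,"tx":0,"ty":0,"tz":2,"rz":0}]' 60; python3 plan.py .4386 .1175 .06 49
```

```text
time: 17.0
tcp_pos: [0.4415, 0.1235, 0.0611]
ee_rot: [[0.65, 0.76, 0.007], [0.76, -0.65, 0.002], [0.006, 0.004, -1.0]]
force: [-1.5, -1.2, -0.4]
opening: 0.0854
t 17.00 tcp [0.4415 0.1235 0.0611] yaw 49.5 open 0.0854 F [-1.5 -1.2 -0.4] q [ 0.27  0.22 -0.65  0.7   0.    2.55]
world d mm [-2.9 -6.  -1.1] rotvec to target (tool deg) [ 0.23 -0.36  0.46]
tool d (no turn) [-6.4  1.7  1. ] rows>=1
```

```bash
python3 -m creep '[{"rx":0.2,"ry":-0.3,"claw":0,"tx":-7,"ty":2,"tz":1,"rz":0.4},{"rx":0,"ry":0,"claw":1,"tx":0,"ty":0,"tz":0,"rz":0},{"rx":0,"ry":0,"claw":1,"tx":0,"ty":0,"tz":0,"rz":0},{"rx":0,"ry":0,"claw":1,"tx":0,"ty":0,"tz":0,"rz":0},{"rx":0,"ry":0,"claw":1,"tx":0,"ty":0,"tz":0,"rz":0},{"rx":0,"ry":0,"claw":1,"tx":0,"ty":0,"tz":-30,"rz":0},{"rx":0,"ry":0,"claw":1,"tx":0,"ty":0,"tz":-40,"rz":0},{"rx":0,"ry":0,"claw":1,"tx":0,"ty":0,"tz":-40,"rz":0}]' 60; python3 plan.py 0.416 .2556 .17 49
```

```text
time: 17.67
tcp_pos: [0.4337, 0.1168, 0.1719]
ee_rot: [[0.653, 0.757, -0.011], [0.757, -0.653, -0.003], [-0.01, -0.007, -1.0]]
force: [1.5, 0.1, -1.5]
opening: 0.0612
t 17.67 tcp [0.4337 0.1168 0.1719] yaw 49.2 open 0.0612 F [ 1.5  0.1 -1.5] q [ 0.26  0.09 -0.51  0.98  0.    2.55]
world d mm [-17.7 138.8  -1.9] rotvec to target (tool deg) [-0.37  0.55  0.22]
tool d (no turn) [  93.5 -104.     1.7] rows>=4
```

```bash
python3 -m creep '[{"rx":-0.3,"ry":0.5,"claw":1,"tx":23,"ty":-26,"tz":0,"rz":0},{"rx":0,"ry":0,"claw":1,"tx":23,"ty":-26,"tz":0,"rz":0},{"rx":0,"ry":0,"claw":1,"tx":23,"ty":-26,"tz":0,"rz":0},{"rx":0,"ry":0,"claw":1,"tx":20,"ty":-26,"tz":0,"rz":0},{"rx":0,"ry":0,"claw":1,"tx":0,"ty":0,"tz":0,"rz":0},{"rx":0,"ry":0,"claw":1,"tx":0,"ty":0,"tz":0,"rz":0}]' 60; python3 plan.py 0.416 .2556 .1 49
```

```text
time: 18.17
tcp_pos: [0.4221, 0.2601, 0.1904]
ee_rot: [[0.658, 0.753, 0.026], [0.753, -0.658, 0.012], [0.026, 0.011, -1.0]]
force: [-0.4, -0.3, -3.5]
opening: 0.0607
t 18.17 tcp [0.4221 0.2601 0.1904] yaw 48.8 open 0.0607 F [-0.4 -0.3 -3.5] q [ 0.55  0.13 -0.42  0.99 -0.    2.84]
world d mm [ -6.1  -4.5 -90.4] rotvec to target (tool deg) [ 0.64 -1.49 -0.16]
tool d (no turn) [-9.7 -2.6 90.2] rows>=3
turn+move n= 3 rz/row -0.05
[-2.5, -0.5, 30.1] [-2.5, -0.5, 30.1] [-2.5, -0.5, 30.1]
```

```bash
python3 -m creep '[{"rx":0.6,"ry":-1.5,"claw":1,"tx":-9,"ty":-2,"tz":5,"rz":0},{"rx":0,"ry":0,"claw":1,"tx":0,"ty":0,"tz":0,"rz":0},{"rx":0,"ry":0,"claw":1,"tx":0,"ty":0,"tz":30,"rz":0},{"rx":0,"ry":0,"claw":1,"tx":0,"ty":0,"tz":30,"rz":0},{"rx":0,"ry":0,"claw":1,"tx":0,"ty":0,"tz":20,"rz":0},{"rx":0,"ry":0,"claw":1,"tx":0,"ty":0,"tz":0,"rz":0}]' 60; python3 plan.py 0.416 .2556 .07 49
```

```text
time: 18.67
tcp_pos: [0.416, 0.2501, 0.1051]
ee_rot: [[0.662, 0.749, 0.002], [0.749, -0.662, -0.001], [0.0, 0.002, -1.0]]
force: [-1.1, -0.4, -2.0]
opening: 0.061
t 18.67 tcp [0.416  0.2501 0.1051] yaw 48.5 open 0.0610 F [-1.1 -0.4 -2. ] q [ 0.54  0.21 -0.53  0.82 -0.    2.84]
world d mm [ -0.    5.5 -35.1] rotvec to target (tool deg) [ 0.1  -0.02 -0.48]
tool d (no turn) [ 4.1 -3.7 35.1] rows>=1
```

```bash
python3 -m creep '[{"rx":0,"ry":0,"claw":1,"tx":4,"ty":-4,"tz":0,"rz":0},{"rx":0,"ry":0,"claw":1,"tx":0,"ty":0,"tz":16,"rz":0},{"rx":0,"ry":0,"claw":1,"tx":0,"ty":0,"tz":14,"rz":0},{"rx":0,"ry":0,"claw":1,"tx":0,"ty":0,"tz":4,"rz":0}]' 60; python3 plan.py 0.416 .2556 .068 49
```

```text
time: 19.0
tcp_pos: [0.4179, 0.2543, 0.0738]
ee_rot: [[0.667, 0.745, 0.003], [0.745, -0.667, -0.0], [0.002, 0.002, -1.0]]
force: [0.1, -1.1, -3.0]
opening: 0.0607
t 19.00 tcp [0.4179 0.2543 0.0738] yaw 48.2 open 0.0607 F [ 0.1 -1.1 -3. ] q [ 0.55  0.25 -0.56  0.75 -0.    2.85]
world d mm [-1.9  1.3 -5.8] rotvec to target (tool deg) [ 0.12 -0.09 -0.82]
tool d (no turn) [-0.3 -2.3  5.8] rows>=1
```

```bash
python3 -m creep '[{"rx":0,"ry":0,"claw":1,"tx":0,"ty":-2,"tz":6,"rz":0},{"rx":0,"ry":0,"claw":1,"tx":0,"ty":0,"tz":4,"rz":0},{"rx":0,"ry":0,"claw":1,"tx":0,"ty":0,"tz":2,"rz":0}]' 60; python3 plan.py 0.416 .2556 .068 49
```

```text
time: 19.25
tcp_pos: [0.4177, 0.2565, 0.066]
ee_rot: [[0.668, 0.744, 0.004], [0.744, -0.668, 0.002], [0.004, 0.002, -1.0]]
force: [-8.8, -8.5, 29.1]
opening: 0.061
t 19.25 tcp [0.4177 0.2565 0.066 ] yaw 48.1 open 0.0610 F [-8.8 -8.5 29.1] q [ 0.55  0.26 -0.57  0.73 -0.    2.85]
world d mm [-1.7 -0.9  2. ] rotvec to target (tool deg) [ 0.1  -0.24 -0.89]
tool d (no turn) [-1.8 -0.7 -2. ] rows>=1
```

```bash
python3 -m creep '[{"rx":0,"ry":0,"claw":0.1,"tx":0,"ty":0,"tz":-2,"rz":0},{"rx":0,"ry":0,"claw":0.1,"tx":0,"ty":0,"tz":0,"rz":0},{"rx":0,"ry":0,"claw":0.1,"tx":0,"ty":0,"tz":0,"rz":0},{"rx":0,"ry":0,"claw":0.1,"tx":0,"ty":0,"tz":0,"rz":0},{"rx":0,"ry":0,"claw":0,"tx":0,"ty":0,"tz":-40,"rz":0},{"rx":0,"ry":-0.4,"claw":0,"tx":0,"ty":0,"tz":-40,"rz":0},{"rx":0,"ry":0,"claw":0,"tx":0,"ty":0,"tz":-20,"rz":-1}]' 60; python3 plan.py 0.437 -0.1235 0.17 49
```

```text
time: 19.83
tcp_pos: [0.416, 0.2557, 0.1706]
ee_rot: [[0.655, 0.756, -0.004], [0.756, -0.655, -0.005], [-0.007, 0.0, -1.0]]
force: [0.6, 0.2, -0.6]
opening: 0.0853
t 19.83 tcp [0.416  0.2557 0.1706] yaw 49.1 open 0.0853 F [ 0.6  0.2 -0.6] q [ 0.55  0.16 -0.43  0.99 -0.    2.84]
world d mm [  21.  -379.2   -0.6] rotvec to target (tool deg) [0.02 0.39 0.1 ]
tool d (no turn) [-272.9  264.2    2.5] rows>=10
```

```bash
python3 -m creep '[{"rx":0,"ry":0.3,"claw":0,"tx":-27,"ty":26,"tz":0,"rz":0},{"rx":0,"ry":0,"claw":0,"tx":-27,"ty":26,"tz":0,"rz":0},{"rx":0,"ry":0,"claw":0,"tx":-27,"ty":26,"tz":0,"rz":0},{"rx":0,"ry":0,"claw":0,"tx":-27,"ty":26,"tz":0,"rz":0},{"rx":0,"ry":0,"claw":0,"tx":-27,"ty":26,"tz":0,"rz":0},{"rx":0,"ry":0,"claw":0,"tx":-27,"ty":26,"tz":0,"rz":0},{"rx":0,"ry":0,"claw":0,"tx":-27,"ty":26,"tz":0,"rz":0},{"rx":0,"ry":0,"claw":0,"tx":-27,"ty":26,"tz":0,"rz":0},{"rx":0,"ry":0,"claw":0,"tx":-27,"ty":26,"tz":0,"rz":0},{"rx":0,"ry":0,"claw":0,"tx":-27,"ty":24,"tz":0,"rz":0},{"rx":0,"ry":0,"claw":0,"tx":0,"ty":0,"tz":0,"rz":0},{"rx":0,"ry":0,"claw":0,"tx":0,"ty":0,"tz":0,"rz":0}]' 60; python3 look.py w7.png; python3 plan.py .437 -.1235 .06 49
```

```text
time: 20.83
tcp_pos: [0.4459, -0.1296, 0.1798]
ee_rot: [[0.649, 0.76, 0.024], [0.76, -0.65, 0.005], [0.02, 0.015, -1.0]]
force: [0.3, 0.4, -0.6]
opening: 0.0855
wrist [np.float64(293.5), np.float64(255.5)] [ 0.4351 -0.1225] [2.7 3. ]
top [np.float64(173.0), np.float64(201.5)] [0.5876 0.357 ] [2.2 2. ]
top [np.float64(174.5), np.float64(236.0)] [0.5015 0.3501] [1.4 0.8]
top [np.float64(210.5), np.float64(236.0)] [0.5023 0.2616] [0.8 0.8]
top [np.float64(573.5), np.float64(259.0)] [ 0.4523 -0.6351] [-19.1   2.5]
top [np.float64(359.0), np.float64(261.5)] [ 0.4421 -0.1043] [16.8  7.6]
top [np.float64(210.5), np.float64(269.0)] [0.421  0.2592] [1.  0.6]
top [np.float64(175.5), np.float64(272.0)] [0.413  0.3444] [1.6 0.6]
t 20.93 tcp [ 0.4461 -0.1282  0.1798] yaw 49.7 open 0.0852 F [ 0.3  1.6 -0.3] q [-0.29  0.09 -0.5   0.97  0.01  1.99]
world d mm [  -9.1    4.7 -119.8] rotvec to target (tool deg) [ 0.87 -1.11  0.66]
tool d (no turn) [ -4.6 -11.7 119.6] rows>=3
turn+move n= 4 rz/row 0.16
[-0.6, -2.5, 30.0] [-0.6, -2.5, 30.0] [-0.6, -2.5, 30.0] [-0.6, -2.5, 30.0]
```

```bash
python3 -m creep '[{"rx":0.9,"ry":-1.1,"claw":0,"tx":-4,"ty":-10.5,"tz":5,"rz":0.6},{"rx":0,"ry":0,"claw":0,"tx":0,"ty":0,"tz":0,"rz":0},{"rx":0,"ry":0,"claw":0,"tx":-1,"ty":0,"tz":38,"rz":0},{"rx":0,"ry":0,"claw":0,"tx":-1,"ty":0,"tz":38,"rz":0},{"rx":0,"ry":0,"claw":0,"tx":-1,"ty":0,"tz":34,"rz":0},{"rx":0,"ry":0,"claw":0,"tx":0,"ty":0,"tz":2,"rz":0}]' 60; python3 plan.py .4365 -.1232 .06 49
```

```text
time: 21.43
tcp_pos: [0.4354, -0.1194, 0.0617]
ee_rot: [[0.646, 0.763, 0.004], [0.763, -0.646, -0.001], [0.002, 0.004, -1.0]]
force: [-1.3, 0.8, 0.6]
opening: 0.0855
t 21.43 tcp [ 0.4354 -0.1194  0.0617] yaw 49.7 open 0.0855 F [-1.3  0.8  0.6] q [-0.27  0.21 -0.66  0.7   0.    2.01]
world d mm [ 1.1 -3.8 -1.7] rotvec to target (tool deg) [ 0.2  -0.11  0.73]
tool d (no turn) [-2.2  3.3  1.7] rows>=1
```

View pics/w7.png

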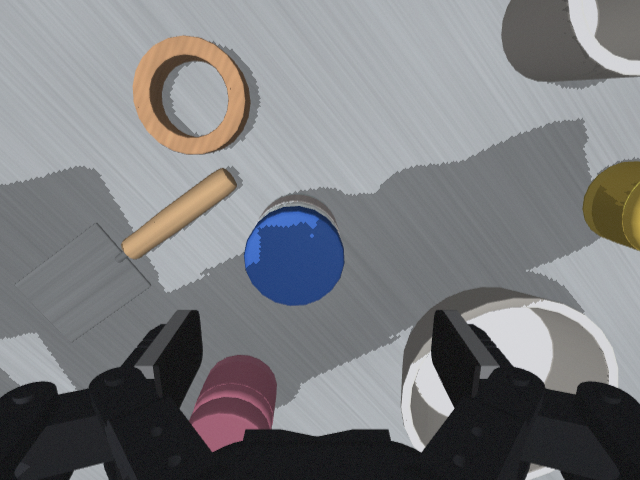

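Last jar (293,255) is clear; tape undisturbed at (190,95). Grip and lift.

```bash
python3 -m creep '[{"rx":0.2,"ry":-0.1,"claw":0,"tx":-2,"ty":3.5,"tz":1.5,"rz":0.5},{"rx":0,"ry":0,"claw":1,"tx":0,"ty":0,"tz":0,"rz":0},{"rx":0,"ry":0,"claw":1,"tx":0,"ty":0,"tz":0,"rz":0},{"rx":0,"ry":0,"claw":1,"tx":0,"ty":0,"tz":0,"rz":0},{"rx":0,"ry":0,"claw":1,"tx":0,"ty":0,"tz":0,"rz":0},{"rx":0,"ry":0,"claw":1,"tx":0,"ty":0,"tz":-30,"rz":0},{"rx":0,"ry":0,"claw":1,"tx":0,"ty":0,"tz":-40,"rz":0},{"rx":0,"ry":0,"claw":1,"tx":0,"ty":0,"tz":-40,"rz":0}]' 60; python3 plan.py 0.5876 .2666 .17 49
```

```text
time: 22.1
tcp_pos: [0.4331, -0.1193, 0.1723]
ee_rot: [[0.65, 0.76, -0.012], [0.76, -0.65, 0.004], [-0.005, -0.012, -1.0]]
force: [1.1, -1.5, -3.1]
opening: 0.0607
t 22.10 tcp [ 0.4331 -0.1193  0.1723] yaw 49.5 open 0.0607 F [ 1.1 -1.5 -3.1] q [-0.27  0.09 -0.51  0.98  0.    2.01]
world d mm [154.5 385.9  -2.3] rotvec to target (tool deg) [-0.66  0.29  0.48]
tool d (no turn) [ 393.8 -133.2    1.8] rows>=10
```

```bash
python3 -m creep '[{"rx":-0.6,"ry":0.3,"claw":1,"tx":35,"ty":-12,"tz":0,"rz":0.4},{"rx":0,"ry":0,"claw":1,"tx":36,"ty":-12,"tz":0,"rz":0},{"rx":0,"ry":0,"claw":1,"tx":36,"ty":-12,"tz":0,"rz":0},{"rx":0,"ry":0,"claw":1,"tx":36,"ty":-12,"tz":0,"rz":0},{"rx":0,"ry":0,"claw":1,"tx":36,"ty":-12,"tz":0,"rz":0},{"rx":0,"ry":0,"claw":1,"tx":36,"ty":-12,"tz":0,"rz":0},{"rx":0,"ry":0,"claw":1,"tx":36,"ty":-12,"tz":0,"rz":0},{"rx":0,"ry":0,"claw":1,"tx":36,"ty":-12,"tz":0,"rz":0},{"rx":0,"ry":0,"claw":1,"tx":36,"ty":-12,"tz":0,"rz":0},{"rx":0,"ry":0,"claw":1,"tx":36,"ty":-12,"tz":0,"rz":0},{"rx":0,"ry":0,"claw":1,"tx":24,"ty":-10,"tz":0,"rz":0},{"rx":0,"ry":0,"claw":1,"tx":0,"ty":0,"tz":0,"rz":0}]' 60; python3 plan.py 0.5876 .2666 .1 49
```

```text
time: 23.1
tcp_pos: [0.6047, 0.2695, 0.1985]
ee_rot: [[0.664, 0.747, 0.036], [0.747, -0.664, 0.001], [0.025, 0.027, -0.999]]
force: [-0.0, -0.0, -1.6]
opening: 0.0606
t 23.10 tcp [0.6047 0.2695 0.1985] yaw 48.4 open 0.0606 F [-0.  -0.  -1.6] q [ 0.43  0.43 -0.01  1.11 -0.01  2.72]
world d mm [-17.1  -2.9 -98.5] rotvec to target (tool deg) [ 1.53 -1.41 -0.64]
tool d (no turn) [-16.  -13.5  97.8] rows>=3
turn+move n= 3 rz/row -0.21
[-4.5, -3.6, 32.8] [-4.5, -3.7, 32.8] [-4.5, -3.7, 32.8]
```

```bash
python3 -m creep '[{"rx":1.5,"ry":-1.4,"claw":1,"tx":-13,"ty":-11,"tz":5,"rz":-0.5},{"rx":0,"ry":0,"claw":1,"tx":0,"ty":0,"tz":0,"rz":0},{"rx":0,"ry":0,"claw":1,"tx":0,"ty":0,"tz":30,"rz":0},{"rx":0,"ry":0,"claw":1,"tx":0,"ty":0,"tz":30,"rz":0},{"rx":0,"ry":0,"claw":1,"tx":0,"ty":0,"tz":24,"rz":0},{"rx":0,"ry":0,"claw":1,"tx":0,"ty":0,"tz":0,"rz":0}]' 60; python3 plan.py 0.5876 .2666 .1 49
```

```text
time: 23.6
tcp_pos: [0.5867, 0.2648, 0.1108]
ee_rot: [[0.658, 0.753, 0.002], [0.753, -0.658, 0.001], [0.002, 0.001, -1.0]]
force: [-1.1, -0.8, -3.0]
opening: 0.0605
t 23.60 tcp [0.5867 0.2648 0.1108] yaw 48.9 open 0.0605 F [-1.1 -0.8 -3. ] q [ 0.42  0.48 -0.14  0.96 -0.    2.71]
world d mm [  0.9   1.8 -10.8] rotvec to target (tool deg) [ 0.06 -0.1  -0.14]
tool d (no turn) [ 1.9 -0.5 10.8] rows>=1
```

```bash
python3 -m creep '[{"rx":0,"ry":0,"claw":1,"tx":1,"ty":0,"tz":14,"rz":0},{"rx":0,"ry":0,"claw":1,"tx":0,"ty":0,"tz":14,"rz":0},{"rx":0,"ry":0,"claw":1,"tx":0,"ty":0,"tz":8,"rz":0},{"rx":0,"ry":0,"claw":1,"tx":0,"ty":0,"tz":2,"rz":0}]' 60; python3 plan.py 0.5876 .2666 .068 49
```

```text
time: 23.93
tcp_pos: [0.587, 0.261, 0.0759]
ee_rot: [[0.662, 0.75, 0.002], [0.75, -0.662, -0.0], [0.001, 0.002, -1.0]]
force: [0.6, -0.3, -3.3]
opening: 0.0606
t 23.93 tcp [0.587  0.261  0.0759] yaw 48.6 open 0.0606 F [ 0.6 -0.3 -3.3] q [ 0.42  0.5  -0.18  0.89 -0.    2.71]
world d mm [ 0.6  5.6 -7.9] rotvec to target (tool deg) [ 0.09 -0.06 -0.43]
tool d (no turn) [ 4.6 -3.3  7.9] rows>=1
```

```bash
python3 -m creep '[{"rx":0,"ry":0,"claw":1,"tx":4,"ty":-3,"tz":6,"rz":0},{"rx":0,"ry":0,"claw":1,"tx":0,"ty":0,"tz":4,"rz":0},{"rx":0,"ry":0,"claw":1,"tx":0,"ty":0,"tz":3,"rz":0}]' 60; python3 plan.py 0.5876 .2666 .068 49
```

```text
time: 24.18
tcp_pos: [0.5893, 0.2658, 0.0668]
ee_rot: [[0.663, 0.749, 0.006], [0.749, -0.663, 0.001], [0.005, 0.003, -1.0]]
force: [-10.5, -7.0, 27.9]
opening: 0.0606
t 24.18 tcp [0.5893 0.2658 0.0668] yaw 48.5 open 0.0606 F [-10.5  -7.   27.9] q [ 0.42  0.52 -0.18  0.87 -0.    2.72]
world d mm [-1.7  0.8  1.2] rotvec to target (tool deg) [ 0.2  -0.28 -0.54]
tool d (no turn) [-0.6 -1.8 -1.2] rows>=1
```

```bash
python3 -m creep '[{"rx":0,"ry":0,"claw":0.1,"tx":0,"ty":0,"tz":-2,"rz":0},{"rx":0,"ry":0,"claw":0.1,"tx":0,"ty":0,"tz":0,"rz":0},{"rx":0,"ry":0,"claw":0.1,"tx":0,"ty":0,"tz":0,"rz":0},{"rx":0,"ry":0,"claw":0.1,"tx":0,"ty":0,"tz":0,"rz":0},{"rx":0,"ry":0,"claw":0,"tx":0,"ty":0,"tz":-40,"rz":0},{"rx":0,"ry":-0.4,"claw":0,"tx":0,"ty":0,"tz":-40,"rz":0},{"rx":0,"ry":0,"claw":0,"tx":0,"ty":0,"tz":-20,"rz":-1}]' 60; python3 plan.py 0.594 0.129 0.18 90; python3 -c "
from h import *
im,C,s=shot('top','t2.png')
im,C,s=shot('scene','s2.png')"
```

```text
time: 24.77
tcp_pos: [0.5868, 0.2653, 0.1693]
ee_rot: [[0.649, 0.76, -0.004], [0.76, -0.649, -0.006], [-0.007, 0.001, -1.0]]
force: [1.6, 0.1, 0.8]
opening: 0.0854
t 24.77 tcp [0.5868 0.2653 0.1693] yaw 49.5 open 0.0854 F [1.6 0.1 0.8] q [ 0.43  0.44 -0.05  1.09 -0.    2.7 ]
world d mm [   7.2 -136.3   10.7] rotvec to target (tool deg) [ -0.08   0.43 -40.49]
tool d (no turn) [-99.   94.   -9.9] rows>=4
turn+move n= 6 rz/row -6.75
[-16.5, 15.7, -1.8] [-18.2, 13.6, -1.8] [-19.7, 11.4, -1.8] [-20.9, 9.0, -1.8] [-21.8, 6.5, -1.8] [-22.4, 3.9, -1.8]
```

View pics/s2.png

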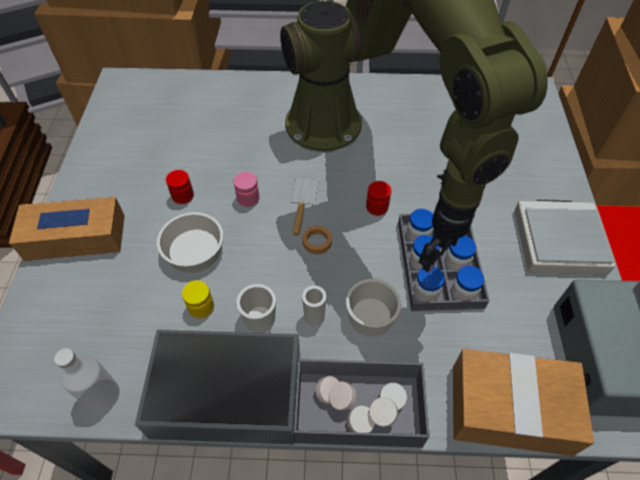

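View pics/t2.png

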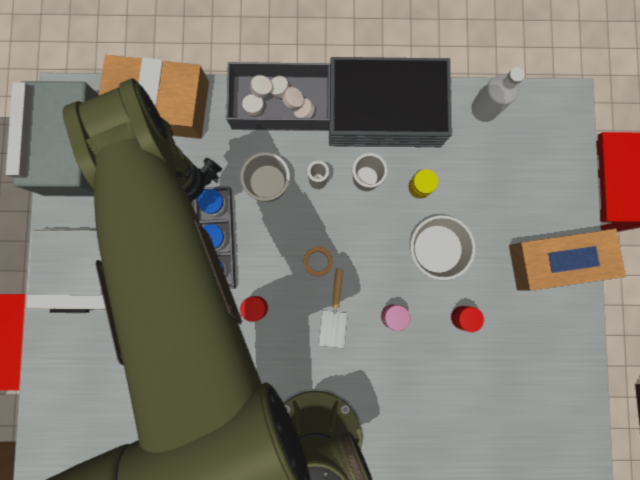

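```bash
python3 -m creep '[{"rx":0,"ry":0,"claw":0.3,"tx":-16,"ty":16,"tz":-2,"rz":-6.8},{"rx":0,"ry":0,"claw":0.5,"tx":-18,"ty":13.6,"tz":-2,"rz":-6.8},{"rx":0,"ry":0,"claw":0.5,"tx":-20,"ty":11.4,"tz":-2,"rz":-6.8},{"rx":0,"ry":0,"claw":0.5,"tx":-21,"ty":9,"tz":-2,"rz":-6.8},{"rx":0,"ry":0,"claw":0.5,"tx":-22,"ty":6.5,"tz":0,"rz":-6.8},{"rx":0,"ry":0,"claw":0.5,"tx":-15,"ty":4,"tz":0,"rz":-6.8},{"rx":0,"ry":0,"claw":0.5,"tx":0,"ty":0,"tz":0,"rz":0},{"rx":0,"ry":0,"claw":0.5,"tx":0,"ty":0,"tz":0,"rz":0}]' 60; python3 plan.py .594 .129 .08 90; python3 -c "
from h import *
im,C,s=shot('wrist','w8.png')
print([np.round(v,4).tolist() for v in (s['tcp_pos'],)])
for p in ring(.651,.129,.072,.062): cv2.circle(im,tuple(int(v) for v in proj(C,p)[0]),1,(0,255,0),-1)
for p in ring(.651,.129,.072,.054): cv2.circle(im,tuple(int(v) for v in proj(C,p)[0]),1,(0,0,255),-1)
cv2.imwrite('pics/w8b.png',im)"
```

```text
time: 25.53
tcp_pos: [0.5979, 0.1333, 0.1744]
ee_rot: [[-0.038, 0.999, -0.001], [0.999, 0.038, -0.004], [-0.004, -0.001, -1.0]]
force: [0.5, 0.9, 0.1]
opening: 0.0421
t 25.53 tcp [0.5979 0.1333 0.1744] yaw 92.2 open 0.0421 F [0.5 0.9 0.1] q [ 0.22  0.38 -0.13  1.06 -0.    1.75]
world d mm [ -3.9  -4.3 -94.4] rotvec to target (tool deg) [-0.05  0.21  2.17]
tool d (no turn) [-3.8 -4.  94.4] rows>=3
turn+move n= 3 rz/row 0.72
[-1.4, -1.4, 31.5] [-1.4, -1.3, 31.5] [-1.4, -1.3, 31.5] 
[[0.5979, 0.1333, 0.1744]]
```

View pics/w8b.png

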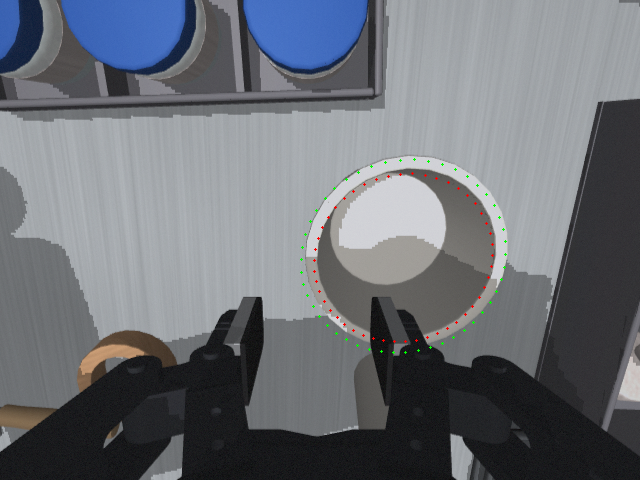

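```bash
python3 -m creep '[{"rx":0,"ry":0.2,"claw":0.5,"tx":-1.8,"ty":-2.8,"tz":5,"rz":2},{"rx":0,"ry":0,"claw":0.5,"tx":0,"ty":0,"tz":0,"rz":0},{"rx":0,"ry":0,"claw":0.5,"tx":-1,"ty":0,"tz":30,"rz":0},{"rx":0,"ry":0,"claw":0.5,"tx":-1,"ty":0,"tz":30,"rz":0},{"rx":0,"ry":0,"claw":0.5,"tx":-1,"ty":0,"tz":20,"rz":0},{"rx":0,"ry":0,"claw":0.5,"tx":0,"ty":0,"tz":0,"rz":0}]' 60; python3 plan.py .595 .1315 .073 90
```

```text
time: 26.08
tcp_pos: [0.5965, 0.1345, 0.0875]
ee_rot: [[-0.001, 1.0, 0.003], [1.0, 0.001, 0.002], [0.002, 0.003, -1.0]]
force: [-0.9, -0.7, 0.1]
opening: 0.0427
t 26.08 tcp [0.5965 0.1345 0.0875] yaw 90.1 open 0.0427 F [-0.9 -0.7  0.1] q [ 0.22  0.44 -0.25  0.87  0.    1.79]
world d mm [ -1.5  -3.  -14.5] rotvec to target (tool deg) [ 0.19 -0.12  0.08]
tool d (no turn) [-3.1 -1.6 14.5] rows>=1
```

```bash
python3 -m creep '[{"rx":0,"ry":0,"claw":0.5,"tx":-3,"ty":-1.6,"tz":15,"rz":0},{"rx":0,"ry":0,"claw":0.5,"tx":0,"ty":0,"tz":0,"rz":0}]' 60; python3 plan.py .595 .1315 .073 90
```

```text
time: 26.25
tcp_pos: [0.5943, 0.1334, 0.072]
ee_rot: [[-0.003, 1.0, 0.001], [1.0, 0.003, 0.002], [0.002, 0.001, -1.0]]
force: [-0.5, 0.1, -0.6]
opening: 0.0427
t 26.25 tcp [0.5943 0.1334 0.072 ] yaw 90.2 open 0.0427 F [-0.5  0.1 -0.6] q [ 0.22  0.45 -0.27  0.84  0.    1.79]
world d mm [ 0.7 -1.9  1. ] rotvec to target (tool deg) [ 0.08 -0.12  0.16]
tool d (no turn) [-1.9  0.7 -1. ] rows>=1
```

```bash
python3 -m creep '[{"rx":0,"ry":0,"claw":1,"tx":-1,"ty":0.5,"tz":0,"rz":0},{"rx":0,"ry":0,"claw":1,"tx":0,"ty":0,"tz":0,"rz":0},{"rx":0,"ry":0,"claw":1,"tx":0,"ty":0,"tz":0,"rz":0},{"rx":0,"ry":0,"claw":1,"tx":0,"ty":0,"tz":0,"rz":0},{"rx":0,"ry":0,"claw":1,"tx":0,"ty":0,"tz":0,"rz":0},{"rx":0,"ry":0,"claw":1,"tx":0,"ty":0,"tz":-4,"rz":0}]' 60; python3 plan.py .595 .1315 .2 90;python3 -c "
from h import *
im,C,s=shot('scene'); cv2.imwrite('pics/s3.png',cv2.resize(im[200:360,230:450],None,fx=3,fy=3))"
```

```text
time: 26.75
tcp_pos: [0.5992, 0.1332, 0.0829]
ee_rot: [[-0.002, 1.0, 0.01], [1.0, 0.002, 0.0], [0.0, 0.01, -1.0]]
force: [-0.2, 0.6, -1.9]
opening: 0.0085
t 26.75 tcp [0.5992 0.1332 0.0829] yaw 90.1 open 0.0085 F [-0.2  0.6 -1.9] q [ 0.22  0.44 -0.26  0.86 -0.    1.79]
world d mm [ -4.2  -1.7 117.1] rotvec to target (tool deg) [ 0.58 -0.02  0.11]
tool d (no turn) [  -1.7   -3.  -117.2] rows>=3
```

View pics/s3.png

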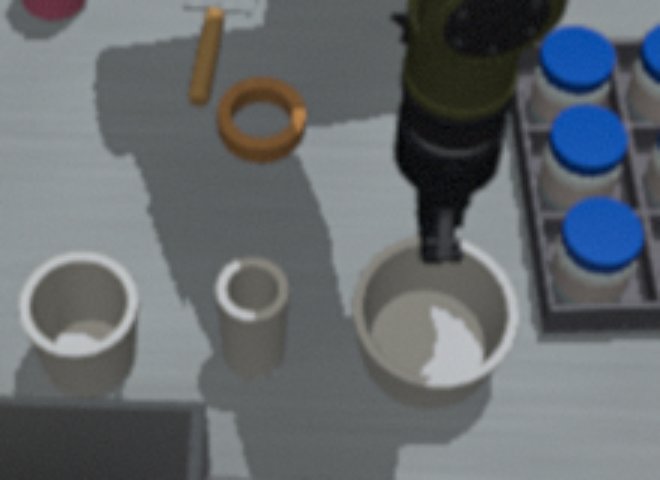

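```bash
python3 -m creep '[{"rx":0.6,"ry":0,"claw":1,"tx":0,"ty":-2,"tz":-30,"rz":0},{"rx":0,"ry":0,"claw":1,"tx":0,"ty":0,"tz":-40,"rz":0},{"rx":0,"ry":0,"claw":1,"tx":0,"ty":0,"tz":-38,"rz":0},{"rx":0,"ry":0,"claw":1,"tx":0,"ty":0,"tz":0,"rz":0}]' 60; python3 plan.py .4245 -.316 .19 90
```

```text
time: 27.13
tcp_pos: [0.5919, 0.1342, 0.1917]
ee_rot: [[-0.004, 1.0, -0.013], [1.0, 0.004, 0.003], [0.003, -0.013, -1.0]]
force: [2.1, 0.3, -2.2]
opening: 0.0082
t 27.13 tcp [0.5919 0.1342 0.1917] yaw 90.2 open 0.0082 F [ 2.1  0.3 -2.2] q [ 0.22  0.36 -0.11  1.11  0.01  1.79]
world d mm [-167.4 -450.2   -1.7] rotvec to target (tool deg) [-0.75 -0.19  0.23]
tool d (no turn) [-449.5 -169.2    2.4] rows>=12
```

```bash
python3 -m creep '[{"rx":-0.7,"ry":-0.2,"claw":1,"tx":-37,"ty":-14,"tz":0,"rz":0},{"rx":0,"ry":0,"claw":1,"tx":-37,"ty":-14,"tz":0,"rz":0},{"rx":0,"ry":0,"claw":1,"tx":-37,"ty":-14,"tz":0,"rz":0},{"rx":0,"ry":0,"claw":1,"tx":-37,"ty":-14,"tz":0,"rz":0},{"rx":0,"ry":0,"claw":1,"tx":-37,"ty":-14,"tz":0,"rz":0},{"rx":0,"ry":0,"claw":1,"tx":-37,"ty":-14,"tz":0,"rz":0},{"rx":0,"ry":0,"claw":1,"tx":-37,"ty":-14,"tz":0,"rz":0},{"rx":0,"ry":0,"claw":1,"tx":-37,"ty":-14,"tz":0,"rz":0},{"rx":0,"ry":0,"claw":1,"tx":-37,"ty":-14,"tz":0,"rz":0},{"rx":0,"ry":0,"claw":1,"tx":-37,"ty":-14,"tz":0,"rz":0},{"rx":0,"ry":0,"claw":1,"tx":-37,"ty":-14,"tz":0,"rz":0},{"rx":0,"ry":0,"claw":1,"tx":-30,"ty":-12,"tz":0,"rz":0}]' 60; python3 plan.py .4245 -.316 .19 90
```

```text
time: 28.13
tcp_pos: [0.4235, -0.3083, 0.1836]
ee_rot: [[-0.025, 1.0, -0.0], [1.0, 0.025, 0.018], [0.018, 0.0, -1.0]]
force: [-0.0, -0.0, -2.7]
opening: 0.0087
t 28.13 tcp [ 0.4235 -0.3083  0.1836] yaw 91.4 open 0.0087 F [-0.  -0.  -2.7] q [-0.64  0.22 -0.33  1.03  0.01  0.91]
world d mm [ 1.  -7.7  6.4] rotvec to target (tool deg) [-0.01 -1.01  1.44]
tool d (no turn) [-7.6  0.8 -6.6] rows>=1
turn+move n= 1 rz/row 1.44
[-7.7, 0.8, -6.4]
```

```bash
python3 -m creep '[{"rx":0,"ry":-1,"claw":1,"tx":0,"ty":1,"tz":0,"rz":1.4},{"rx":0,"ry":0,"claw":1,"tx":0,"ty":0,"tz":0,"rz":0},{"rx":0,"ry":0,"claw":1,"tx":0,"ty":0,"tz":0,"rz":0}]' 60; python3 plan.py .4245 -.316 .15 90; python3 -c "
from h import *
im,C,s=shot('scene'); cv2.imwrite('pics/s4.png',cv2.resize(im[160:340,120:330],None,fx=3,fy=3))
im,C,s=shot('wrist','w9.png')"
```

```text
time: 28.38
tcp_pos: [0.4201, -0.3142, 0.1815]
ee_rot: [[0.01, 1.0, -0.003], [1.0, -0.01, 0.001], [0.001, -0.003, -1.0]]
force: [0.4, 0.3, -3.7]
opening: 0.0082
t 28.38 tcp [ 0.4201 -0.3142  0.1815] yaw 89.4 open 0.0082 F [ 0.4  0.3 -3.7] q [-0.64  0.21 -0.34  1.02 -0.    0.94]
world d mm [  4.4  -1.8 -31.5] rotvec to target (tool deg) [-0.18 -0.04 -0.56]
tool d (no turn) [-1.8  4.5 31.4] rows>=1
```

View pics/s4.png

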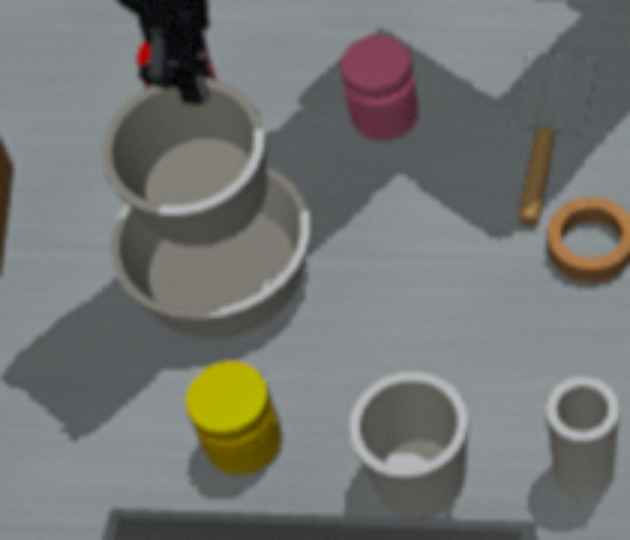

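View pics/w9.png

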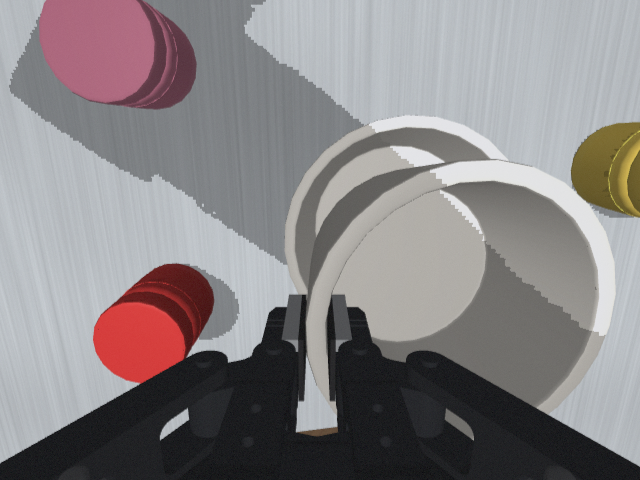

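```bash
python3 -c "
from h import *
im,C,s=shot('wrist')
for c in ((.481,-.316),):
  u=proj(C,ring(*c,.055,.082)); print(u.min(0),u.max(0))
  for p in u: cv2.circle(im,tuple(int(v) for v in p),1,(0,255,0),-1)
u=proj(C,ring(s['tcp_pos'][0]+.058,s['tcp_pos'][1],s['tcp_pos'][2]-.002,.062))
for p in u: cv2.circle(im,tuple(int(v) for v in p),1,(0,0,255),-1)
cv2.imwrite('pics/w9b.png',im)"
```

```text
[284.33582949 116.61760612] [532.88484395 354.6651058 ]
```

View pics/w9b.png

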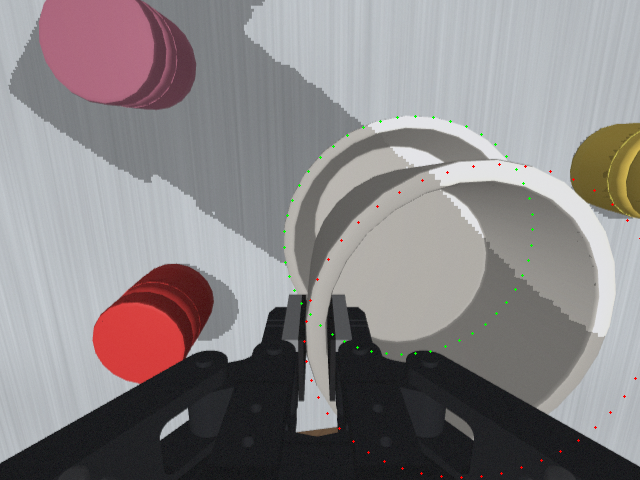

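```bash
python3 -c "
from h import *
s=bot.observe();C=cam('wrist',s);p0=s['tcp_pos']
P=np.array([(497,159),(560,177),(598,225),(613,280),(606,332),(575,385),(543,412),(307,330),(318,270),(345,226),(400,184),(450,166)],float)
aa=np.linspace(0,2*np.pi,360)
def curve(q,r=.062):
    Rm=R.from_rotvec([q[3],q[4],0]).as_matrix()
    return proj(C,np.c_[r*np.cos(aa),r*np.sin(aa),0*aa]@Rm.T+np.array(q[:3])+p0)
def f(q):
    c=curve(q); d=np.linalg.norm(P[:,None]-c[None],axis=2).min(1); return d
for q0 in ([.058,0,-.005,0,0],[.055,0,-.012,0,.1]):
    r=least_squares(f,q0); print(np.round(r.x,4),np.degrees(r.x[3:]),np.round(r.fun,1))
"
```

```text
[ 0.0582  0.0005 -0.0161  0.0017  0.104 ] [0.09510747 5.95671427] [1.  3.  2.8 1.6 1.  1.7 0.7 1.  1.2 1.2 1.5 2.5]
[ 0.0576  0.0005 -0.0143  0.0085  0.1189] [0.48549689 6.809886  ] [1.7 2.8 2.9 1.5 1.6 1.4 1.4 1.8 0.8 1.8 1.2 1.8]
```

```bash
python3 -m creep '[{"rx":-6,"ry":0,"claw":1,"tx":-1,"ty":3,"tz":20,"rz":-0.5},{"rx":0,"ry":0,"claw":1,"tx":0,"ty":0,"tz":15,"rz":0},{"rx":0,"ry":0,"claw":1,"tx":0,"ty":0,"tz":0,"rz":0}]' 80; python3 plan.py .423 -.316 .12 90;  python3 -c "
from h import *
im,C,s=shot('scene'); cv2.imwrite('pics/s5.png',cv2.resize(im[160:340,120:330],None,fx=3,fy=3))"
```

```text
time: 28.78
tcp_pos: [0.4253, -0.3089, 0.1447]
ee_rot: [[-0.01, 0.995, 0.103], [1.0, 0.009, 0.005], [0.004, 0.103, -0.995]]
force: [0.1, 0.8, -3.4]
opening: 0.0073
t 28.78 tcp [ 0.4253 -0.3089  0.1447] yaw 90.5 open 0.0073 F [ 0.1  0.8 -3.4] q [-0.67  0.18 -0.47  0.84  0.07  0.9 ]
world d mm [ -2.3  -7.1 -24.7] rotvec to target (tool deg) [ 5.89 -0.28  0.53]
tool d (no turn) [-7.1 -4.9 24.3] rows>=1
turn+move n= 1 rz/row 0.53
[-7.0, -2.3, 24.7]
```

View pics/s5.png

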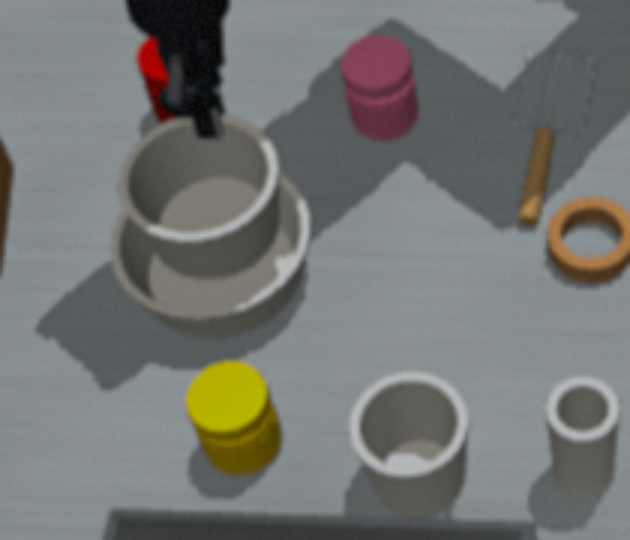

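```bash
python3 -m creep '[{"rx":0,"ry":0,"claw":1,"tx":-7,"ty":-2.3,"tz":0,"rz":0},{"rx":0,"ry":0,"claw":1,"tx":0,"ty":-1.5,"tz":15,"rz":0},{"rx":0,"ry":0,"claw":1,"tx":0,"ty":-1.5,"tz":15,"rz":0},{"rx":0,"ry":0,"claw":1,"tx":0,"ty":-0.5,"tz":6,"rz":0}]' 80; python3 plan.py .423 -.316 .087 90
```

```text
time: 29.17
tcp_pos: [0.4283, -0.3184, 0.1144]
ee_rot: [[-0.015, 0.994, 0.108], [1.0, 0.016, -0.0], [-0.002, 0.108, -0.994]]
force: [-0.2, 0.8, -3.3]
opening: 0.0078
t 29.17 tcp [ 0.4283 -0.3184  0.1144] yaw 90.9 open 0.0078 F [-0.2  0.8 -3.3] q [-0.68  0.22 -0.5   0.76  0.07  0.88]
world d mm [ -5.3   2.4 -27.4] rotvec to target (tool deg) [6.17 0.06 0.89]
tool d (no turn) [ 2.5 -8.2 26.7] rows>=1
turn+move n= 1 rz/row 0.89
[2.5, -5.3, 27.4]
```

```bash
python3 -m creep '[{"rx":0,"ry":0,"claw":1,"tx":2,"ty":-6,"tz":10,"rz":0},{"rx":0,"ry":0,"claw":1,"tx":0,"ty":-1.5,"tz":8,"rz":0},{"rx":0,"ry":0,"claw":1,"tx":0,"ty":-1,"tz":5,"rz":0}]' 80; python3 plan.py .423 -.316 .087 90
```

```text
time: 29.42
tcp_pos: [0.4259, -0.319, 0.0928]
ee_rot: [[-0.018, 0.994, 0.111], [1.0, 0.018, -0.004], [-0.006, 0.111, -0.994]]
force: [0.7, 0.4, -2.4]
opening: 0.0076
t 29.42 tcp [ 0.4259 -0.319   0.0928] yaw 91.0 open 0.0076 F [ 0.7  0.4 -2.4] q [-0.68  0.24 -0.54  0.71  0.07  0.87]
world d mm [-2.9  3.  -5.8] rotvec to target (tool deg) [6.38 0.26 1.02]
tool d (no turn) [ 3.1 -3.5  5.4] rows>=1
turn+move n= 1 rz/row 1.02
[3.1, -2.8, 5.8]
```

```bash
python3 -m creep '[{"rx":0,"ry":0,"claw":1,"tx":2,"ty":-3,"tz":5,"rz":0},{"rx":0,"ry":0,"claw":1,"tx":0,"ty":-0.5,"tz":3,"rz":0}]' 80; python3 plan.py .423 -.316 .087 90;  python3 -c "
from h import *
im,C,s=shot('scene'); cv2.imwrite('pics/s6.png',cv2.resize(im[160:340,120:330],None,fx=3,fy=3))"
```

```text
time: 29.58
tcp_pos: [0.4241, -0.3177, 0.0845]
ee_rot: [[-0.018, 0.994, 0.112], [1.0, 0.019, -0.004], [-0.006, 0.112, -0.994]]
force: [-1.4, 0.4, -3.3]
opening: 0.0075
t 29.58 tcp [ 0.4241 -0.3177  0.0845] yaw 91.0 open 0.0075 F [-1.4  0.4 -3.3] q [-0.68  0.25 -0.55  0.68  0.07  0.87]
world d mm [-1.1  1.7  2.5] rotvec to target (tool deg) [6.42 0.3  1.05]
tool d (no turn) [ 1.7 -0.8 -2.6] rows>=1
turn+move n= 1 rz/row 1.05
[1.7, -1.1, -2.5]
```

View pics/s6.png

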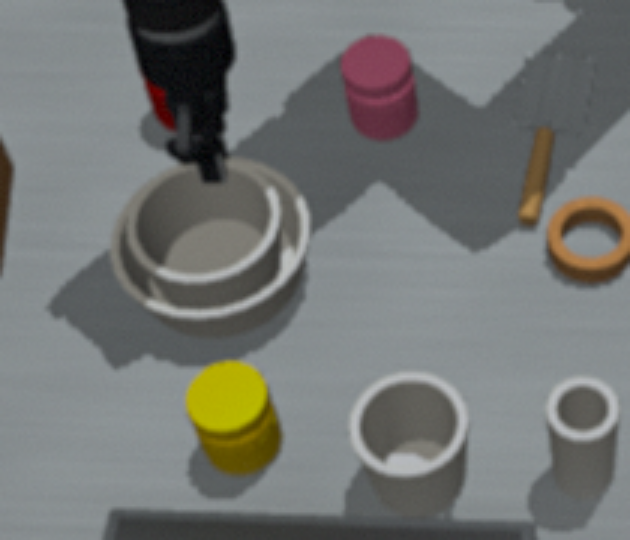

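```bash
python3 -m creep '[{"rx":0,"ry":0,"claw":1,"tx":1.5,"ty":-0.5,"tz":4,"rz":0},{"rx":0,"ry":0,"claw":1,"tx":0,"ty":-0.3,"tz":3,"rz":0}]' 80; python3 plan.py .423 -.316 .082 90
```

```text
time: 29.8
tcp_pos: [0.4253, -0.3182, 0.0809]
ee_rot: [[-0.017, 0.993, 0.114], [1.0, 0.018, -0.008], [-0.01, 0.114, -0.993]]
force: [-22.1, 12.1, 55.9]
opening: 0.0076
t 29.80 tcp [ 0.4253 -0.3182  0.0809] yaw 91.0 open 0.0076 F [-22.1  12.1  55.9] q [-0.68  0.25 -0.56  0.67  0.07  0.88]
world d mm [-2.3  2.2  1.1] rotvec to target (tool deg) [6.54 0.53 1.  ]
tool d (no turn) [ 2.2 -2.1 -1.4] rows>=1
turn+move n= 1 rz/row 1.00
[2.3, -2.2, -1.1]
```

```bash
python3 -m creep '[{"rx":0,"ry":0,"claw":1,"tx":0,"ty":0,"tz":-2.5,"rz":0},{"rx":0,"ry":0,"claw":0.6,"tx":0,"ty":0,"tz":0,"rz":0},{"rx":0,"ry":0,"claw":0.6,"tx":0,"ty":0,"tz":0,"rz":0},{"rx":0,"ry":0,"claw":0.6,"tx":0,"ty":0,"tz":0,"rz":0},{"rx":0,"ry":0,"claw":0.6,"tx":0,"ty":0,"tz":-15,"rz":0},{"rx":0,"ry":0,"claw":0.6,"tx":0,"ty":2,"tz":-40,"rz":0},{"rx":0,"ry":0,"claw":0.6,"tx":0,"ty":2,"tz":-40,"rz":0},{"rx":3,"ry":0,"claw":0.6,"tx":0,"ty":2,"tz":-15,"rz":0},{"rx":3,"ry":0,"claw":0.6,"tx":0,"ty":0,"tz":0,"rz":0}]' 60; python3 plan.py .6265 -.13 .2 90;  python3 -c "
from h import *
im,C,s=shot('scene'); cv2.imwrite('pics/s7.png',cv2.resize(im[160:340,120:330],None,fx=3,fy=3))
im,C,s=shot('top'); cv2.imwrite('pics/t7.png',cv2.resize(im[140:290,300:500],None,fx=3,fy=3))"
```

```text
time: 30.55
tcp_pos: [0.4182, -0.3174, 0.1997]
ee_rot: [[-0.015, 1.0, 0.013], [1.0, 0.015, -0.012], [-0.012, 0.012, -1.0]]
force: [0.7, -0.4, -0.1]
opening: 0.0341
t 30.55 tcp [ 0.4182 -0.3174  0.1997] yaw 90.9 open 0.0341 F [ 0.7 -0.4 -0.1] q [-0.65  0.19 -0.33  1.04 -0.    0.91]
world d mm [208.3 187.4   0.3] rotvec to target (tool deg) [0.71 0.67 0.88]
tool d (no turn) [1.842e+02 2.112e+02 1.000e-01] rows>=7
```

View pics/s7.png

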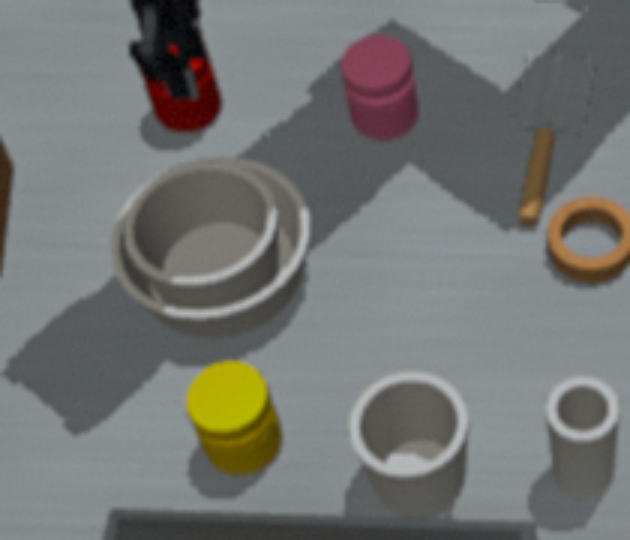

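View pics/t7.png

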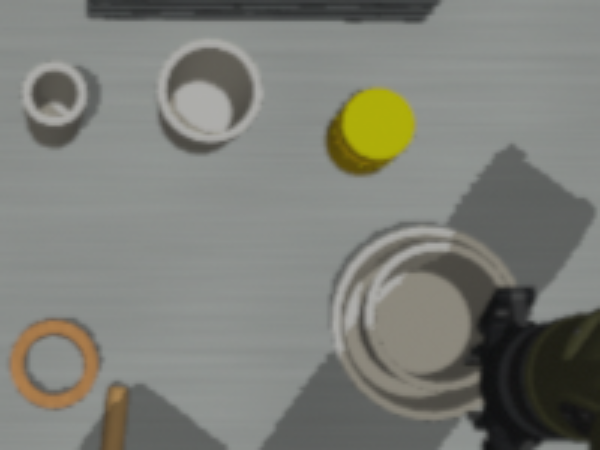

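```bash
python3 -c "
from h import *
C=cam('scene')
for c in ((.48,-.316),(.48,-.322),(.477,-.320)):
  for z in (.078,.084): u=proj(C,ring(*c,z,.062)); print(c,z,[(3*(u.min(0)-[120,160])).round(),(3*(u.max(0)-[120,160])).round()])
"; python3 -m creep '[{"rx":0.7,"ry":0.6,"claw":0.6,"tx":26,"ty":30,"tz":0,"rz":0.8},{"rx":0,"ry":0,"claw":0.6,"tx":26,"ty":30,"tz":0,"rz":0},{"rx":0,"ry":0,"claw":0.6,"tx":26,"ty":30,"tz":0,"rz":0},{"rx":0,"ry":0,"claw":0.6,"tx":26,"ty":30,"tz":0,"rz":0},{"rx":0,"ry":0,"claw":0.6,"tx":26,"ty":30,"tz":0,"rz":0},{"rx":0,"ry":0,"claw":0.6,"tx":26,"ty":30,"tz":0,"rz":0},{"rx":0,"ry":0,"claw":0.6,"tx":18,"ty":20,"tz":0,"rz":0},{"rx":0,"ry":0,"claw":0.6,"tx":0,"ty":0,"tz":0,"rz":0},{"rx":0,"ry":0,"claw":0.6,"tx":0,"ty":0,"tz":0,"rz":0}]' 60; python3 plan.py .6265 -.13 .2 90;  python3 -c "
from h import *
im,C,s=shot('top'); cv2.imwrite('pics/t8.png',cv2.resize(im[140:290,300:500],None,fx=3,fy=3))
im,C,s=shot('wrist','w10.png')
for r in (.044,.036):
  for p in ring(.6655,-.13,.088,r): cv2.circle(im,tuple(int(v) for v in proj(C,p)[0]),1,(0,255,0),-1)
cv2.imwrite('pics/w10.png',im)"
```

```text
(0.48, -0.316) 0.078 [array([124., 157.]), array([279., 281.])]
(0.48, -0.316) 0.084 [array([122., 152.]), array([277., 276.])]
(0.48, -0.322) 0.078 [array([117., 157.]), array([271., 280.])]
(0.48, -0.322) 0.084 [array([115., 152.]), array([270., 276.])]
(0.477, -0.32) 0.078 [array([120., 154.]), array([274., 277.])]
(0.477, -0.32) 0.084 [array([118., 150.]), array([273., 273.])]
time: 31.4
tcp_pos: [0.624, -0.134, 0.1845]
ee_rot: [[0.002, 1.0, -0.001], [1.0, -0.002, 0.01], [0.01, -0.001, -1.0]]
force: [-0.3, -0.4, -0.0]
opening: 0.0343
t 31.40 tcp [ 0.624  -0.134   0.1845] yaw 89.9 open 0.0343 F [-0.3 -0.4 -0. ] q [-0.22  0.42 -0.05  1.11  0.01  1.36]
world d mm [ 2.5  4.  15.5] rotvec to target (tool deg) [-0.06 -0.54 -0.11]
tool d (no turn) [  4.2   2.5 -15.4] rows>=1
```

View pics/t8.png

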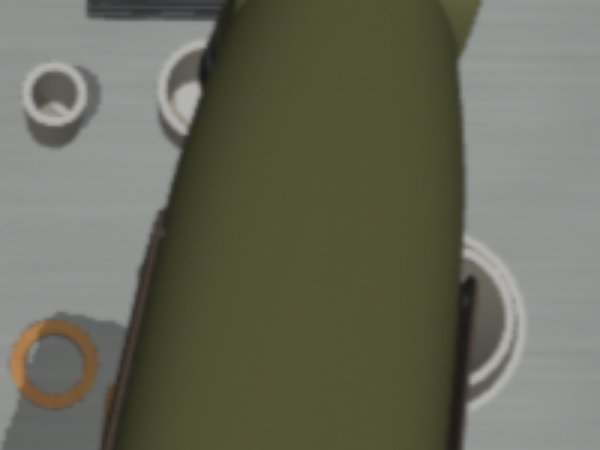

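View pics/w10.png

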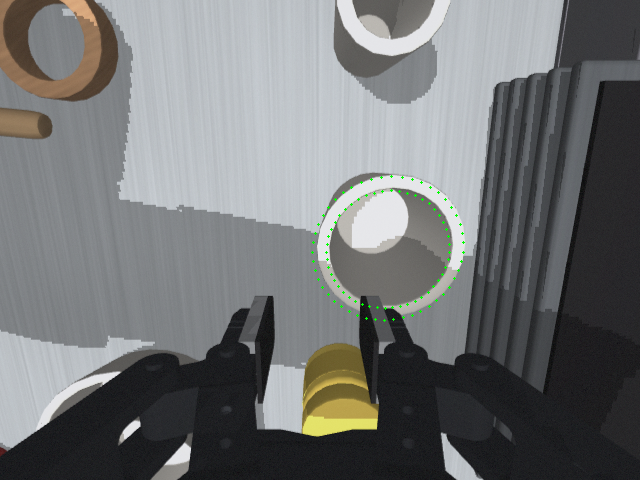

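```bash
python3 -m creep '[{"rx":0,"ry":-0.5,"claw":0.6,"tx":5.5,"ty":3,"tz":5,"rz":0},{"rx":0,"ry":0,"claw":0.6,"tx":0,"ty":0,"tz":0,"rz":0},{"rx":0,"ry":0,"claw":0.6,"tx":0,"ty":0,"tz":30,"rz":0},{"rx":0,"ry":0,"claw":0.6,"tx":0,"ty":0,"tz":25,"rz":0},{"rx":0,"ry":0,"claw":0.6,"tx":0,"ty":0,"tz":15,"rz":0},{"rx":0,"ry":0,"claw":0.6,"tx":0,"ty":0,"tz":0,"rz":0}]' 60; python3 plan.py .6268 -.1295 .086 90
```

```text
time: 32.0
tcp_pos: [0.6229, -0.1346, 0.1087]
ee_rot: [[0.012, 1.0, 0.002], [1.0, -0.012, -0.002], [-0.001, 0.002, -1.0]]
force: [-1.5, 0.8, -0.1]
opening: 0.0338
t 32.00 tcp [ 0.6229 -0.1346  0.1087] yaw 89.3 open 0.0338 F [-1.5  0.8 -0.1] q [-0.21  0.47 -0.16  0.94 -0.    1.37]
world d mm [  3.9   5.1 -22.7] rotvec to target (tool deg) [ 0.12  0.09 -0.68]
tool d (no turn) [ 5.2  3.8 22.7] rows>=1
```

```bash
python3 -m creep '[{"rx":0,"ry":0,"claw":0.6,"tx":5,"ty":4,"tz":1,"rz":-0.6},{"rx":0,"ry":0,"claw":0.6,"tx":0,"ty":0,"tz":11,"rz":0},{"rx":0,"ry":0,"claw":0.6,"tx":0,"ty":0,"tz":10,"rz":0},{"rx":0,"ry":0,"claw":0.6,"tx":0,"ty":0,"tz":0,"rz":0}]' 60; python3 plan.py .6268 -.1295 .086 90
```

```text
time: 32.33
tcp_pos: [0.6274, -0.1312, 0.0876]
ee_rot: [[0.003, 1.0, 0.005], [1.0, -0.003, -0.002], [-0.002, 0.005, -1.0]]
force: [-0.2, -0.1, -0.1]
opening: 0.0339
t 32.33 tcp [ 0.6274 -0.1312  0.0876] yaw 89.8 open 0.0339 F [-0.2 -0.1 -0.1] q [-0.21  0.49 -0.17  0.9  -0.    1.37]
world d mm [-0.6  1.7 -1.6] rotvec to target (tool deg) [ 0.26  0.12 -0.18]
tool d (no turn) [ 1.7 -0.6  1.6] rows>=1
```

```bash
python3 -m creep '[{"rx":0.2,"ry":0,"claw":0.6,"tx":1.5,"ty":-0.5,"tz":2,"rz":0},{"rx":0,"ry":0,"claw":1,"tx":0,"ty":0,"tz":0.5,"rz":0},{"rx":0,"ry":0,"claw":1,"tx":0,"ty":0,"tz":0.5,"rz":0},{"rx":0,"ry":0,"claw":1,"tx":0,"ty":0,"tz":0.5,"rz":0}]' 100; python3 plan.py .6268 -.1295 .086 90
```

```text
time: 32.67
tcp_pos: [0.6297, -0.1296, 0.0868]
ee_rot: [[0.003, 1.0, 0.007], [1.0, -0.003, -0.002], [-0.002, 0.007, -1.0]]
force: [-2.7, 2.6, 11.6]
opening: 0.0071
t 32.67 tcp [ 0.6297 -0.1296  0.0868] yaw 89.8 open 0.0071 F [-2.7  2.6 11.6] q [-0.2   0.49 -0.17  0.9  -0.    1.37]
world d mm [-2.9  0.1 -0.8] rotvec to target (tool deg) [ 0.38  0.13 -0.15]
tool d (no turn) [ 0.1 -2.9  0.7] rows>=1
```

```bash
python3 -m creep '[{"rx":0,"ry":0,"claw":1,"tx":0,"ty":0,"tz":-10,"rz":0},{"rx":0,"ry":0,"claw":1,"tx":0,"ty":0,"tz":-30,"rz":0},{"rx":0,"ry":0,"claw":1,"tx":0,"ty":0,"tz":-40,"rz":0},{"rx":0,"ry":0,"claw":1,"tx":0,"ty":0,"tz":-40,"rz":0},{"rx":0,"ry":0,"claw":1,"tx":0,"ty":0,"tz":0,"rz":0}]' 100; python3 plan.py .441 -.316 .22 90;  python3 -c "
from h import *
im,C,s=shot('scene'); cv2.imwrite('pics/s9.png',cv2.resize(im[160:340,120:400],None,fx=2.8,fy=2.8))
im,C,s=shot('wrist','w11.png')"
```

```text
time: 33.08
tcp_pos: [0.6265, -0.1287, 0.2113]
ee_rot: [[0.002, 1.0, 0.001], [1.0, -0.002, -0.002], [-0.002, 0.001, -1.0]]
force: [1.0, 0.3, 0.2]
opening: 0.0071
t 33.08 tcp [ 0.6265 -0.1287  0.2113] yaw 89.9 open 0.0071 F [1.  0.3 0.2] q [-0.2   0.4  -0.01  1.16 -0.    1.37]
world d mm [-185.5 -187.3    8.7] rotvec to target (tool deg) [ 0.06  0.09 -0.12]
tool d (no turn) [-187.8 -185.1   -8.6] rows>=7
```

View pics/s9.png

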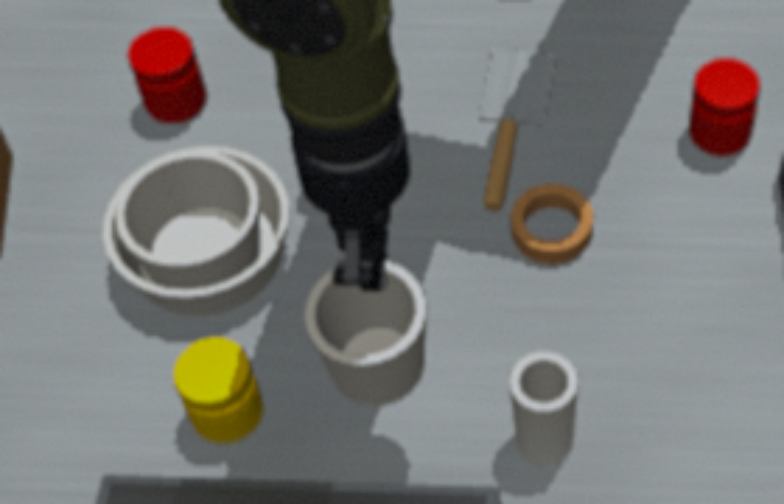

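View pics/w11.png

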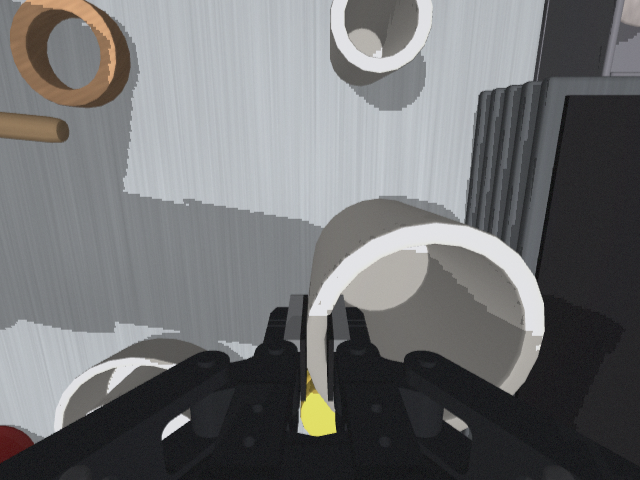

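```bash
cat > rimfit.py <<'E'
from h import *
def rimfit(P,r0,s,q0):
    C=cam('wrist',s);p0=np.array(s['tcp_pos']);P=np.array(P,float);aa=np.linspace(0,2*np.pi,360)
    def f(q):
        Rm=R.from_rotvec([q[3],q[4],0]).as_matrix()
        c=proj(C,np.c_[r0*np.cos(aa),r0*np.sin(aa),0*aa]@Rm.T+np.array(q[:3])+p0)
        return np.linalg.norm(P[:,None]-c[None],axis=2).min(1)
    r=least_squares(f,q0); return np.round(r.x[:3],4),np.degrees(r.x[3:]).round(1),np.round(r.fun,1)
E
python3 -c "
from rimfit import *
s=bot.observe();print(s['force'])
print(rimfit([(432,223),(485,232),(530,272),(544,320),(535,362),(517,393),(308,322),(330,277),(370,242)],.044,s,[.04,0,-.005,0,0]))"
```

```text
[-0.05338187  0.3133771  -2.79205522]
(array([ 0.0405, -0.0015, -0.0057]), array([-0.3,  2.3]), array([1.3, 1.1, 1.1, 1.1, 1. , 1.2, 0.7, 0.7, 0.3]))
```

```bash
python3 -m creep '[{"rx":0,"ry":0,"claw":1,"tx":-23,"ty":-23,"tz":0,"rz":0},{"rx":0,"ry":0,"claw":1,"tx":-25,"ty":-25,"tz":0,"rz":0},{"rx":0,"ry":0,"claw":1,"tx":-25,"ty":-25,"tz":0,"rz":0},{"rx":0,"ry":0,"claw":1,"tx":-25,"ty":-25,"tz":0,"rz":0},{"rx":0,"ry":0,"claw":1,"tx":-25,"ty":-25,"tz":0,"rz":0},{"rx":0,"ry":0,"claw":1,"tx":-25,"ty":-25,"tz":0,"rz":0},{"rx":0,"ry":0,"claw":1,"tx":-20,"ty":-20,"tz":0,"rz":0},{"rx":0,"ry":0,"claw":1,"tx":-10,"ty":-8,"tz":0,"rz":0},{"rx":0,"ry":0,"claw":1,"tx":0,"ty":0,"tz":0,"rz":0},{"rx":0,"ry":0,"claw":1,"tx":0,"ty":0,"tz":0,"rz":0}]' 100; python3 plan.py .443 -.3155 .2 90;  python3 -c "
from h import *
im,C,s=shot('wrist')
for c,z,r,k in (((.481,-.316),.055,.082,(0,255,0)),((.482,-.3155),.078,.062,(0,0,255))):
  for p in proj(C,ring(*c,z,r)): cv2.circle(im,tuple(int(v) for v in p),1,k,-1)
cv2.imwrite('pics/w12.png',im)"
```

```text
time: 34.02
tcp_pos: [0.4314, -0.3068, 0.1902]
ee_rot: [[-0.001, 1.0, -0.028], [1.0, 0.002, 0.011], [0.011, -0.028, -1.0]]
force: [-1.0, -0.1, -1.7]
opening: 0.007
t 34.02 tcp [ 0.4314 -0.3068  0.1902] yaw 90.1 open 0.0070 F [-1.  -0.1 -1.7] q [-0.61  0.24 -0.29  1.07 -0.01  0.96]
world d mm [11.6 -8.7  9.8] rotvec to target (tool deg) [-1.61 -0.65  0.08]
tool d (no turn) [ -8.6  11.3 -10.2] rows>=1
turn+move n= 1 rz/row 0.08
[-8.7, 11.5, -9.8]
```

View pics/w12.png

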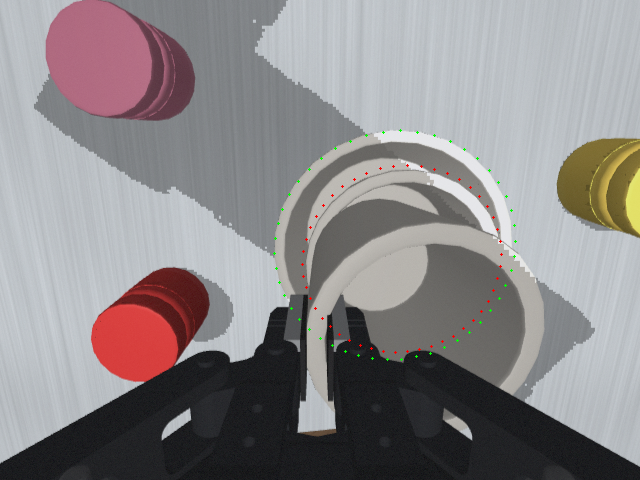

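```bash
python3 -m creep '[{"rx":-3.9,"ry":-0.6,"claw":1,"tx":-5,"ty":11,"tz":3,"rz":0},{"rx":0,"ry":0,"claw":1,"tx":0,"ty":0,"tz":0,"rz":0},{"rx":0,"ry":0,"claw":1,"tx":0,"ty":0,"tz":0,"rz":0}]' 100; python3 plan.py .4425 -.312 .18 90;  python3 -c "
from h import *
im,C,s=shot('wrist')
for c,z,r,k in (((.481,-.316),.055,.082,(0,255,0)),((.483,-.312),.078,.062,(0,0,255))):
  for p in proj(C,ring(*c,z,r)): cv2.circle(im,tuple(int(v) for v in p),1,k,-1)
cv2.imwrite('pics/w13.png',im)
im,C,s=shot('scene'); cv2.imwrite('pics/s13.png',cv2.resize(im[160:340,120:330],None,fx=3,fy=3))"
```

```text
time: 34.32
tcp_pos: [0.4434, -0.3086, 0.1845]
ee_rot: [[-0.005, 0.999, 0.038], [1.0, 0.005, 0.004], [0.004, 0.038, -0.999]]
force: [0.6, -0.1, -1.7]
opening: 0.0069
t 34.32 tcp [ 0.4434 -0.3086  0.1845] yaw 90.3 open 0.0069 F [ 0.6 -0.1 -1.7] q [-0.62  0.22 -0.33  1.    0.03  0.94]
world d mm [-0.9 -3.4 -4.5] rotvec to target (tool deg) [ 2.17 -0.23  0.29]
tool d (no turn) [-3.4 -1.1  4.4] rows>=1
turn+move n= 1 rz/row 0.29
[-3.4, -0.9, 4.5]
```

View pics/w13.png

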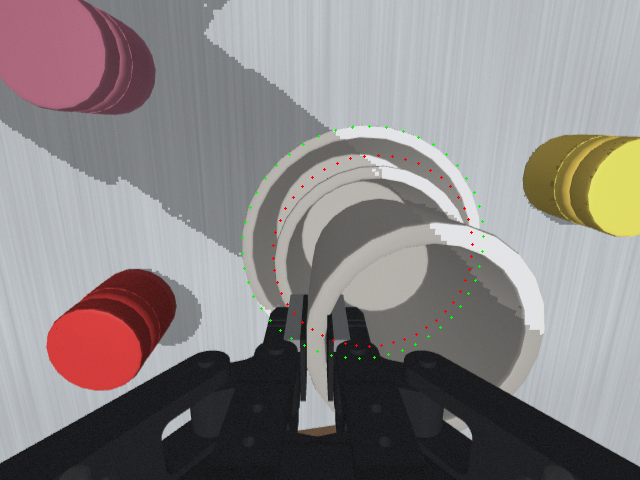

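View pics/s13.png

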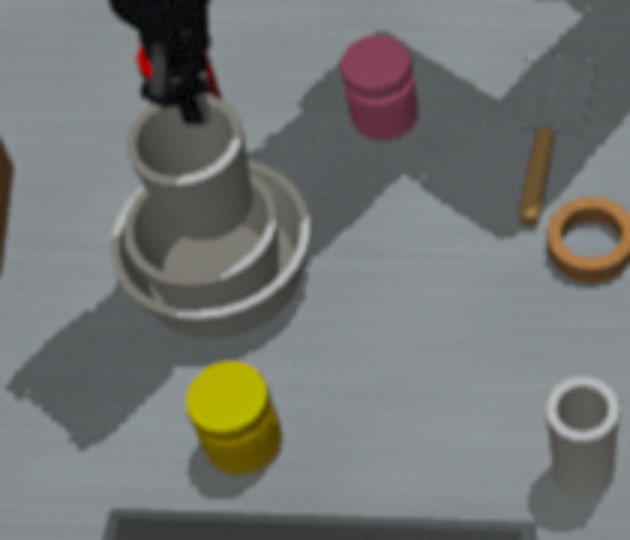

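```bash
python3 -c "
import cv2
im=cv2.imread('pics/w13.png')[110:330,230:500]
cv2.imwrite('pics/w13z.png',cv2.resize(im,None,fx=2.7,fy=2.7,interpolation=cv2.INTER_CUBIC))"
```

```text
(no output)
```

View pics/w13z.png

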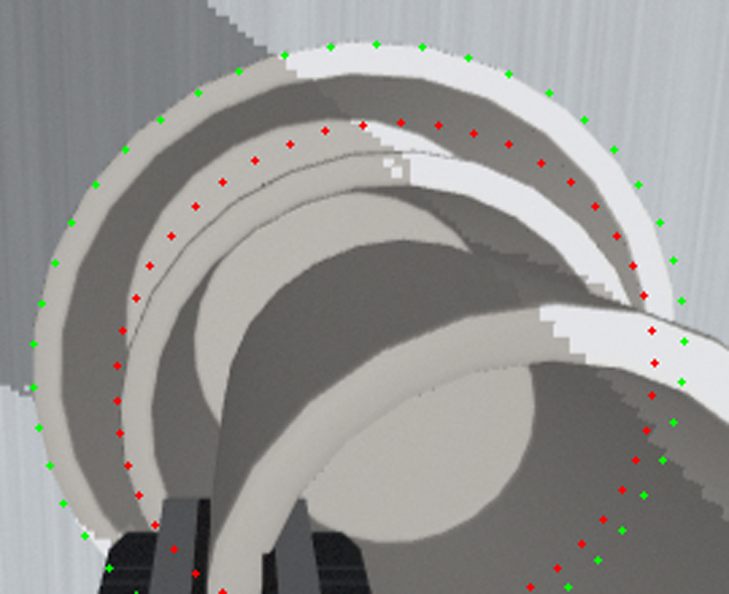

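```bash
python3 -m creep '[{"rx":0,"ry":-0.2,"claw":1,"tx":-8,"ty":-0.5,"tz":0,"rz":0},{"rx":0,"ry":0,"claw":1,"tx":0,"ty":0,"tz":0,"rz":0},{"rx":0,"ry":0,"claw":1,"tx":0,"ty":-0.5,"tz":14,"rz":0},{"rx":0,"ry":0,"claw":1,"tx":0,"ty":-0.5,"tz":14,"rz":0},{"rx":0,"ry":0,"claw":1,"tx":0,"ty":0,"tz":0,"rz":0}]' 100; python3 plan.py .443 -.3165 .15 90
```

```text
time: 34.83
tcp_pos: [0.4455, -0.3174, 0.1572]
ee_rot: [[-0.008, 0.999, 0.037], [1.0, 0.008, -0.001], [-0.001, 0.037, -0.999]]
force: [-0.6, -0.4, -1.7]
opening: 0.0072
t 34.83 tcp [ 0.4455 -0.3174  0.1572] yaw 90.5 open 0.0072 F [-0.6 -0.4 -1.7] q [-0.63  0.25 -0.36  0.94  0.02  0.93]
world d mm [-2.5  0.9 -7.2] rotvec to target (tool deg) [2.12 0.06 0.48]
tool d (no turn) [ 0.9 -2.8  7.1] rows>=1
turn+move n= 1 rz/row 0.48
[0.9, -2.5, 7.2]
```

```bash
python3 -m creep '[{"rx":0,"ry":0,"claw":1,"tx":1,"ty":-3.5,"tz":15,"rz":0},{"rx":0,"ry":0,"claw":1,"tx":0,"ty":-0.6,"tz":15,"rz":0},{"rx":0,"ry":0,"claw":1,"tx":0,"ty":-0.4,"tz":10,"rz":0},{"rx":0,"ry":0,"claw":1,"tx":0,"ty":0,"tz":2,"rz":0}]' 100; python3 plan.py .443 -.3165 .105 90;  python3 -c "
from h import *
im,C,s=shot('scene'); cv2.imwrite('pics/s14.png',cv2.resize(im[160:340,120:330],None,fx=3,fy=3))"
```

```text
time: 35.17
tcp_pos: [0.4442, -0.3175, 0.116]
ee_rot: [[-0.009, 0.999, 0.038], [1.0, 0.009, -0.002], [-0.003, 0.038, -0.999]]
force: [-0.1, 0.0, -1.3]
opening: 0.0072
t 35.17 tcp [ 0.4442 -0.3175  0.116 ] yaw 90.5 open 0.0072 F [-0.1  0.  -1.3] q [-0.63  0.28 -0.41  0.84  0.02  0.93]
world d mm [ -1.2   1.  -11. ] rotvec to target (tool deg) [2.18 0.14 0.5 ]
tool d (no turn) [ 1.1 -1.6 11. ] rows>=1
turn+move n= 1 rz/row 0.50
[1.0, -1.2, 11.0]
```

View pics/s14.png

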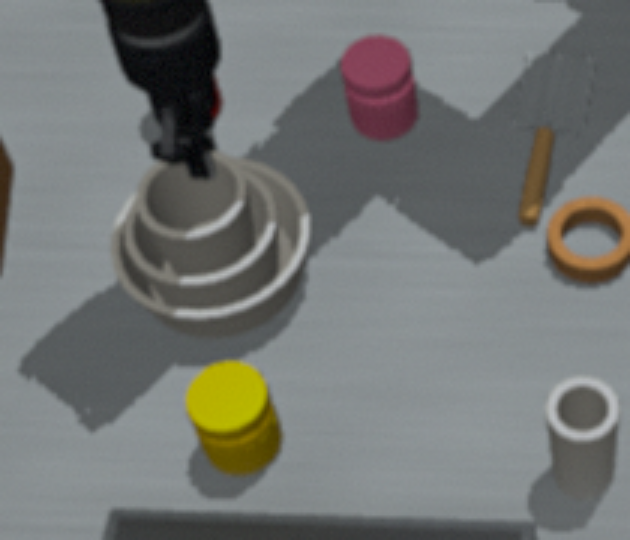

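```bash
python3 -m creep '[{"rx":0,"ry":0,"claw":1,"tx":1,"ty":-1.2,"tz":6,"rz":0},{"rx":0,"ry":0,"claw":1,"tx":0,"ty":0,"tz":4,"rz":0},{"rx":0,"ry":0,"claw":1,"tx":0,"ty":0,"tz":2,"rz":0}]' 100; python3 plan.py .443 -.3165 .105 90
```

```text
time: 35.47
tcp_pos: [0.4451, -0.3176, 0.1057]
ee_rot: [[-0.009, 0.999, 0.041], [1.0, 0.009, -0.004], [-0.005, 0.041, -0.999]]
force: [0.2, -0.3, -2.0]
opening: 0.007
t 35.47 tcp [ 0.4451 -0.3176  0.1057] yaw 90.5 open 0.0070 F [ 0.2 -0.3 -2. ] q [-0.63  0.29 -0.43  0.82  0.02  0.93]
world d mm [-2.1  1.1 -0.7] rotvec to target (tool deg) [2.33 0.25 0.51]
tool d (no turn) [ 1.1 -2.1  0.6] rows>=1
turn+move n= 1 rz/row 0.51
[1.1, -2.1, 0.7]
```

```bash
python3 -m creep '[{"rx":0,"ry":0,"claw":1,"tx":1,"ty":-2,"tz":4,"rz":0},{"rx":0,"ry":0,"claw":1,"tx":0,"ty":0,"tz":3,"rz":0}]' 100; python3 plan.py .443 -.3165 .105 90
```

```text
time: 35.63
tcp_pos: [0.4437, -0.317, 0.0989]
ee_rot: [[-0.009, 0.999, 0.042], [1.0, 0.009, -0.005], [-0.005, 0.042, -0.999]]
force: [-7.3, 0.2, 7.1]
opening: 0.007
t 35.63 tcp [ 0.4437 -0.317   0.0989] yaw 90.5 open 0.0070 F [-7.3  0.2  7.1] q [-0.63  0.29 -0.44  0.8   0.02  0.93]
world d mm [-0.7  0.5  6.1] rotvec to target (tool deg) [2.39 0.3  0.51]
tool d (no turn) [ 0.4 -0.5 -6.1] rows>=1
turn+move n= 1 rz/row 0.51
[0.5, -0.7, -6.1]
```

```bash
python3 -m creep '[{"rx":0,"ry":0,"claw":0.65,"tx":0,"ty":0,"tz":-1,"rz":0},{"rx":0,"ry":0,"claw":0.65,"tx":0,"ty":0,"tz":0,"rz":0},{"rx":0,"ry":0,"claw":0.65,"tx":0,"ty":0,"tz":0,"rz":0},{"rx":0,"ry":0,"claw":0.65,"tx":0,"ty":0,"tz":-15,"rz":0},{"rx":0,"ry":0,"claw":0.6,"tx":0,"ty":1,"tz":-40,"rz":0},{"rx":0,"ry":0,"claw":0.6,"tx":0,"ty":1,"tz":-40,"rz":0},{"rx":2.4,"ry":0,"claw":0.2,"tx":0,"ty":1,"tz":-15,"rz":0},{"rx":0,"ry":0,"claw":0,"tx":0,"ty":0,"tz":0,"rz":0}]' 60; python3 plan.py .66 -.002 .22 90;  python3 -c "
from h import *
im,C,s=shot('scene'); cv2.imwrite('pics/s15.png',cv2.resize(im[160:340,120:330],None,fx=3,fy=3))
im,C,s=shot('wrist','w15.png')"
```

```text
time: 36.3
tcp_pos: [0.441, -0.3158, 0.2143]
ee_rot: [[-0.008, 1.0, -0.002], [1.0, 0.008, -0.004], [-0.004, -0.002, -1.0]]
force: [1.1, -0.1, -0.5]
opening: 0.057
t 36.30 tcp [ 0.441  -0.3158  0.2143] yaw 90.5 open 0.0570 F [ 1.1 -0.1 -0.5] q [-0.62  0.22 -0.25  1.1  -0.    0.94]
world d mm [219.  313.8   5.7] rotvec to target (tool deg) [-0.12  0.24  0.47]
tool d (no turn) [311.9 221.6  -7.4] rows>=10
```

View pics/s15.png

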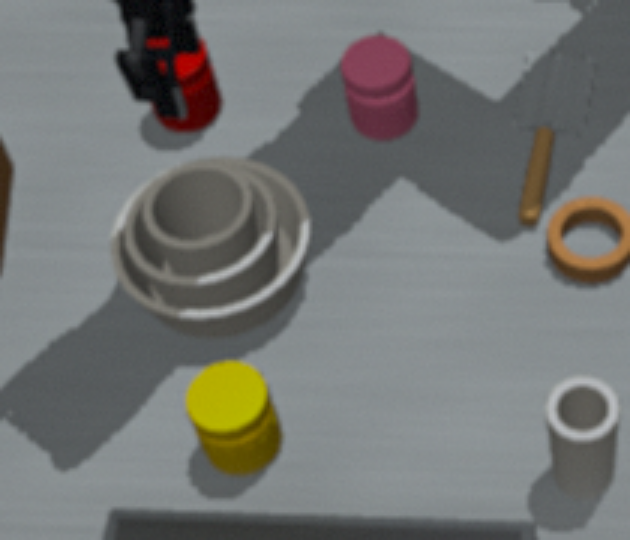

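View pics/w15.png

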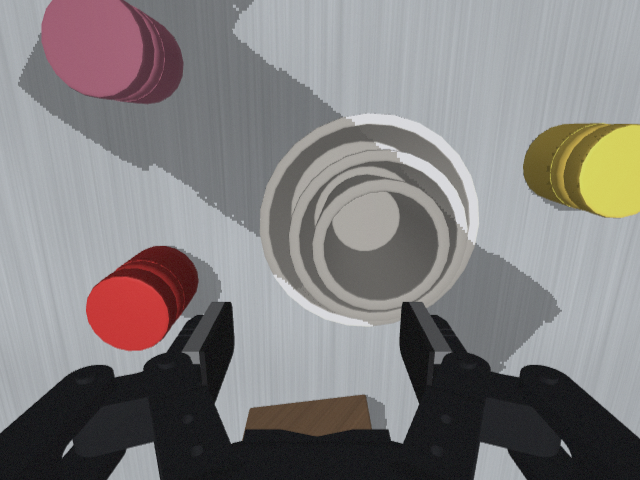

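```bash
python3 -c "
from h import *
s=bot.observe();C=cam('wrist',s)
for n,r,z,b in (('A',.082,.055,(261,113,479,325)),('C',.044,.1,(313,178,452,311))):
  f=lambda q:(lambda u:np.r_[u.min(0),u.max(0)])(proj(C,ring(q[0],q[1],q[2],r)))-np.array(b)
  R_=least_squares(f,[.48,-.316,z]); print(n,R_.x.round(4),R_.fun.round(1))
"
```

```text
A [ 0.4796 -0.3144  0.0467] [-0.1  0.1  0.1 -0.1]
C [ 0.4814 -0.3149  0.0964] [-0.1  0.1  0.1 -0.1]
```

```bash
python3 -m creep '[{"rx":0,"ry":0,"claw":0,"tx":31,"ty":22,"tz":-1,"rz":0.4},{"rx":0,"ry":0,"claw":0,"tx":31,"ty":22,"tz":0,"rz":0},{"rx":0,"ry":0,"claw":0,"tx":31,"ty":22,"tz":0,"rz":0},{"rx":0,"ry":0,"claw":0,"tx":31,"ty":22,"tz":0,"rz":0},{"rx":0,"ry":0,"claw":0,"tx":31,"ty":22,"tz":0,"rz":0},{"rx":0,"ry":0,"claw":0,"tx":31,"ty":22,"tz":0,"rz":0},{"rx":0,"ry":0,"claw":0,"tx":31,"ty":22,"tz":0,"rz":0},{"rx":0,"ry":0,"claw":0,"tx":31,"ty":22,"tz":0,"rz":0},{"rx":0,"ry":0,"claw":0,"tx":31,"ty":22,"tz":0,"rz":0},{"rx":0,"ry":0,"claw":0,"tx":25,"ty":18,"tz":0,"rz":0},{"rx":0,"ry":0,"claw":0,"tx":0,"ty":0,"tz":0,"rz":0},{"rx":0,"ry":0,"claw":0,"tx":0,"ty":0,"tz":0,"rz":0}]' 60; python3 plan.py .66 -.002 .104 90;  python3 -c "
from h import *
im,C,s=shot('wrist')
for r in (.027,.019):
  for p in ring(.6598,-.002,.104,r): cv2.circle(im,tuple(int(v) for v in proj(C,p)[0]),1,(0,255,0),-1)
cv2.imwrite('pics/w16.png',im)"
```

```text
time: 37.4
tcp_pos: [0.6535, 0.0025, 0.1836]
ee_rot: [[0.007, 1.0, -0.024], [1.0, -0.007, 0.005], [0.005, -0.024, -1.0]]
force: [-0.1, 0.1, -0.1]
opening: 0.0854
t 37.40 tcp [0.6535 0.0025 0.1836] yaw 89.6 open 0.0854 F [-0.1  0.1 -0.1] q [0.   0.46 0.02 1.15 0.01 1.58]
world d mm [  6.5  -4.5 -79.6] rotvec to target (tool deg) [-1.39 -0.29 -0.41]
tool d (no turn) [-4.9  8.5 79.3] rows>=2
```

View pics/w16.png

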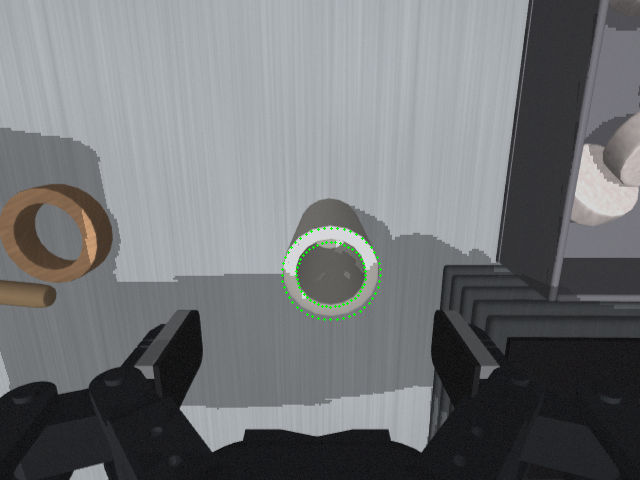

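```bash
python3 -c "
from h import *
C=cam('top')
for z in (0,.05,.1,.15): print(z,back(C,(331,145),z).round(3),back(C,(331,131),z).round(3))
C=cam('scene')
for z in (0,.05,.1,.15): print(z,back(C,(160,332),z).round(3),back(C,(298,333),z).round(3))
"
```

```text
0 [ 0.756 -0.036] [ 0.795 -0.036]
0.05 [ 0.741 -0.035] [ 0.778 -0.035]
0.1 [ 0.726 -0.033] [ 0.761 -0.033]
0.15 [ 0.711 -0.032] [ 0.744 -0.032]
0 [ 0.709 -0.354] [ 0.7   -0.036]
0.05 [ 0.732 -0.337] [ 0.724 -0.033]
0.1 [ 0.755 -0.32 ] [ 0.747 -0.03 ]
0.15 [ 0.778 -0.303] [ 0.771 -0.027]
```

```bash
python3 -m creep '[{"rx":-1.4,"ry":-0.3,"claw":0.1,"tx":-4.5,"ty":6.5,"tz":0,"rz":-0.4},{"rx":0,"ry":0,"claw":0.1,"tx":0,"ty":0,"tz":0,"rz":0},{"rx":0,"ry":0,"claw":0.1,"tx":0,"ty":0,"tz":28,"rz":0},{"rx":0,"ry":0,"claw":0.1,"tx":0,"ty":0,"tz":25,"rz":0},{"rx":0,"ry":0,"claw":0.1,"tx":0,"ty":0,"tz":10,"rz":0},{"rx":0,"ry":0,"claw":0.1,"tx":0,"ty":0,"tz":0,"rz":0}]' 60; python3 plan.py .66 -.002 .104 90
```

```text
time: 37.95
tcp_pos: [0.6539, -0.0081, 0.1155]
ee_rot: [[0.008, 1.0, -0.005], [1.0, -0.008, 0.001], [0.001, -0.005, -1.0]]
force: [-0.5, -0.0, 0.6]
opening: 0.0764
t 37.95 tcp [ 0.6539 -0.0081  0.1155] yaw 89.5 open 0.0764 F [-0.5 -0.   0.6] q [-0.01  0.5  -0.09  0.99  0.    1.57]
world d mm [  6.1   6.1 -11.5] rotvec to target (tool deg) [-0.29 -0.04 -0.46]
tool d (no turn) [ 6.1  6.1 11.5] rows>=1
```

```bash
python3 -m creep '[{"rx":-0.3,"ry":0,"claw":0.1,"tx":6,"ty":6,"tz":4,"rz":-0.4},{"rx":0,"ry":0,"claw":0.1,"tx":0,"ty":0,"tz":8,"rz":0},{"rx":0,"ry":0,"claw":0.1,"tx":0,"ty":0,"tz":0,"rz":0}]' 60; python3 plan.py .66 -.002 .104 90
```

```text
time: 38.2
tcp_pos: [0.6599, -0.0033, 0.104]
ee_rot: [[0.003, 1.0, 0.0], [1.0, -0.003, 0.001], [0.001, 0.0, -1.0]]
force: [-0.1, 0.8, -0.8]
opening: 0.0767
t 38.20 tcp [ 0.6599 -0.0033  0.104 ] yaw 89.8 open 0.0767 F [-0.1  0.8 -0.8] q [-0.01  0.51 -0.1   0.96  0.    1.57]
world d mm [ 0.1  1.3 -0. ] rotvec to target (tool deg) [ 0.02 -0.05 -0.18]
tool d (no turn) [1.3 0.1 0. ] rows>=1
```

```bash
python3 -m creep '[{"rx":0,"ry":0,"claw":1,"tx":1,"ty":0,"tz":0,"rz":0},{"rx":0,"ry":0,"claw":1,"tx":0,"ty":0,"tz":0.3,"rz":0},{"rx":0,"ry":0,"claw":1,"tx":0,"ty":0,"tz":0.3,"rz":0},{"rx":0,"ry":0,"claw":1,"tx":0,"ty":0,"tz":0.3,"rz":0},{"rx":0,"ry":0,"claw":1,"tx":0,"ty":0,"tz":0.3,"rz":0},{"rx":0,"ry":0,"claw":1,"tx":0,"ty":0,"tz":-15,"rz":0},{"rx":0,"ry":0,"claw":1,"tx":0,"ty":0,"tz":-35,"rz":0},{"rx":0,"ry":0,"claw":1,"tx":0,"ty":0,"tz":-40,"rz":0},{"rx":0,"ry":0,"claw":1,"tx":0,"ty":0,"tz":-40,"rz":0},{"rx":0,"ry":0,"claw":1,"tx":0,"ty":0,"tz":-15,"rz":0},{"rx":0,"ry":0,"claw":1,"tx":0,"ty":0,"tz":0,"rz":0}]' 60; python3 plan.py .481 -.316 .25 90;  python3 -c "
from h import *
im,C,s=shot('scene'); cv2.imwrite('pics/s17.png',cv2.resize(im[120:360,120:400],None,fx=2.8,fy=2.4))
im,C,s=shot('wrist','w17.png')"
```

```text
time: 39.12
tcp_pos: [0.6585, -0.0016, 0.2534]
ee_rot: [[0.002, 1.0, -0.003], [1.0, -0.002, 0.001], [0.001, -0.003, -1.0]]
force: [0.1, 0.5, -1.5]
opening: 0.0518
t 39.12 tcp [ 0.6585 -0.0016  0.2534] yaw 89.9 open 0.0518 F [ 0.1  0.5 -1.5] q [-0.    0.43  0.12  1.27  0.    1.57]
world d mm [-177.5 -314.4   -3.4] rotvec to target (tool deg) [-0.18 -0.06 -0.11]
tool d (no turn) [-314.7 -176.9    3.6] rows>=9
```

View pics/w17.png

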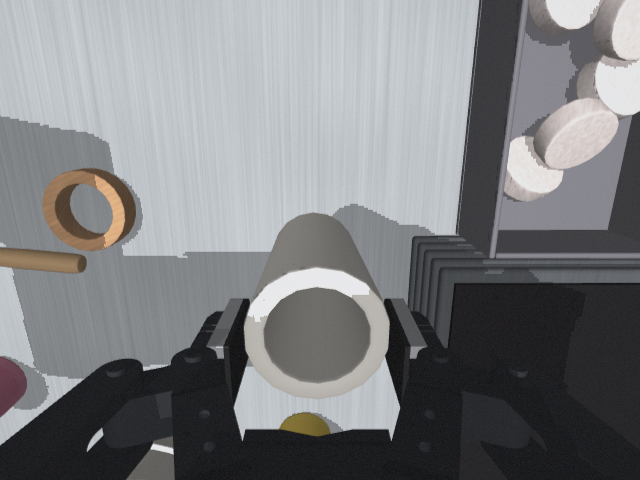

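```bash
python3 -c "
from rimfit import *
s=bot.observe()
print(rimfit([(246,320),(389,322),(318,269),(318,397),(268,285),(370,285),(262,372),(375,370)],.027,s,[0,0,-.003,0,0]))
"; python3 -m creep '[{"rx":0,"ry":0,"claw":1,"tx":-31,"ty":-17,"tz":-2,"rz":0},{"rx":0,"ry":0,"claw":1,"tx":-32,"ty":-18,"tz":-2,"rz":0},{"rx":0,"ry":0,"claw":1,"tx":-32,"ty":-18,"tz":-2,"rz":0},{"rx":0,"ry":0,"claw":1,"tx":-32,"ty":-18,"tz":-2,"rz":0},{"rx":0,"ry":0,"claw":1,"tx":-32,"ty":-18,"tz":-2,"rz":0},{"rx":0,"ry":0,"claw":1,"tx":-32,"ty":-18,"tz":-2,"rz":0},{"rx":0,"ry":0,"claw":1,"tx":-32,"ty":-18,"tz":-2,"rz":0},{"rx":0,"ry":0,"claw":1,"tx":-32,"ty":-18,"tz":-2,"rz":0},{"rx":0,"ry":0,"claw":1,"tx":-31,"ty":-18,"tz":0,"rz":0},{"rx":0,"ry":0,"claw":1,"tx":-24,"ty":-13,"tz":0,"rz":0},{"rx":0,"ry":0,"claw":1,"tx":0,"ty":0,"tz":0,"rz":0},{"rx":0,"ry":0,"claw":1,"tx":0,"ty":0,"tz":0,"rz":0}]' 60; python3 plan.py .4815 -.3155 .24 90
```

```text
(array([ 0.0007, -0.0007, -0.0078]), array([0.6, 0.7]), array([0.8, 0.7, 1.6, 1. , 0.3, 1.4, 0.6, 0.8]))
time: 40.22
tcp_pos: [0.4637, -0.3178, 0.2351]
ee_rot: [[-0.003, 0.999, -0.045], [1.0, 0.004, 0.017], [0.017, -0.045, -0.999]]
force: [0.1, 1.3, -0.9]
opening: 0.0521
t 40.22 tcp [ 0.4637 -0.3178  0.2351] yaw 90.2 open 0.0521 F [ 0.1  1.3 -0.9] q [-0.59  0.29 -0.12  1.21 -0.01  0.97]
world d mm [17.8  2.3  4.9] rotvec to target (tool deg) [-2.6  -0.97  0.19]
tool d (no turn) [ 2.3 17.6 -5.7] rows>=1
turn+move n= 1 rz/row 0.19
[2.2, 17.8, -4.9]
```

```bash
python3 -m creep '[{"rx":-2.6,"ry":-1,"claw":1,"tx":4,"ty":17,"tz":0,"rz":0},{"rx":0,"ry":0,"claw":1,"tx":0,"ty":0,"tz":0,"rz":0},{"rx":0,"ry":0,"claw":1,"tx":0,"ty":0,"tz":0,"rz":0}]' 60; python3 plan.py .4812 -.315 .2 90;  python3 -c "
from h import *
im,C,s=shot('wrist')
for c,z,r,k in (((.481,-.316),.055,.082,(0,255,0)),((.4815,-.3155),.1,.044,(0,0,255))):
  for p in proj(C,ring(*c,z,r)): cv2.circle(im,tuple(int(v) for v in p),1,k,-1)
cv2.imwrite('pics/w18.png',im)
im,C,s=shot('scene'); cv2.imwrite('pics/s18.png',cv2.resize(im[130:340,120:330],None,fx=3,fy=2.8))"
```

```text
time: 40.47
tcp_pos: [0.4785, -0.3114, 0.2287]
ee_rot: [[-0.003, 1.0, -0.007], [1.0, 0.003, 0.005], [0.005, -0.007, -1.0]]
force: [0.2, 0.4, -2.1]
opening: 0.0519
t 40.47 tcp [ 0.4785 -0.3114  0.2287] yaw 90.2 open 0.0519 F [ 0.2  0.4 -2.1] q [-0.58  0.28 -0.15  1.16  0.    0.99]
world d mm [  2.7  -3.6 -28.7] rotvec to target (tool deg) [-0.4  -0.27  0.16]
tool d (no turn) [-3.7  2.9 28.7] rows>=1
```

View pics/w18.png

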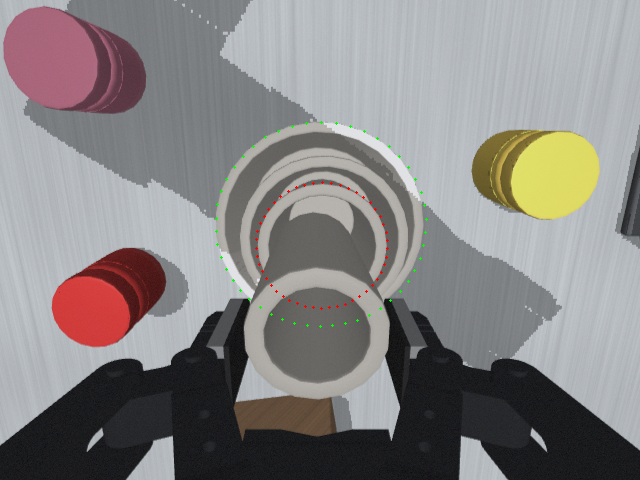

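View pics/s18.png

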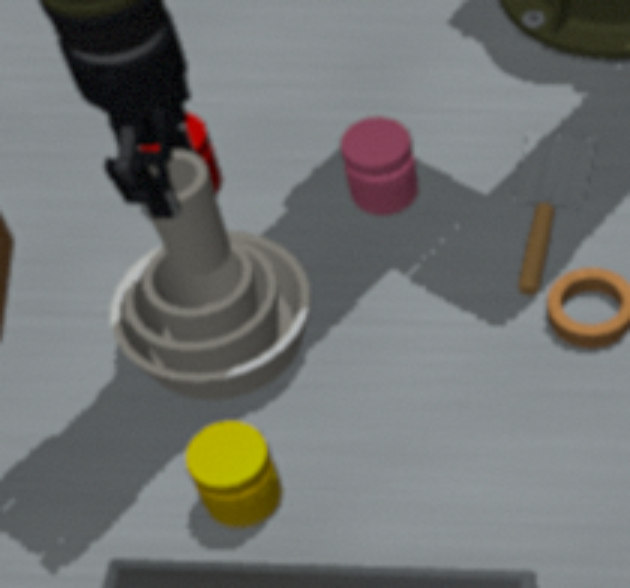

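```bash
python3 -c "
import cv2
im=cv2.imread('pics/w18.png')[110:340,200:440]
cv2.imwrite('pics/w18z.png',cv2.resize(im,None,fx=2.5,fy=2.5,interpolation=cv2.INTER_CUBIC))"
```

```text
(no output)
```

View pics/w18z.png

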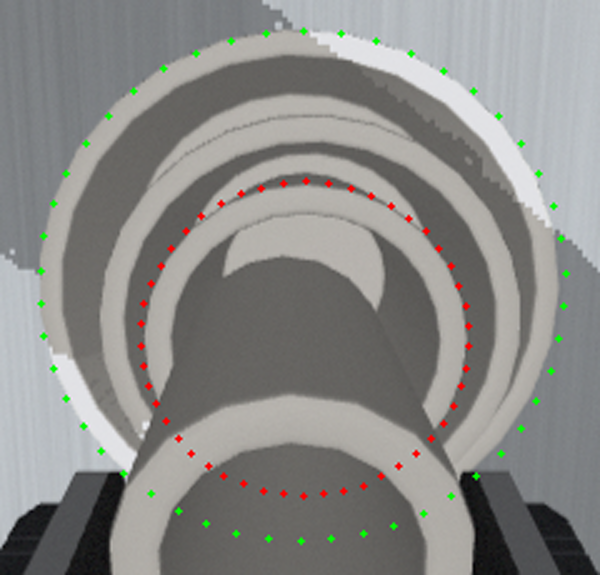

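```bash
python3 -m creep '[{"rx":-0.4,"ry":-0.3,"claw":1,"tx":-3.5,"ty":2.5,"tz":0,"rz":0},{"rx":0,"ry":0,"claw":1,"tx":0,"ty":0,"tz":0,"rz":0},{"rx":0,"ry":0,"claw":1,"tx":0,"ty":0,"tz":14,"rz":0},{"rx":0,"ry":0,"claw":1,"tx":0,"ty":0,"tz":0,"rz":0}]' 60; python3 plan.py .4811 -.3153 .2 90
```

```text
time: 40.9
tcp_pos: [0.4823, -0.3143, 0.215]
ee_rot: [[-0.006, 1.0, -0.0], [1.0, 0.006, -0.001], [-0.001, -0.0, -1.0]]
force: [-0.1, -0.1, -2.0]
opening: 0.0518
t 40.90 tcp [ 0.4823 -0.3143  0.215 ] yaw 90.3 open 0.0518 F [-0.1 -0.1 -2. ] q [-0.58  0.28 -0.17  1.12 -0.    0.99]
world d mm [ -1.2  -1.  -15. ] rotvec to target (tool deg) [-0.    0.07  0.34]
tool d (no turn) [-0.9 -1.2 15. ] rows>=1
```

```bash
python3 -m creep '[{"rx":0,"ry":0,"claw":1,"tx":-1,"ty":-1,"tz":15,"rz":0},{"rx":0,"ry":0,"claw":1,"tx":0,"ty":0,"tz":15,"rz":0},{"rx":0,"ry":0,"claw":1,"tx":0,"ty":0,"tz":15,"rz":0},{"rx":0,"ry":0,"claw":1,"tx":0,"ty":0,"tz":0,"rz":0}]' 60; python3 plan.py .4811 -.3153 .13 90
```

```text
time: 41.23
tcp_pos: [0.4826, -0.3161, 0.1713]
ee_rot: [[-0.007, 1.0, 0.002], [1.0, 0.007, -0.003], [-0.003, 0.002, -1.0]]
force: [-0.7, 0.9, -1.0]
opening: 0.0519
t 41.23 tcp [ 0.4826 -0.3161  0.1713] yaw 90.4 open 0.0519 F [-0.7  0.9 -1. ] q [-0.58  0.31 -0.24  1.02 -0.    0.99]
world d mm [ -1.5   0.8 -41.3] rotvec to target (tool deg) [0.12 0.17 0.37]
tool d (no turn) [ 0.9 -1.6 41.3] rows>=1
```

```bash
python3 -m creep '[{"rx":0,"ry":0,"claw":1,"tx":1,"ty":-1.5,"tz":14,"rz":0},{"rx":0,"ry":0,"claw":1,"tx":0,"ty":0,"tz":14,"rz":0},{"rx":0,"ry":0,"claw":1,"tx":0,"ty":0,"tz":5,"rz":0},{"rx":0,"ry":0,"claw":1,"tx":0,"ty":0,"tz":2,"rz":0}]' 60; python3 plan.py .4811 -.3153 .128 90
```

```text
time: 41.57
tcp_pos: [0.4828, -0.3162, 0.1394]
ee_rot: [[-0.007, 1.0, 0.005], [1.0, 0.007, -0.005], [-0.005, 0.005, -1.0]]
force: [0.8, -0.4, -1.1]
opening: 0.0517
t 41.57 tcp [ 0.4828 -0.3162  0.1394] yaw 90.4 open 0.0517 F [ 0.8 -0.4 -1.1] q [-0.58  0.33 -0.28  0.95 -0.    0.98]
world d mm [ -1.7   0.9 -11.4] rotvec to target (tool deg) [0.26 0.28 0.39]
tool d (no turn) [ 1.  -1.7 11.4] rows>=1
```

```bash
python3 -m creep '[{"rx":0,"ry":0,"claw":1,"tx":1,"ty":-1.5,"tz":7,"rz":0},{"rx":0,"ry":0,"claw":1,"tx":0,"ty":0,"tz":4,"rz":0},{"rx":0,"ry":0,"claw":1,"tx":0,"ty":0,"tz":2,"rz":0}]' 60; python3 plan.py .4811 -.3153 .128 90
```

```text
time: 41.82
tcp_pos: [0.4825, -0.316, 0.128]
ee_rot: [[-0.007, 1.0, 0.007], [1.0, 0.007, -0.007], [-0.007, 0.007, -1.0]]
force: [0.3, -0.0, -1.2]
opening: 0.0518
t 41.82 tcp [ 0.4825 -0.316   0.128 ] yaw 90.4 open 0.0518 F [ 0.3 -0.  -1.2] q [-0.58  0.34 -0.3   0.92 -0.    0.98]
world d mm [-1.4  0.7 -0. ] rotvec to target (tool deg) [0.4  0.38 0.4 ]
tool d (no turn) [ 0.7 -1.4  0. ] rows>=1
```

```bash
python3 -m creep '[{"rx":0.3,"ry":0.3,"claw":1,"tx":0.5,"ty":-1,"tz":4,"rz":0},{"rx":0,"ry":0,"claw":1,"tx":0,"ty":0,"tz":3,"rz":0}]' 60; python3 plan.py .4811 -.3153 .122 90
```

```text
time: 41.98
tcp_pos: [0.482, -0.3166, 0.1233]
ee_rot: [[-0.007, 1.0, 0.003], [1.0, 0.007, -0.004], [-0.004, 0.003, -1.0]]
force: [-11.0, 2.3, 32.9]
opening: 0.0518
t 41.98 tcp [ 0.482  -0.3166  0.1233] yaw 90.4 open 0.0518 F [-11.    2.3  32.9] q [-0.58  0.35 -0.3   0.92 -0.    0.98]
world d mm [-0.9  1.3 -1.3] rotvec to target (tool deg) [0.16 0.21 0.39]
tool d (no turn) [ 1.3 -0.9  1.3] rows>=1
```

```bash
python3 -m creep '[{"rx":0,"ry":0,"claw":0.15,"tx":0,"ty":0,"tz":-1.5,"rz":0},{"rx":0,"ry":0,"claw":0.15,"tx":0,"ty":0,"tz":0,"rz":0},{"rx":0,"ry":0,"claw":0.15,"tx":0,"ty":0,"tz":0,"rz":0},{"rx":0,"ry":0,"claw":0.15,"tx":0,"ty":0,"tz":-12,"rz":0},{"rx":0,"ry":0,"claw":0.1,"tx":0,"ty":0,"tz":-35,"rz":0},{"rx":0,"ry":0,"claw":0.1,"tx":0,"ty":0,"tz":-40,"rz":0},{"rx":0,"ry":0,"claw":0.1,"tx":0,"ty":-10,"tz":-25,"rz":0},{"rx":0,"ry":0,"claw":0.1,"tx":0,"ty":0,"tz":0,"rz":0},{"rx":0,"ry":0,"claw":0.1,"tx":0,"ty":0,"tz":0,"rz":0}]' 60; python3 -c "
from h import *
im,C,s=shot('scene','s20.png'); cv2.imwrite('pics/s20z.png',cv2.resize(im[160:340,120:330],None,fx=3,fy=3))
im,C,s=shot('wrist','w20.png')"
```

```text
time: 42.73
tcp_pos: [0.4713, -0.316, 0.2407]
ee_rot: [[-0.007, 1.0, 0.001], [1.0, 0.007, -0.002], [-0.002, 0.001, -1.0]]
force: [0.0, 0.4, -0.8]
opening: 0.077
```

View pics/w20.png

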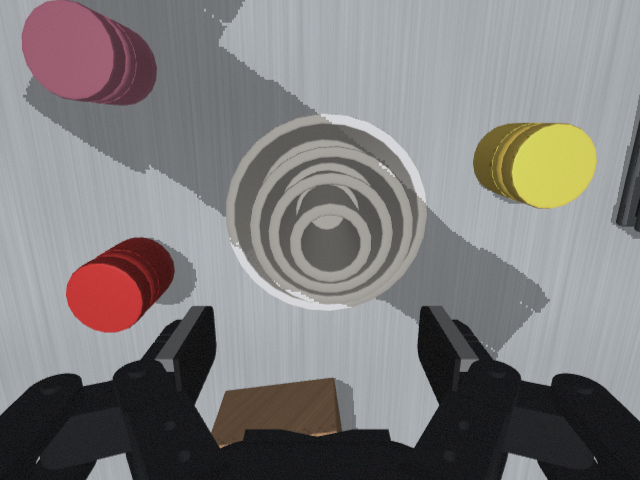

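View pics/s20z.png

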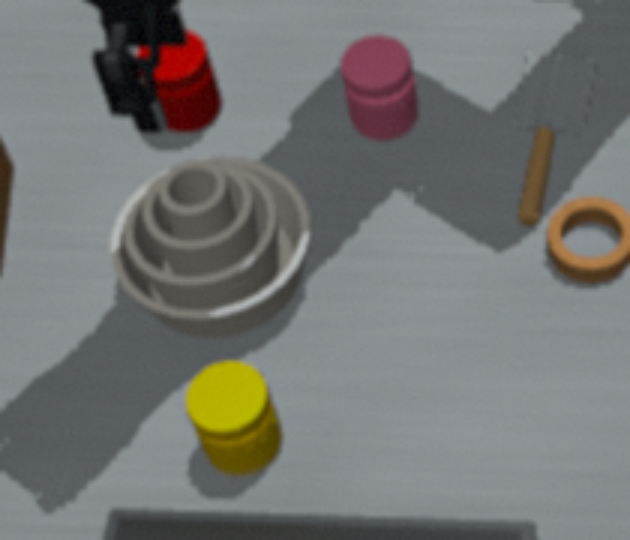

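```bash
python3 -m creep '[{"rx":0,"ry":0,"claw":0.1,"tx":-20,"ty":-20,"tz":-10,"rz":0},{"rx":0,"ry":0,"claw":0,"tx":-28,"ty":-28,"tz":-10,"rz":0},{"rx":0,"ry":0,"claw":0,"tx":-28,"ty":-28,"tz":-8,"rz":0},{"rx":0,"ry":0,"claw":0,"tx":-28,"ty":-28,"tz":-5,"rz":0},{"rx":0,"ry":0,"claw":0,"tx":-28,"ty":-28,"tz":-5,"rz":0},{"rx":0,"ry":0,"claw":0,"tx":-28,"ty":-20,"tz":-5,"rz":0},{"rx":0,"ry":0,"claw":0,"tx":-28,"ty":-10,"tz":0,"rz":0},{"rx":0,"ry":0,"claw":0,"tx":0,"ty":0,"tz":0,"rz":0},{"rx":0,"ry":0,"claw":0,"tx":0,"ty":0,"tz":0,"rz":0}]' 60; python3 -c "
from h import *
im,C,s=shot('scene','s21.png'); 
for c,z,r,k in (((.481,-.316),.055,.082,(0,255,0)),((.4835,-.318),.078,.062,(0,0,255)),((.482,-.316),.1,.044,(255,0,0)),((.482,-.3165),.122,.027,(0,255,255))):
  u=proj(C,ring(*c,z,r)); print('scene',(u.min(0)).round(1),u.max(0).round(1))
  
cv2.imwrite('pics/s21z.png',cv2.resize(im[200:280,140:240],None,fx=7,fy=7,interpolation=cv2.INTER_CUBIC))
im,C,s=shot('top','t21.png')
for st,c in blobs(blue(im),80):
    b=[st[0]+st[2]/2-.5,st[1]+st[3]/2-.5,st[2],st[3]]; p,e=fit_bbox(C,b,.065,.083,.031,.031); print('top',np.round(p,4),np.round(e,1))
"
```

```text
time: 43.58
tcp_pos: [0.3023, -0.5081, 0.2677]
ee_rot: [[-0.013, 1.0, -0.013], [1.0, 0.014, 0.016], [0.016, -0.013, -1.0]]
force: [-0.1, -0.1, 0.3]
opening: 0.0855
scene [155.3 212. ] [222.4 266.3]
scene [160.3 213.4] [211.8 254.8]
scene [166.6 213.2] [203.7 242.7]
scene [171.5 213.1] [194.6 231.3]
top [0.5887 0.2655] [0.7 1.1]
top [0.5867 0.3555] [2.3 2.1]
top [0.501  0.3486] [1.5 0.9]
top [0.5017 0.2605] [0.9 0.9]
top [ 0.4597 -0.6649] [7.2 8.6]
top [ 0.4445 -0.6086] [ 3.9 10.6]
top [0.4208 0.2581] [1.1 0.7]
top [0.4129 0.343 ] [1.7 0.7]
```

View pics/s21z.png

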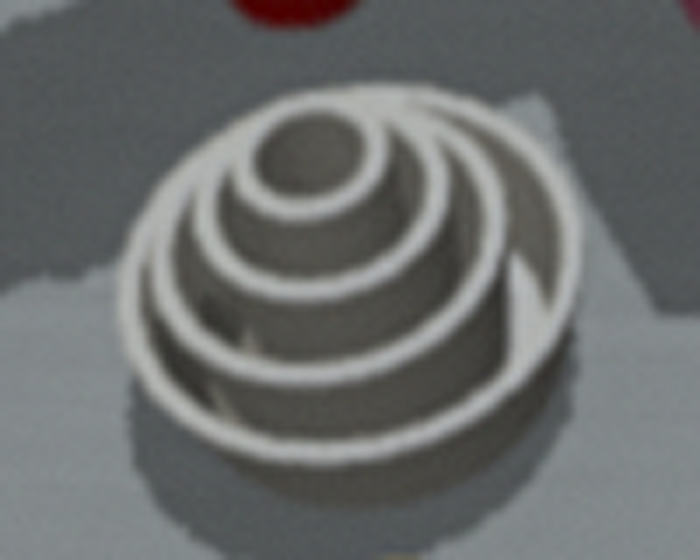

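View pics/t21.png

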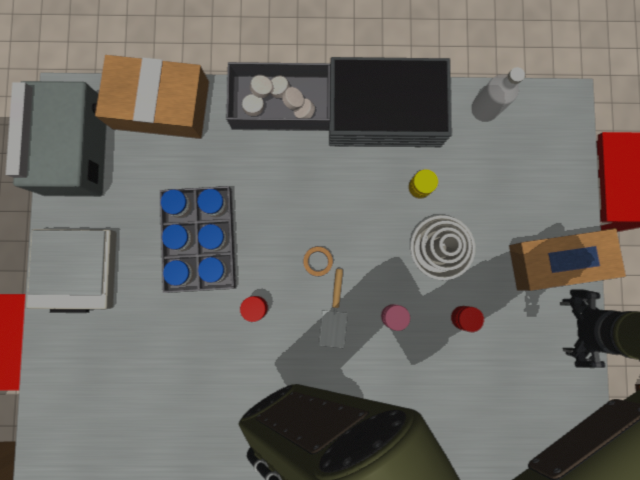

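View pics/s21.png

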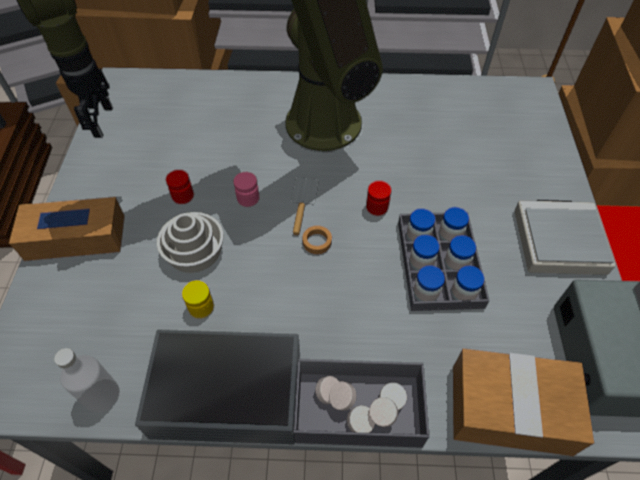

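```bash
python3 -c "
from h import *
im=cv2.imread('pics/t21.png'); C=cam('top')
for c,z,r,k in (((.481,-.316),.055,.082,(0,255,0)),((.4835,-.318),.078,.062,(0,0,255)),((.482,-.316),.1,.044,(255,0,0)),((.482,-.3165),.122,.027,(0,255,255))):
  u=proj(C,ring(*c,z,r)); print('top crop x7',(7*(u.min(0)-[400,205])).round(),(7*(u.max(0)-[400,205])).round())
cv2.imwrite('pics/t21z.png',cv2.resize(im[205:285,400:490],None,fx=7,fy=7,interpolation=cv2.INTER_CUBIC))"
```

```text
top crop x7 [71. 67.] [529. 524.]
top crop x7 [147. 106.] [500. 458.]
top crop x7 [208. 153.] [463. 408.]
top crop x7 [275. 195.] [435. 354.]
```

View pics/t21z.png

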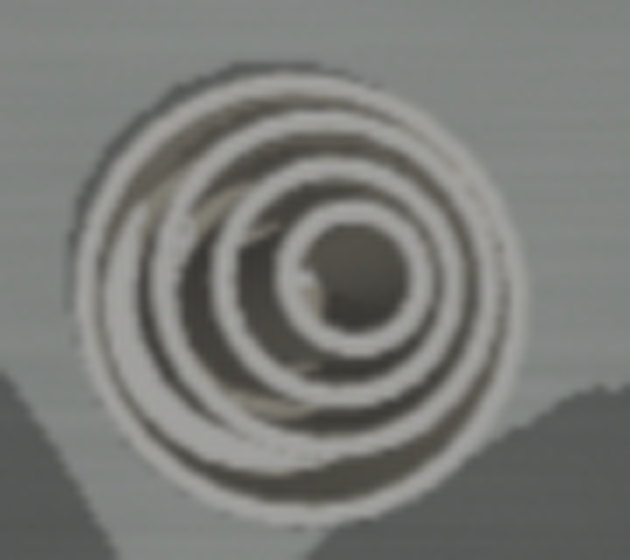

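```bash
python3 -c "
from h import *
print(bot.observe()['time'], order.job_done())"
```

```text
the job is handed in; nothing more can be done
43.6833 None
```

I handed the job in at 43.7 s of the 210 s allowed. All five loose jars are in the crate beside the jar already there, one to each of its six cells. The tubs are nested B, C and D inside A, which still stands on the table.

**Last checks**
- **Jars:** the top view shows six blue lids, each within about 5 mm of its cell centre. I felt each jar touch the crate floor before letting go.
- **Tubs:** all four tub rims match their fully seated heights to within 1–2 px in both the top and scene views, and they look level.
- **Tape and the rest:** the tape sits where it was in the first pictures, and the look-alike jars show no sign of having moved. The arm is parked clear with the gripper open and no contact force.

**Disagreements and rough spots**
- **Crate position:** the cameras differed by 5–7 mm on the crate's sideways position. I used a compromise of 0.304 m, and every jar fitted.
- **Tub B:** it drooped about 6° in the grip. I tilted the tool to level it, and it then pressed down with 56 N before I released it.
- **Tub heights:** the wrist camera read the A and C rims 4–8 mm lower than the other views, which I put down to camera calibration.

I saw nothing get knocked aside during the run.

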